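# Load the mould-drying rack and start it

### The job

Dry the plaster moulds: stand every mould that is on the worktop upright in the grey drying rack, fully down in a slot of its own thickness (thick moulds in the wide slots, thin ones in the narrow slots). When all are in, plug the timer block fully home in the rack's socket, then press the start button right down and let it spring back. Leave the ring cutters, the wooden rib and the wooden stamp where they are.

Things in the scene. Friction and masses are not known exactly. Their poses are not given: they have to be found in the camera images.
- rack: drying rack, flat grey aluminium unit 155 mm (x) by 190 mm (y) by 36 mm high, fixed to the worktop; origin at the centre of its underside. Its five upright slots lie side by side along y on its near half (-x), its socket and start button on its far half (+x). The slots lie at x = -36 mm and y = -68, -34, 0, +34, +68 mm in its frame; those at -68, 0 and +68 are wide, the other two narrow; the walls between are 8 mm thick.
- slot0 (a point): wide slot of the drying rack: this point is the centre of its floor, 8 mm above the worktop and 28 mm below the rack's top face; the slot is 59 mm long along the rack's x, 31 mm wide along the rack's y, upright walls; for a thick mould.
- slot1 (a point): narrow slot of the drying rack: this point is the centre of its floor, 8 mm above the worktop and 28 mm below the rack's top face; the slot is 59 mm long along the rack's x, 21 mm wide along the rack's y, upright walls; for a thin mould.
- slot2 (a point): wide slot of the drying rack: this point is the centre of its floor, 8 mm above the worktop and 28 mm below the rack's top face; the slot is 59 mm long along the rack's x, 31 mm wide along the rack's y, upright walls; for a thick mould.
- slot3 (a point): narrow slot of the drying rack: this point is the centre of its floor, 8 mm above the worktop and 28 mm below the rack's top face; the slot is 59 mm long along the rack's x, 21 mm wide along the rack's y, upright walls; for a thin mould.
- slot4 (a point): wide slot of the drying rack: this point is the centre of its floor, 8 mm above the worktop and 28 mm below the rack's top face; the slot is 59 mm long along the rack's x, 31 mm wide along the rack's y, upright walls; for a thick mould.
- thick1: thick plaster press mould, a plain rectangular plaster block standing upright, 56 mm wide (its x), 28 mm thick (its y), 76 mm tall (z), about 150 g, round medallion on one face; origin at the centre of its underside. May be absent (None). Either face may point either way in the rack.
- thick2: thick plaster press mould, a plain rectangular plaster block standing upright, 56 mm wide (its x), 28 mm thick (its y), 76 mm tall (z), about 150 g, round medallion on one face; origin at the centre of its underside. May be absent (None). Either face may point either way in the rack.
- thick3: thick plaster press mould, a plain rectangular plaster block standing upright, 56 mm wide (its x), 28 mm thick (its y), 76 mm tall (z), about 150 g, round medallion on one face; origin at the centre of its underside. May be absent (None). Either face may point either way in the rack.
- thin1: thin plaster press mould, a plain rectangular plaster block standing upright, 56 mm wide (its x), 18 mm thick (its y), 76 mm tall (z), about 96 g, round medallion on one face; origin at the centre of its underside. May be absent (None). Either face may point either way in the rack.
- thin2: thin plaster press mould, a plain rectangular plaster block standing upright, 56 mm wide (its x), 18 mm thick (its y), 76 mm tall (z), about 96 g, round medallion on one face; origin at the centre of its underside. May be absent (None). Either face may point either way in the rack.
- timer: plug-in timer block, about 120 g, standing upright on its plug: black housing 44 mm (x) by 54 mm (y) by 26 mm tall above a grey rectangular plug 40 mm (x) by 50 mm (y) by 16 mm tall; a flat dial on top; overall height 46 mm. Origin at the centre of the plug's underside, z up. It fits either way round (half turn). In the rack, it is best held by the housing across its 54 mm, along the rack's y, as moulds stand close (31 mm) in front of it.
- socket (a point): mouth of the rectangular timer socket in the rack's top face, 36 mm above the worktop, at x = +45, y = +45 mm in the rack's frame; hole 42 mm along the rack's x by 52 mm along its y, 28 mm deep, no catch or spring; the timer is home when its housing rests on the top face.
- socket_home (a point): where the timer's origin lies when it is fully home: 16 mm below the socket's mouth.
- start (a joint): round start button on the rack, 28 mm across; 0 when up, 0.006 (m) fully down; springs back, about 5 N to press fully.
- start_top (a point): centre of the start button's top face; press straight down.
- ring_small: bystander: small steel ring cutter, 47 mm across, 18 mm high; origin at the centre of its underside.
- ring_large: bystander: large steel ring cutter, 67 mm across, 22 mm high; origin at the centre of its underside.
- wood_rib: bystander: flat wooden throwing rib, 58 x 109 x 8 mm; origin at the centre of its underside.
- wood_stamp: bystander: turned wooden stamp standing upright, 33 mm across, 62 mm tall; origin at the centre of its underside.
- banding_wheel: banding wheel, does not move: a grey turntable on a foot, its round head 204 mm across, top 103 mm above the worktop; origin under its centre. Carry things round it or well above it.
- mini_vice: small vice, does not move: about 150 mm along x (its T-bar, 84 mm long, toward the robot), 75 mm along y, 76 mm high; origin under its middle.
Mind the look-alikes: they are no part of the job. Leave any red look-alike of the thin2 alone.

How it is judged:
By the outcome, as a careful person would: the job done as asked, in the order asked, and still so for the second after the job is handed in, with the robot touching nothing.
Of thick1, thick2, thick3, thin1, thin2 only 4 to 5 are there at a start; the rules pass over those that are not, and their reading is None.
At some moment in a run one of timer may be knocked a few centimetres aside while the robot is not near it.
Once in a run the grip may slacken for a moment while it holds something.
It also fails if it takes over 208 s, if anything falls off the work surface, if the arm or the gripper's body presses on something with over 40 N, if the wrist force passes 120 N, or if a joint passes its speed limit or range.

### The arm

A 6-joint arm with a two-finger parallel gripper is mounted at the origin on a cart in front of the work surface, level with it; the furniture and walls round the work are solid. World frame = base frame: x ahead of the robot, y to its left, z up, the work surface at z = 0. Lengths are in m, angles in rad, forces in N, time in s.
With the tool pointing down it reaches from about 0.375 to 0.9 m from the base axis. Payload 3.1 kg.
Tool frame: the origin (TCP) lies on the centre line of the jaws, within the pads' length; the fingertips stand 25 mm ahead of it and the grasp point (between the pads) lies 6 mm ahead of it; x points along the fingers, y is the direction in which the jaws open and shut, and the axes are right-handed (so a half turn about x gives the same grasp; the last joint's range is limited). The gripper opens to 87 mm and grips with 3 to 60 N. Pads are 19 mm wide; open, the fingers measure 117 mm over their backs; the gripper's body (75 mm by 190 mm) begins 51 mm behind the grasp point.
Start: joints at [-0.178, 0.527, 1.433, -0, 1.181, -0.178], TCP at [0.625, 0, 0.222] pointing down, gripper open.
Joint ranges: [-3.08, 3.08], [-0.75, 2.2], [0.22, 2.44], [-1.43, 4.57], [0, 2.65], [-2.85, 2.85]. Speed limits (rad/s): [2.79, 2.79, 3.14, 3.14, 3.14, 3.14].

### API

Orientations are given as a unit quaternion [x, y, z, w].
In Python, from rig import robot gives the robot as it stands. The module is installed in compiled form; this text tells all that it offers.
- The arm moves only by the tool move_arm, never from a script. Its argument "commands" is a list of rows, each a list of 5 numbers: the gripper's target within -1 to 1 (shut at 1, half-way at 0, fully open at -1), then the shift along the tool's x, y, z in mm, then the turn about the tool's x in degrees. A call has 1 to 8 rows; each row is the pose to reach, as a shift and turn from the pose commanded when the call began, along the tool's axes at that moment; what a row does not reach only later rows make up. A row lasts 1/12 s, in which the tool goes at most 41.7 mm and 7.16 degrees, less where a joint would pass 70% of its speed; a pose out of reach is approached as far as the arm can. A call with a gripper value outside its range is refused whole. The fingers move at their own pace and stop on an object; "newtons" is the grip in N (left out, the last holds). Time passes only in rows, so rows that repeat a pose let the fingers close. It gives the time, the measured TCP pose, the force and the opening at its end, in the units of the state.
- robot.get_obs(): the state, without advancing time (a new reading comes with each control period).
- robot.camera(name): name is "scene" or "side" or "wrist"; returns a dict with "image" (480x640x3 uint8, red, green, blue), "fx", "fy", "cx", "cy" (pixels), "xyz" and "rotation" of the camera in the world; the wrist camera has in their place "tool_from_camera" (4x4, takes a point from camera to tool coordinates, whose origin is the TCP and whose axes are the tool frame's). Camera axes: x right, y down, z forward; pixel columns grow to the right and rows downward; lengths in m; the calibration is good to about 2 mm. A picture is of the moment at which its call begins: read the wrist's pose just before it. There is no depth.
- robot.hand_in(): hands the job in, once; it reports no verdict.
Trained networks look in a picture, given as the dict that the camera call returned (one of the last four; its "shot" number tells which), for a name from the list of things; names that differ only in an ending like _2 or _b are one class to them, and where a whole thing is asked for, a point or a joint stands for the part that bears it (a point fixed in the world has none). Each returns a list of dicts, best first, with "p" (0 to 1); they miss things now and then, are a little off and sometimes report something else, mostly with a low value. They report only what shows in the picture. A call takes as long as a camera call. They do not tell look-alikes from the thing itself.
- robot.regions_of(picture, name): "pixels" (480x640 bool, what is visible of it) and "bbox" ([left, top, right, bottom] in pixels, round what is visible of it).
The state is a dict: "time": time; "q": joint angles; "joint_velocities": joint speeds; "joint_torque": joint torques, N m; "position": TCP position; "tool_rot": TCP orientation; "ft_force": force on the tool from outside, world axes, zero at the start; "moment": the same for the moment, N m; "grip_width": finger opening in m.
Only numpy, scipy, OpenCV 4.12 (cv2) and the standard library are available. Lean on these libraries where they do the work, as an engineer would, in place of code of your own. Each camera call takes 0.05 s, during which the arm holds its last target.

## Working session

There is one attempt and no reset: what is moved stays moved. The work goes in short steps, Python scripts to look and compute and a tool call to move; the robot and the scene stay as the last step left them, time stands still between calls to the robot, and variables do not carry over. Pictures are saved under pics/ and viewed, and the job is handed in when it is done.

Besides the shell and the picture viewer there is one more tool, called as name(argument=value, ...), one argument or row to a line, values as JSON. move_arm: Moves the arm, as the interface text tells. Its arguments: {"type":"object","properties":{"commands":{"type":"array","items":{"type":"array","items":{"type":"number"}}},"newtons":{"type":"number"}},"required":["commands"]}

```bash
mkdir -p pics; ls
python3 - <<'E'
from rig import robot
import cv2
o=robot.get_obs()
for k,v in o.items(): print(k,v)
for n in ("scene","side","wrist"):
    p=robot.camera(n)
    cv2.imwrite(f"pics/a_{n}.png",p["image"][:,:,::-1])
    print(n,{k:v for k,v in p.items() if k!="image"})
E
```

```text
pics
time 0.0
q [-1.78531130e-01  5.28449023e-01  1.43387385e+00 -3.78567072e-05
  1.18138405e+00 -1.78509324e-01]
joint_velocities [-0.0020464   0.00212012 -0.00096272  0.00042221 -0.00077147 -0.00085453]
joint_torque [-5.45745443e-04 -4.40045428e+01 -1.76593530e+01  6.32597599e-02
  5.83207863e-02 -1.53719384e-04]
position [6.24282660e-01 1.28550650e-04 2.20691209e-01]
tool_rot [ 0.4995651   0.50060484 -0.50043804  0.4993909 ]
ft_force [ 0.46723274 -0.58549944  0.01414611]
moment [-0.03616102  0.01526254 -0.01554622]
grip_width 0.08707793367685751
scene {'fx': 485.0692573221, 'fy': 485.0692573221, 'cx': 322.4181172209613, 'cy': 242.3745031505508, 'xyz': array([-0.01561245, -0.59172193,  0.65983214]), 'rotation': array([ 0.81883732, -0.34683469,  0.16906748, -0.42500274]), 'shot': 1}
side {'fx': 590.3155979772985, 'fy': 590.3155979772985, 'cx': 332.6401322457916, 'cy': 238.67569090127117, 'xyz': array([0.54748283, 1.20330122, 0.98856874]), 'rotation': array([-0.00746893,  0.89432493, -0.44734433,  0.00319311]), 'shot': 2}
wrist {'fx': 341.92938466036844, 'fy': 341.92938466036844, 'cx': 321.3855827504663, 'cy': 241.71445161929861, 'tool_from_camera': array([[ 5.17011899e-04, -2.46759453e-01,  9.69076625e-01,
        -1.62730597e-01],
       [ 9.99999097e-01,  1.32982212e-03, -1.94891970e-04,
         6.49108195e-04],
       [-1.24060809e-03,  9.69075850e-01,  2.46759918e-01,
        -6.62612544e-02],
       [ 0.00000000e+00,  0.00000000e+00,  0.00000000e+00,
         1.00000000e+00]]), 'shot': 3}
```

View pics/a_scene.png

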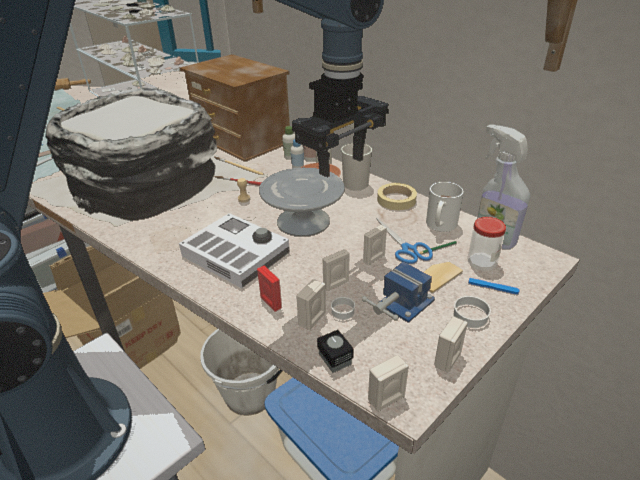

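View pics/a_side.png

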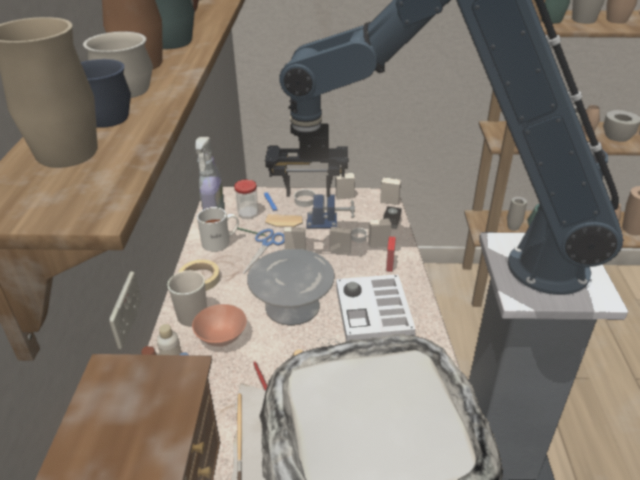

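View pics/a_wrist.png

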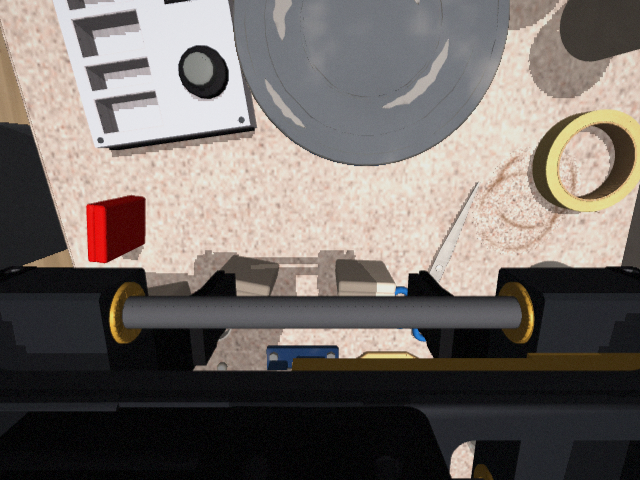

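```bash
cat > h.py <<'E'
import numpy as np, cv2
from scipy.spatial.transform import Rotation as R
from rig import robot
def cam(n):
    o=robot.get_obs(); p=robot.camera(n)
    if n=="wrist":
        T=np.eye(4); T[:3,:3]=R.from_quat(o["tool_rot"]).as_matrix(); T[:3,3]=o["position"]
        T=T@p["tool_from_camera"]
        p["R"]=T[:3,:3]; p["t"]=T[:3,3]
    else:
        p["R"]=R.from_quat(p["rotation"]).as_matrix(); p["t"]=np.array(p["xyz"])
    return p
def proj(p,X):
    c=(np.atleast_2d(X)-p["t"])@p["R"]
    return np.c_[p["fx"]*c[:,0]/c[:,2]+p["cx"],p["fy"]*c[:,1]/c[:,2]+p["cy"]]
def ray(p,uv,z):
    uv=np.atleast_2d(uv).astype(float)
    d=np.c_[(uv[:,0]-p["cx"])/p["fx"],(uv[:,1]-p["cy"])/p["fy"],np.ones(len(uv))]@p["R"].T
    return p["t"]+d*((z-p["t"][2])/d[:,2])[:,None]
def box(x,y,yaw,w,t,h,z0=0):
    c,s=np.cos(yaw),np.sin(yaw)
    return np.array([[x+c*a-s*b,y+s*a+c*b,z] for z in (z0,z0+h) for a,b in ((w,t),(w,-t),(-w,-t),(-w,t))]) 
def save(p,name,crop=None,zoom=1):
    im=p["image"][:,:,::-1]
    if crop: im=im[crop[1]:crop[3],crop[0]:crop[2]]
    if zoom!=1: im=cv2.resize(im,None,fx=zoom,fy=zoom,interpolation=cv2.INTER_CUBIC)
    cv2.imwrite(f"pics/{name}.png",im)
E
python3 - <<'E'
from h import *
import pickle
o=robot.get_obs(); print(R.from_quat(o["tool_rot"]).as_matrix().round(3))
ps={n:cam(n) for n in ("scene","wrist")}
names=["rack","thick1","thick2","thin1","timer","ring_small","ring_large","wood_rib","wood_stamp","banding_wheel","mini_vice","socket","start"]
for n,p in ps.items():
    out={}
    for k in names:
        try: r=robot.regions_of(p,k)
        except Exception as e: print(n,k,e); continue
        out[k]=r
        print(n,k,[(round(a["p"],2),list(map(int,a["bbox"])),int(a["pixels"].sum())) for a in r[:7]])
    p["reg"]=out
pickle.dump(ps,open("p0.pkl","wb"))
print(robot.get_obs()["time"])
E
```

```text
[[-0.002  1.    -0.   ]
 [ 0.    -0.    -1.   ]
 [-1.    -0.002 -0.   ]]
scene rack [(0.86, [177, 213, 289, 287], 4780)]
scene thick1 [(0.98, [295, 278, 324, 331], 1076), (0.92, [435, 317, 463, 370], 1138), (0.58, [366, 355, 410, 413], 1715)]
scene thick2 [(0.98, [295, 278, 324, 331], 1076), (0.92, [435, 317, 463, 370], 1138), (0.58, [366, 355, 410, 413], 1715)]
scene thin1 [(0.91, [321, 249, 351, 288], 843), (0.66, [363, 225, 386, 266], 722), (0.64, [255, 263, 280, 313], 755), (0.37, [177, 213, 287, 288], 4860)]
scene timer [(0.75, [318, 330, 354, 371], 1087)]
scene ring_small [(0.72, [330, 295, 356, 321], 340), (0.44, [183, 216, 286, 288], 4868)]
scene ring_large [(0.94, [455, 299, 492, 329], 611)]
scene wood_rib [(0.93, [423, 262, 462, 294], 640), (0.19, [179, 213, 291, 287], 4732)]
scene wood_stamp [(0.56, [239, 179, 249, 202], 191)]
scene banding_wheel []
scene mini_vice [(0.68, [323, 248, 348, 291], 852)]
scene socket [(0.77, [180, 214, 289, 287], 4774)]
scene start [(0.63, [253, 227, 265, 241], 111)]
wrist rack [(0.62, [53, 0, 255, 150], 24078)]
wrist thick1 [(0.93, [149, 281, 190, 298], 505)]
wrist thick2 [(0.93, [149, 281, 190, 298], 505)]
wrist thin1 [(0.9, [221, 257, 280, 294], 1637), (0.77, [83, 195, 144, 264], 3309), (0.65, [337, 258, 396, 296], 2066)]
wrist timer [(0.39, [54, 0, 255, 149], 24045)]
wrist ring_small [(0.37, [182, 49, 216, 88], 980)]
wrist ring_large [(0.41, [50, 0, 256, 151], 24184)]
wrist wood_rib [(0.75, [358, 352, 416, 355], 353)]
wrist wood_stamp [(0.62, [55, 1, 253, 151], 23967)]
wrist banding_wheel []
wrist mini_vice []
wrist socket [(0.57, [51, 1, 256, 148], 24110)]
wrist start [(0.77, [180, 50, 213, 86], 887)]
1.55
```

```bash
cat >> h.py <<'E'
from scipy.optimize import minimize
def sil(p,corners):
    m=np.zeros((480*2,640*2),np.uint8)
    uv=proj(p,corners)
    h=cv2.convexHull(((uv*2+0.5)*16).round().astype(np.int32).reshape(-1,1,2))
    cv2.fillConvexPoly(m,h,1,shift=4); return m>0
def fitbox(views,w,t,h,x,y,yaw0s,z0=0,parts=None):
    """views: list of (p,mask,valid)"""
    Ms=[(p,cv2.resize(m.astype(np.uint8),None,fx=2,fy=2,interpolation=cv2.INTER_NEAREST)>0) for p,m in views]
    def cost(v):
        c=0
        for p,m in Ms:
            s=sil(p,box(v[0],v[1],v[2],w/2,t/2,h,z0))
            c+=1-(s&m).sum()/max(1,(s|m).sum())
        return c/len(Ms)
    best=None
    for a in yaw0s:
        r=minimize(cost,[x,y,a],method="Nelder-Mead",options=dict(initial_simplex=[[x,y,a],[x+.01,y,a],[x,y+.01,a],[x,y,a+.25]],xatol=1e-5,fatol=1e-5,maxiter=300))
        if best is None or r.fun<best.fun: best=r
    return best.x,1-best.fun
E
python3 - <<'E'
from h import *
import pickle
ps=pickle.load(open("p0.pkl","rb")); p=ps["scene"]
for k,d in (("thick1",(.056,.028,.076)),("thin1",(.056,.018,.076)),("timer",(.044,.054,.046))):
    for r in p["reg"][k][:3]:
        b=r["bbox"]; g=ray(p,[(b[0]+b[2])/2,(b[1]+b[3])/2],d[2]/2)[0]
        res=[fitbox([(p,r["pixels"])],*dd,g[0],g[1],np.arange(0,np.pi,np.pi/6)) for dd in ({"thick1":(.056,.028,.076),"thin1":(.056,.018,.076),"timer":(.044,.054,.046)}[q] for q in (["timer"] if k=="timer" else ["thick1","thin1"]))]
        print(k,b,[(v.round(4),np.degrees(v[2]).round(1),round(s,3)) for v,s in res])
# rack
r=p["reg"]["rack"][0]; g=ray(p,[233,250],.036)[0]
v,s=fitbox([(p,r["pixels"])],.155,.190,.036,g[0],g[1],[-.4,-.2,0,.2,.4]); print("rack",v.round(4),s)
for k,h in (("ring_small",.009),("ring_large",.011),("wood_rib",.004),("wood_stamp",.03),("start",.045)):
    b=p["reg"][k][0]["bbox"]; print(k,ray(p,[(b[0]+b[2])/2,(b[1]+b[3])/2],h)[0].round(3))
print("vice",ray(p,[[408,290],[380,310]],.04).round(3),"bw",ray(p,[302,190],.103).round(3))
E
```

```text
thick1 [295.1, 278.8, 324.7, 331.3] [(array([ 0.4414, -0.0959,  3.43  ]), np.float64(196.5), np.float64(0.907)), (array([ 0.4412, -0.0957,  3.2144]), np.float64(184.2), np.float64(0.927))]
thick1 [435.0, 317.4, 463.8, 370.5] [(array([ 0.5336, -0.3387,  3.348 ]), np.float64(191.8), np.float64(0.918)), (array([ 0.5335, -0.3384,  0.0154]), np.float64(0.9), np.float64(0.889))]
thick1 [366.6, 355.1, 410.4, 413.0] [(array([ 0.3963, -0.3118, -0.2456]), np.float64(-14.1), np.float64(0.959)), (array([ 0.3954, -0.312 ,  2.6713]), np.float64(153.1), np.float64(0.887))]
thin1 [321.9, 249.0, 351.8, 288.4] [(array([ 0.5449, -0.0611,  0.2443]), np.float64(14.0), np.float64(0.84)), (array([ 0.5456, -0.0603,  3.1326]), np.float64(179.5), np.float64(0.918))]
thin1 [363.7, 225.1, 386.8, 266.2] [(array([ 0.6695, -0.0601,  3.3913]), np.float64(194.3), np.float64(0.851)), (array([ 0.6677, -0.0613,  0.0252]), np.float64(1.4), np.float64(0.931))]
thin1 [255.0, 263.7, 280.8, 313.5] [(array([ 0.4146, -0.0055,  1.1606]), np.float64(66.5), np.float64(0.821)), (array([ 0.4157, -0.004 ,  1.3848]), np.float64(79.3), np.float64(0.924))]
timer [318.0, 330.3, 354.2, 371.9] [(array([ 0.3991, -0.1967, -0.4141]), np.float64(-23.7), np.float64(0.837))]
rack [0.4655 0.1779 0.1292] 0.9706571574121243
ring_small [ 0.496 -0.128  0.009]
ring_large [ 0.652 -0.318  0.011]
wood_rib [ 0.709 -0.215  0.004]
wood_stamp [0.629 0.35  0.03 ]
start [0.514 0.144 0.045]
vice [[ 0.594 -0.206  0.04 ]
 [ 0.514 -0.202  0.04 ]] bw [[0.648 0.144 0.103]]
```

Run:
```python
import cv2
im=cv2.imread("pics/a_scene.png"); cv2.imwrite("pics/a_crop.png",cv2.resize(im[200:420,170:500],None,fx=2.4,fy=2.4,interpolation=cv2.INTER_CUBIC))
```

```text
(no output)
```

View pics/a_crop.png

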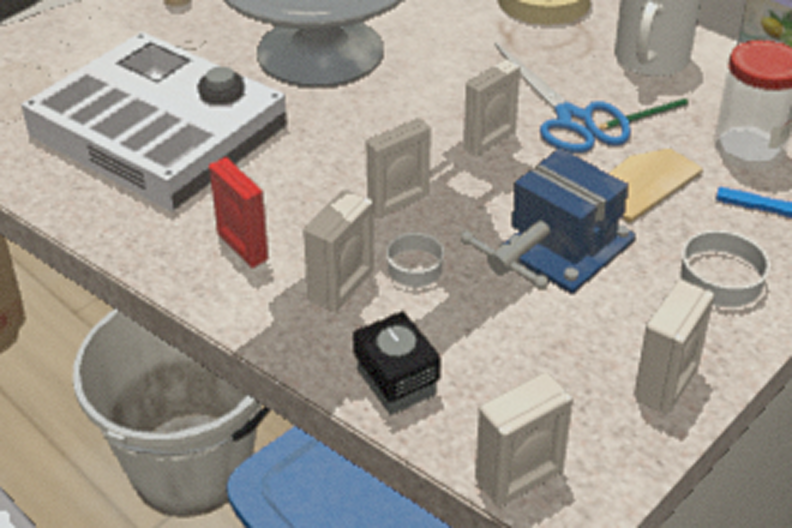

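move_arm(
  commands=[
    [-1,-30,-155,-75,0],
    [-1,-30,-155,-75,0],
    [-1,-30,-155,-75,0],
    [-1,-30,-155,-75,0],
    [-1,-30,-155,-75,0],
    [-1,-30,-155,-75,0],
    [-1,-30,-155,-75,0],
  ],
  newtons=20,
)

```text
time: 2.13
position: [0.4711, 0.075, 0.2524]
tool_rot: [0.5, 0.499, -0.499, 0.501]
ft_force: [0.7, 0.2, 0.3]
grip_width: 0.0872
```

Run:
```python
from h import *
import pickle
p=cam("wrist"); save(p,"b_wrist"); print(robot.get_obs()["position"], robot.get_obs()["joint_velocities"].round(3))
r=robot.regions_of(p,"rack"); print([(a["p"],a["bbox"]) for a in r]); p["reg"]={"rack":r,"start":robot.regions_of(p,"start")}
print([(a["p"],a["bbox"]) for a in p["reg"]["start"]])
pickle.dump(p,open("p1.pkl","wb"))
```

```text
[0.47185979 0.0745938  0.25215059] [-0.013  0.021 -0.017 -0.001  0.005  0.002]
[(0.79, [226.7, 4.6, 395.9, 215.5])]
[(0.56, [352.3, 142.5, 379.4, 173.3])]
```

View pics/b_wrist.png

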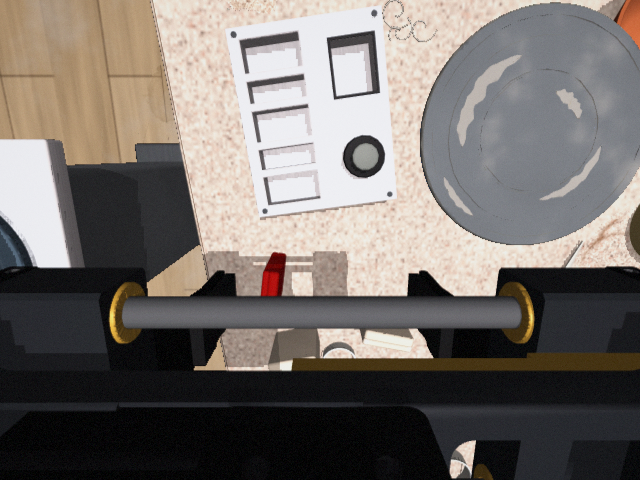

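```bash
cat >> h.py <<'E'
def rect(cx,cy,w,h,n=40):
    t=np.linspace(-.5,.5,n); o=np.full(n,.5)
    return np.r_[np.c_[cx+w*t,cy+h*o],np.c_[cx+w*t,cy-h*o],np.c_[cx+w*o,cy+h*t],np.c_[cx-w*o,cy+h*t]]
RACKPTS=np.r_[rect(0,0,.155,.19,120),*[rect(-.036,y,.059,w) for y,w in zip((-.068,-.034,0,.034,.068),(.031,.021,.031,.021,.031))],rect(.045,.045,.042,.052)]
def rackw(v,P,z=.036):
    c,s=np.cos(v[2]),np.sin(v[2]); P=np.atleast_2d(P)
    return np.c_[v[0]+c*P[:,0]-s*P[:,1],v[1]+s*P[:,0]+c*P[:,1],np.full(len(P),z)]
def fitrack(p,v0):
    g=cv2.cvtColor(p["image"],cv2.COLOR_RGB2GRAY)
    g=cv2.resize(g,None,fx=3,fy=3,interpolation=cv2.INTER_CUBIC)
    e=cv2.Canny(cv2.GaussianBlur(g,(0,0),2),15,40)
    d=np.minimum(cv2.distanceTransform(255-e,cv2.DIST_L2,5)/3,4.0)
    def cost(v,s=1):
        uv=proj(p,rackw(v,RACKPTS))*3+1
        x=cv2.remap(d,uv[:,0].astype(np.float32)[:,None],uv[:,1].astype(np.float32)[:,None],cv2.INTER_LINEAR,borderValue=4.)
        return float(np.mean(x))
    best=None
    for dx in (-.004,0,.004):
      for dy in (-.004,0,.004):
        a=np.array(v0)+[dx,dy,0]
        r=minimize(cost,a,method="Nelder-Mead",options=dict(initial_simplex=[a,a+[.004,0,0],a+[0,.004,0],a+[0,0,.03]],xatol=1e-5,fatol=1e-5))
        if best is None or r.fun<best.fun: best=r
    return best.x,best.fun
E
python3 - <<'E'
from h import *
import pickle
p=pickle.load(open("p1.pkl","rb"))
v,c=fitrack(p,[.4655,.178,.129]); print(v.round(4),c)
ps=pickle.load(open("p0.pkl","rb"))["scene"]
v2,c2=fitrack(ps,[.4655,.178,.129]); print("scene",v2.round(4),c2)
im=p["image"][:,:,::-1].copy(); im=cv2.resize(im[0:240,180:500],None,fx=2.5,fy=2.5)
for u in proj(p,rackw(v,RACKPTS)): cv2.circle(im,tuple(((u-[180,0])*2.5).round().astype(int)),1,(0,0,255),-1)
cv2.imwrite("pics/b_fit.png",im)
b=p["reg"]["start"][0]["bbox"]; print("start", ray(p,[(b[0]+b[2])/2,(b[1]+b[3])/2],.045), ray(p,[366,156.5],.046))
# wheel
print(ray(p,[[421,120],[530,244],[530,4]],.103))
E
```

```text
[0.466  0.1781 0.1363] 0.8745812177658081
scene [0.4652 0.1774 0.1325] 0.3908859193325043
start [[0.51885689 0.13794201 0.045     ]] [[0.51883658 0.13937607 0.046     ]]
[[0.55796433 0.17037427 0.103     ]
 [0.66925312 0.05974974 0.103     ]
 [0.63883426 0.25846896 0.103     ]]
```

View pics/b_fit.png

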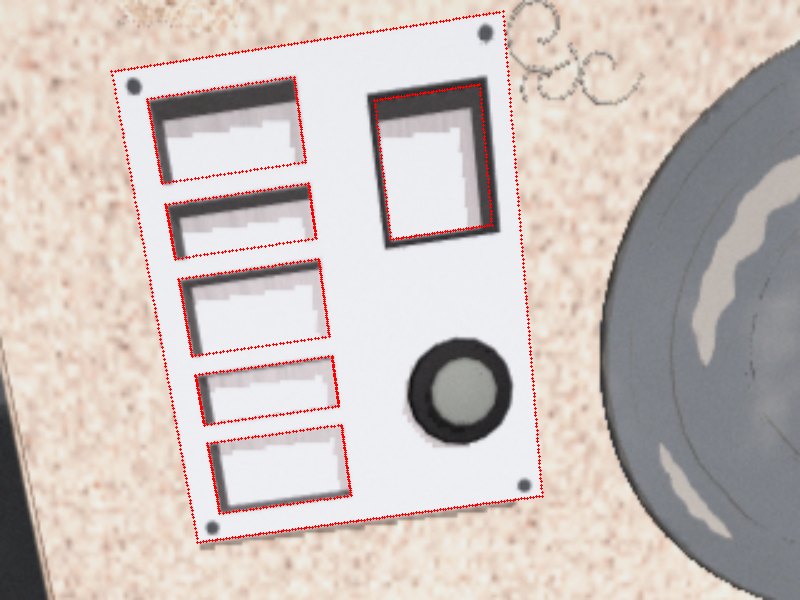

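move_arm(
  commands=[
    [-1,0,80,245,0],
    [-1,0,80,245,0],
    [-1,0,80,245,0],
    [-1,0,80,245,0],
    [-1,0,80,245,0],
    [-1,0,80,245,0],
    [-1,0,80,245,0],
    [-1,0,80,245,0],
  ],
)

```text
time: 2.95
position: [0.5516, -0.1745, 0.2506]
tool_rot: [-0.501, -0.498, 0.501, -0.499]
ft_force: [0.0, -0.1, -0.9]
grip_width: 0.0872
```

Run:
```python
from h import *
import pickle
p=cam("wrist"); save(p,"c_wrist"); print(robot.get_obs()["position"], robot.get_obs()["joint_velocities"].round(3))
p["reg"]={k:robot.regions_of(p,k) for k in ("thick1","thin1")}
for k,r in p["reg"].items(): print(k,[(a["p"],a["bbox"]) for a in r])
pickle.dump(p,open("p2.pkl","wb"))
```

```text
[ 0.55037757 -0.17182912  0.25050954] [ 0.046 -0.03   0.055  0.009  0.009  0.003]
thick1 [(0.68, [175.4, 123.6, 250.8, 166.1]), (0.64, [280.3, 328.7, 333.0, 367.7])]
thin1 [(0.81, [153.4, 0.0, 207.0, 88.2]), (0.69, [399.2, 90.1, 477.9, 116.8]), (0.69, [287.2, 86.3, 345.7, 123.1])]
```

View pics/c_wrist.png

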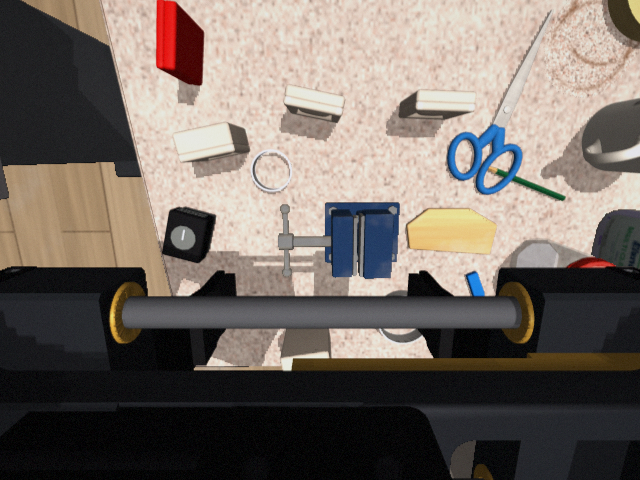

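Run:
```python
from h import *
import pickle
p=pickle.load(open("p2.pkl","rb")); ps=pickle.load(open("p0.pkl","rb"))["scene"]
D={"K":(.056,.028,.076),"N":(.056,.018,.076)}
for nm,wm,sm,(x,y) in (("A",p["reg"]["thick1"][0],ps["reg"]["thick1"][0],(.441,-.096)),("B",p["reg"]["thin1"][2],ps["reg"]["thin1"][0],(.545,-.06)),("C",p["reg"]["thin1"][1],ps["reg"]["thin1"][1],(.668,-.061))):
  for vn,vw in (("wrist",[(p,wm["pixels"])]),("both",[(p,wm["pixels"]),(ps,sm["pixels"])])):
    for k in "KN":
        v,s=fitbox(vw,*D[k],x,y,[-.3,0,.3]); print(nm,vn,k,v.round(4),np.degrees(v[2]).round(1),round(s,3))
```

```text
A wrist K [ 0.4409 -0.0968  0.1821] 10.4 0.946
A wrist N [ 0.4402 -0.096   0.3742] 21.4 0.788
A both K [ 0.4405 -0.0968  0.2068] 11.8 0.913
A both N [ 0.441  -0.096   0.1707] 9.8 0.804
B wrist K [ 0.5455 -0.065  -0.2083] -11.9 0.679
B wrist N [ 0.5464 -0.0601 -0.22  ] -12.6 0.901
B both K [ 0.5465 -0.0597  0.1808] 10.4 0.717
B both N [ 0.5461 -0.0595 -0.168 ] -9.6 0.882
C wrist K [ 0.6661 -0.0616  0.2271] 13.0 0.71
C wrist N [ 0.6659 -0.061   0.0116] 0.7 0.9
C both K [ 0.6668 -0.0616  0.2428] 13.9 0.778
C both N [ 0.667  -0.061   0.0128] 0.7 0.911
```

move_arm(
  commands=[
    [-1,30,-4,-112,12],
    [-1,60,-4,-112,12],
    [-1,90,-4,-112,12],
    [-1,110,-4,-112,12],
    [-1,145,-4,-112,12],
    [-1,180,-4,-112,12],
    [-1,186,-4,-112,12],
    [-1,186,-4,-112,12],
  ],
)

```text
time: 3.77
position: [0.5437, -0.0559, 0.0639]
tool_rot: [-0.548, -0.447, 0.55, -0.444]
ft_force: [-0.4, -0.3, 0.5]
grip_width: 0.0868
```

```bash
cat >> h.py <<'E'
def to(x,y,z,yaw):
    """print tool shift (mm) and turn (deg) from measured pose to target"""
    o=robot.get_obs(); M=R.from_quat(o["tool_rot"]).as_matrix()
    d=M.T@(np.array([x,y,z])-o["position"])*1000
    cy=np.degrees(np.arctan2(M[1,1],M[0,1])); dt=-( (np.degrees(yaw)-cy+90)%180-90)
    print("t=%.2f"%o["time"],"pos",(o["position"]*1000).round(1),"yaw %.1f"%cy,"tilt",np.degrees(np.arccos(-M[2,0])).round(2),"shift",d.round(1),"turn %.1f"%dt,"w %.1f"%(o["grip_width"]*1000),"F",o["ft_force"].round(1),"q6 %.2f"%o["q"][5])
E
python3 -c "
from h import *
to(.546,-.0598,.0645,-.2)
p=cam('wrist');save(p,'d_wrist')"
```

```text
t=3.77 pos [543.7 -55.9  63.9] yaw -11.9 tilt 0.36 shift [-0.7  3.1  3.4] turn -0.4 w 86.8 F [-0.4 -0.3  0.5] q6 -0.10
```

View pics/d_wrist.png

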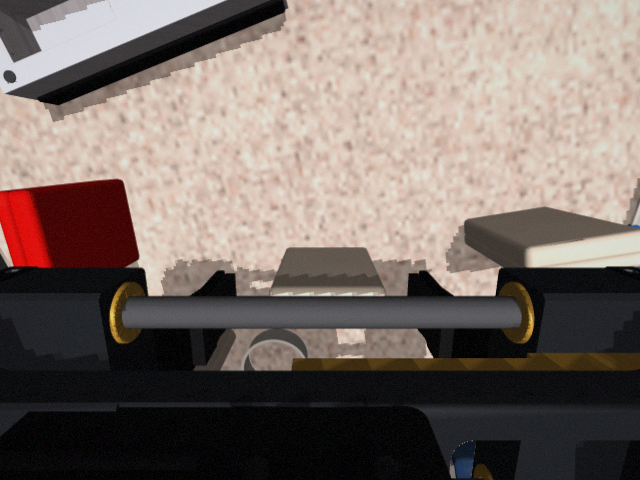

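```bash
cat >> h.py <<'E'
def edge(p,u,row,z):
    """tool-frame coordinates (mm) of pixel at world height z (uses current tool pose)"""
    o=robot.get_obs(); M=R.from_quat(o["tool_rot"]).as_matrix()
    return ((ray(p,[u,row],z)[0]-o["position"])@M*1000).round(1)
E
python3 -c "
from h import *
to(.546,-.0598,.0645,-.2)
p=cam('wrist');save(p,'d2',(200,220,460,400),3)
for u,r,z in ((275,295,.076),(384,295,.076),(288,248,0),(368,248,0)): print(edge(p,u,r,z))
"
```

```text
t=3.82 pos [545.6 -56.8  65.8] yaw -11.9 tilt 0.08 shift [1.3 1.  2.8] turn -0.5 w 87.1 F [ 0.7 -1.2  0.3] q6 -0.10
[ -9.  -22.8  -1.6]
[-8.9 29.4 -1.7]
[ 67.  -24.   -4.1]
[67.1 31.4 -4.2]
```

View pics/d2.png

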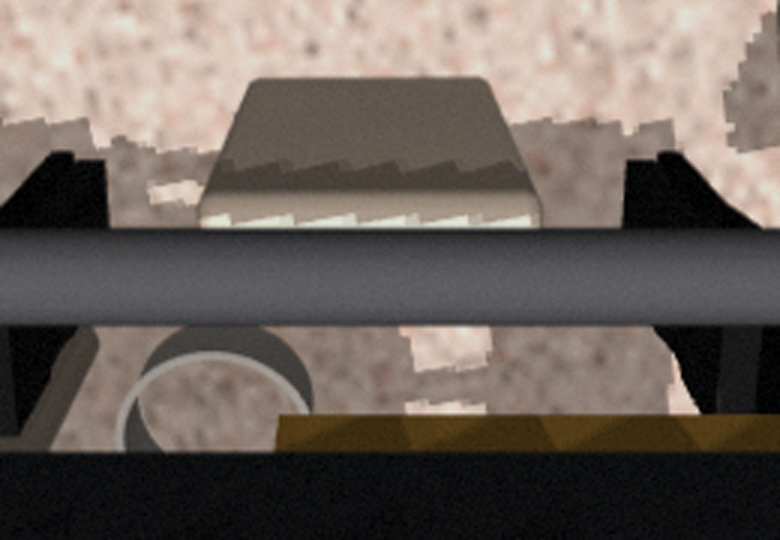

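move_arm(
  commands=[
    [-1,1,1,3,0],
    [-1,1,1,3,0],
    [1,1,1,3,0],
    [1,1,1,3,0],
    [1,1,1,3,0],
    [1,1,1,3,0],
    [1,1,1,3,0],
    [1,1,1,3,0],
  ],
  newtons=35,
)

```text
time: 4.53
position: [0.5461, -0.061, 0.0646]
tool_rot: [-0.549, -0.445, 0.55, -0.445]
ft_force: [-0.7, 0.1, 0.2]
grip_width: 0.0559
```

```bash
cat >> h.py <<'E'
RACK=(.4656,.1778,.1345)
def slot(i): return rackw(RACK,[-.036,(-.068,-.034,0,.034,.068)[i]],.008)[0]
E
python3 -c "
from h import *
s=slot(1); print(s); to(s[0],s[1],.18,RACK[2])
"
```

```text
[0.43448436 0.13927966 0.008     ]
t=4.53 pos [546.1 -61.   64.6] yaw -12.0 tilt 0.03 shift [-115.3 -150.9 -172.7] turn -19.7 w 55.9 F [-0.7  0.1  0.2] q6 -0.11
```

move_arm(
  commands=[
    [1,-40,0,0,0],
    [1,-80,0,0,0],
    [1,-115,-25,-28,-4],
    [1,-115,-55,-62,-8],
    [1,-115,-85,-97,-12],
    [1,-115,-115,-131,-16],
    [1,-115,-140,-160,-20],
    [1,-115,-151,-173,-20],
  ],
)

```text
time: 5.2
position: [0.4318, 0.1414, 0.1795]
tool_rot: [0.463, 0.535, -0.464, 0.534]
ft_force: [0.5, 0.6, -1.1]
grip_width: 0.0557
```

```bash
python3 -c "
from h import *
s=slot(1); to(s[0],s[1],.12,RACK[2])
p=cam('wrist');save(p,'e1');p=cam('scene');save(p,'e2',(150,130,350,300),4)
"
```

```text
t=5.20 pos [431.8 141.4 179.5] yaw 8.2 tilt 0.12 shift [59.5  2.5  2.5] turn 0.4 w 55.7 F [ 0.5  0.6 -1.1] q6 -0.07
```

View pics/e1.png

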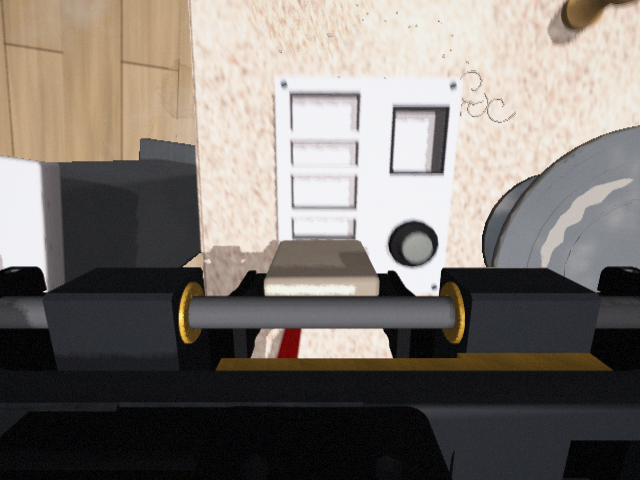

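View pics/e2.png

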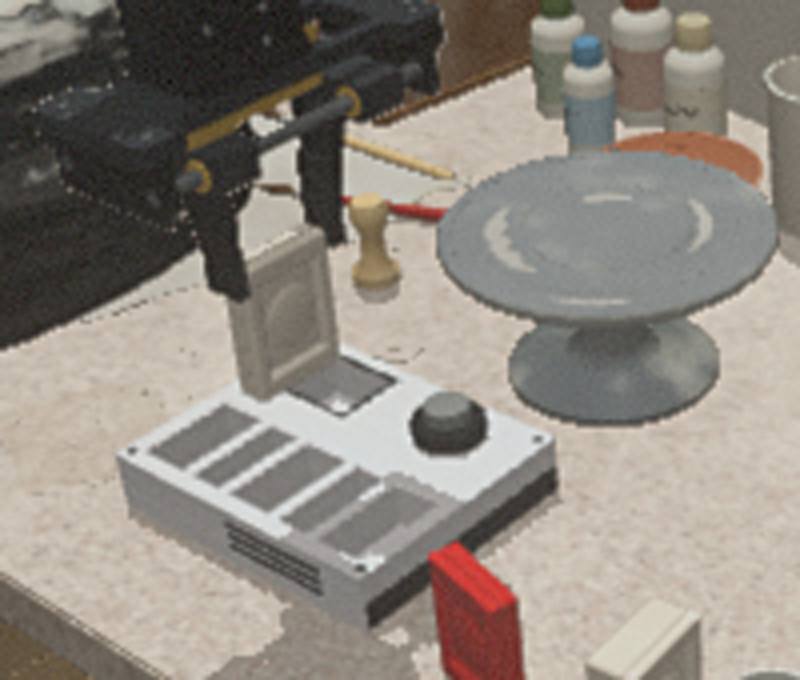

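move_arm(
  commands=[
    [1,35,1,1.5,0],
    [1,60,1,1.5,0],
    [1,69,1,1.5,0],
    [1,69,1,1.5,0],
    [1,69,1,1.5,0],
  ],
)

```text
time: 5.72
position: [0.4361, 0.1378, 0.1105]
tool_rot: [0.464, 0.534, -0.464, 0.533]
ft_force: [1.3, 0.5, -1.1]
grip_width: 0.0552
```

```bash
python3 -c "
from h import *
s=slot(1); to(s[0],s[1],.0725,RACK[2])
p=cam('wrist');save(p,'e3',(220,100,480,300),3);
v,c=fitrack(p,RACK);print(v.round(4),c)
import pickle;pickle.dump(p,open('e3.pkl','wb'))
"
```

```text
t=5.72 pos [436.1 137.8 110.5] yaw 8.0 tilt 0.06 shift [38.  -1.3 -1.7] turn 0.3 w 55.2 F [ 1.3  0.5 -1.1] q6 -0.08
[0.4659 0.1782 0.1362] 1.5822503566741943
```

View pics/e3.png

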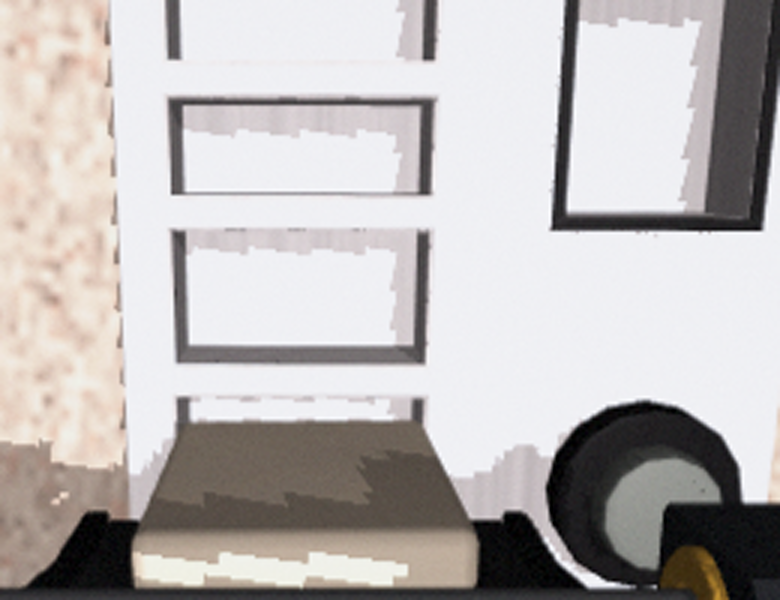

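```bash
cat > cmp.py <<'E'
import sys,pickle
from h import *
def comp(f,ox,oy,k,zb,mould,slotp):
    p=pickle.load(open(f,'rb'))
    for n,pts,z in (("mould",mould,zb),("slot",slotp,.036)):
        for a,b in pts: print(n,edge(p,ox+a/k,oy+b/k,z))
E
python3 -c "
from cmp import *
comp('e3.pkl',220,100,3,.046,[(180,422),(425,422)],[(177,397),(427,397)])"
```

```text
mould [ 65.1 -28.6  -9. ]
mould [65.2 27.3 -9.1]
slot [ 75.1 -30.5 -12.6]
slot [ 75.2  28.8 -12.7]
```

move_arm(
  commands=[
    [1,0,-0.6,-2,0],
    [1,0,-0.6,-2,0],
    [1,8,-0.6,-2,0],
    [1,15,-0.6,-2,0],
    [1,22,-0.6,-2,0],
    [1,30,-0.6,-2,0],
    [1,36,-0.6,-2,0],
    [1,36,-0.6,-2,0],
  ],
)

```text
time: 6.43
position: [0.4341, 0.1399, 0.0731]
tool_rot: [0.463, 0.534, -0.465, 0.533]
ft_force: [-0.1, -0.4, -1.9]
grip_width: 0.0552
```

```bash
python3 -c "
from h import *
s=slot(1); to(s[0],s[1],.0725,RACK[2])
p=cam('wrist');save(p,'e4',(220,100,480,300),3);
"
```

```text
t=6.43 pos [434.1 139.9  73.1] yaw 8.0 tilt 0.16 shift [0.6 0.3 0.6] turn 0.3 w 55.2 F [-0.1 -0.4 -1.9] q6 -0.07
```

View pics/e4.png

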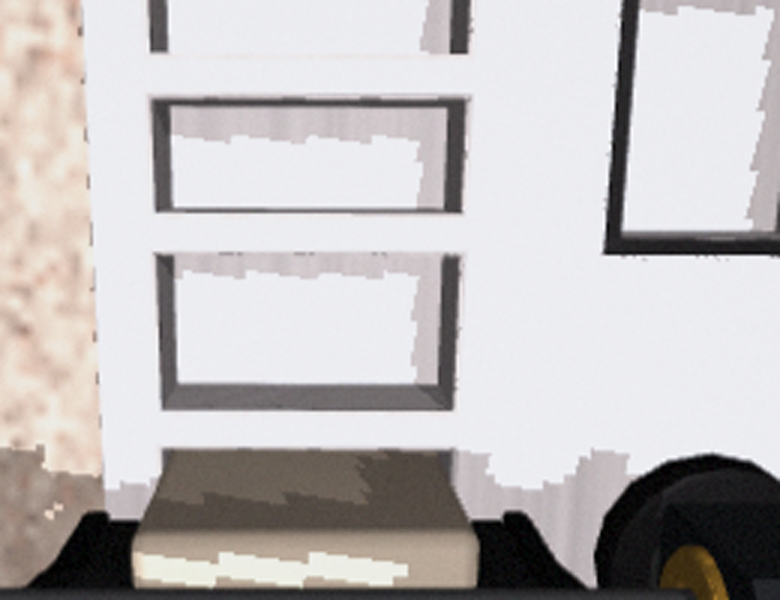

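move_arm(
  commands=[
    [1,2.5,0,0,0],
    [1,2.5,0,0,0],
    [-1,2.5,0,0,0],
    [-1,2.5,0,0,0],
    [-1,2.5,0,0,0],
    [-1,-30,0,0,0],
    [-1,-70,0,0,0],
    [-1,-90,0,0,0],
  ],
)

```text
time: 7.15
position: [0.4362, 0.1404, 0.1673]
tool_rot: [0.465, 0.533, -0.463, 0.534]
ft_force: [0.3, -0.2, -0.1]
grip_width: 0.084
```

```bash
python3 -c "
from h import *
to(.667,-.061,.16,.013)
p=cam('wrist');save(p,'e5');
"
```

```text
t=7.15 pos [436.2 140.4 167.3] yaw 8.0 tilt 0.2 shift [  8.  200.4 231.6] turn 7.3 w 84.0 F [ 0.3 -0.2 -0.1] q6 -0.07
```

View pics/e5.png

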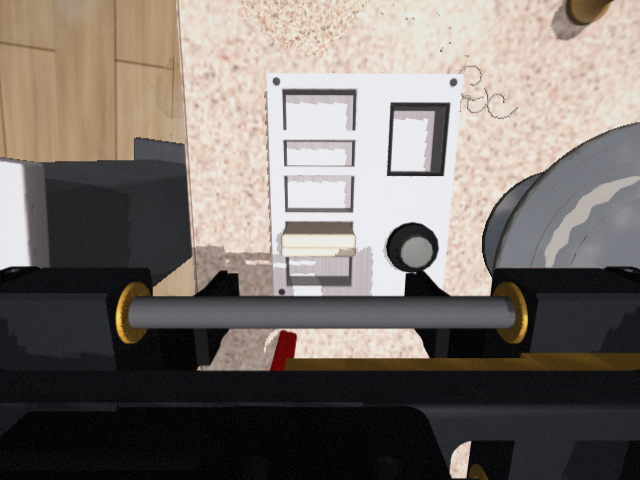

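move_arm(
  commands=[
    [-1,4,26,30,2],
    [-1,4,52,60,4],
    [-1,4,78,90,6],
    [-1,4,104,120,7],
    [-1,4,130,150,7],
    [-1,4,156,180,7],
    [-1,4,182,210,7],
    [-1,4,200,231,7],
  ],
)

```text
time: 7.87
position: [0.6679, -0.0637, 0.1603]
tool_rot: [0.496, 0.503, -0.496, 0.505]
ft_force: [0.4, 1.1, 0.2]
grip_width: 0.0873
```

move_arm(
  commands=[
    [-1,10,0,0,0],
    [-1,50,0,0,0],
    [-1,85,0,0,0],
    [-1,98,0,0,0],
    [-1,98,0,0,0],
  ],
)

```text
time: 8.28
position: [0.661, -0.0594, 0.0579]
tool_rot: [0.494, 0.508, -0.497, 0.501]
ft_force: [-0.3, 0.9, 0.3]
grip_width: 0.0872
```

```bash
python3 -c "
from h import *
to(.667,-.061,.0645,.013)
p=cam('wrist');save(p,'f1',(200,220,460,400),3);to(.667,-.061,.0645,.013)
import pickle;pickle.dump(p,open('f1.pkl','wb'))
"
```

```text
t=8.28 pos [661.  -59.4  57.9] yaw 1.0 tilt 0.6 shift [-6.6  5.9  1.6] turn 0.3 w 87.2 F [-0.3  0.9  0.3] q6 -0.28
t=8.33 pos [663.3 -60.   60.7] yaw 1.0 tilt 0.28 shift [-3.8  3.6  1.1] turn 0.3 w 87.0 F [ 0.5  0.2 -0.1] q6 -0.28
```

View pics/f1.png

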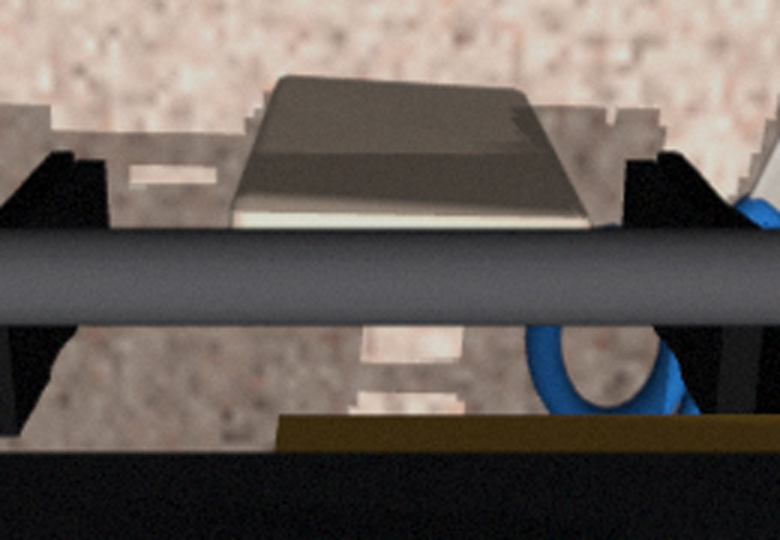

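```bash
python3 -c "
from h import *
import pickle
p=pickle.load(open('f1.pkl','rb'))
to(.667,-.061,.0645,.013)
for a,b,z in ((280,75,0),(525,92,0),(234,200,.076),(590,215,.076)): print(edge(p,200+a/3,220+b/3,z))
"
```

```text
t=8.33 pos [663.3 -60.   60.7] yaw 1.0 tilt 0.28 shift [-3.8  3.6  1.1] turn 0.3 w 87.0 F [ 0.5  0.2 -0.1] q6 -0.28
[ 60.8 -20.8  -8.4]
[60.6 33.9 -4.7]
[-15.2 -21.2  -8.9]
[-15.4  32.5  -6.8]
```

move_arm(
  commands=[
    [-1,-2,5,1.5,3],
    [-1,-2,5,1.5,3],
    [-1,-2,5,1.5,3],
    [1,-2,5,1.5,3],
    [1,-2,5,1.5,3],
    [1,-2,5,1.5,3],
    [1,-2,5,1.5,3],
    [1,-2,5,1.5,3],
  ],
)

```text
time: 9.0
position: [0.6701, -0.0622, 0.0648]
tool_rot: [-0.509, -0.491, 0.509, -0.491]
ft_force: [0.5, -0.2, -0.8]
grip_width: 0.0616
```

```bash
python3 -c "
from h import *
s=slot(3); print(s);to(s[0],s[1],.18,RACK[2])
p=cam('wrist');save(p,'f2',(200,220,460,400),3)
import pickle;pickle.dump(p,open('f2.pkl','wb'))
"
```

```text
[0.42536591 0.20666551 0.008     ]
t=9.00 pos [670.1 -62.2  64.8] yaw -2.0 tilt 0.0 shift [-115.2 -253.9 -260.3] turn -9.7 w 61.6 F [ 0.5 -0.2 -0.8] q6 -0.22
```

View pics/f2.png

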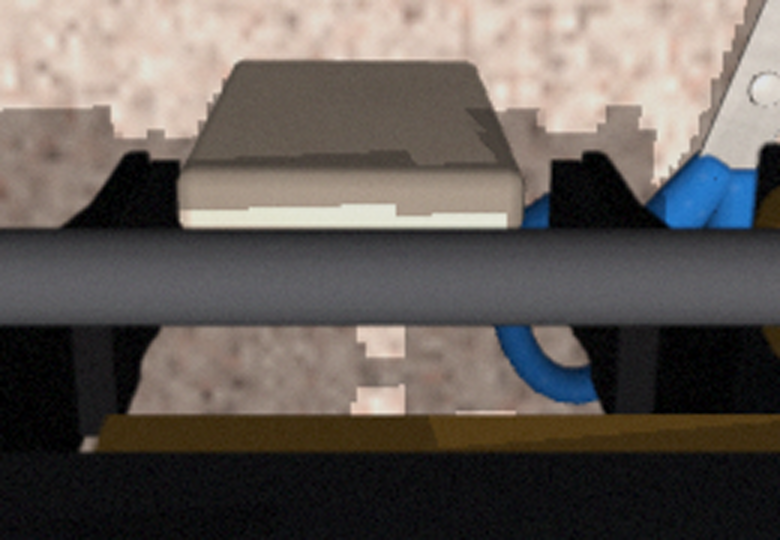

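move_arm(
  commands=[
    [1,0,0,0,0],
    [1,0,0,0,0],
    [1,0,0,0,0],
    [1,0,0,0,0],
    [1,-40,0,0,0],
    [1,-80,0,0,0],
    [1,-115,0,0,0],
    [1,-118,0,0,0],
  ],
)

```text
time: 9.72
position: [0.6752, -0.0633, 0.1905]
tool_rot: [0.511, 0.487, -0.506, 0.496]
ft_force: [1.1, 0.5, -0.5]
grip_width: 0.0558
```

```bash
python3 -c "
from h import *
s=slot(3); print(s);to(s[0],s[1],.18,RACK[2])
"
```

```text
[0.42536591 0.20666551 0.008     ]
t=9.72 pos [675.2 -63.3 190.5] yaw -2.0 tilt 0.87 shift [   5.8 -259.2 -261.2] turn -9.7 w 55.8 F [ 1.1  0.5 -0.5] q6 -0.22
```

move_arm(
  commands=[
    [1,-5,-28,-29,0],
    [1,-5,-56,-58,0],
    [1,-5,-84,-87,-2],
    [1,-5,-112,-116,-4],
    [1,-5,-140,-145,-6],
    [1,-5,-168,-174,-8],
    [1,-5,-196,-203,-10],
    [1,0,-224,-232,-10],
  ],
)

```text
time: 10.38
position: [0.4536, 0.1786, 0.183]
tool_rot: [0.464, 0.533, -0.463, 0.534]
ft_force: [-0.1, 1.1, -0.5]
grip_width: 0.0556
```

move_arm(
  commands=[
    [1,0,-24,-32,0],
    [1,0,-24,-32,0],
    [1,0,-24,-32,0],
  ],
)

```text
time: 10.63
position: [0.4241, 0.2071, 0.1824]
tool_rot: [0.462, 0.535, -0.463, 0.534]
ft_force: [1.7, -0.3, -1.2]
grip_width: 0.0556
```

```bash
python3 -c "
from h import *
s=slot(3); print(s);to(s[0],s[1],.11,RACK[2]); p=cam('scene'); save(p,'f3',(150,130,350,300),4);to(s[0],s[1],.11,RACK[2])
"
```

```text
[0.42536591 0.20666551 0.008     ]
t=10.63 pos [424.1 207.1 182.4] yaw 8.2 tilt 0.06 shift [72.4  1.2  0.6] turn 0.5 w 55.6 F [ 1.7 -0.3 -1.2] q6 0.07
t=10.68 pos [426.1 206.4 182.7] yaw 8.1 tilt 0.06 shift [72.7 -0.8 -0.4] turn 0.4 w 55.6 F [-0.4  0.1  0.1] q6 0.07
```

Lower to just above the rack and compare.

move_arm(
  commands=[
    [1,35,0,0,0],
    [1,62,0,0,0],
    [1,72,0,0,0],
    [1,72,0,0,0],
    [1,72,0,0,0],
    [1,72,0,0,0],
  ],
)

```text
time: 11.18
position: [0.428, 0.2053, 0.1112]
tool_rot: [0.465, 0.533, -0.464, 0.534]
ft_force: [-0.8, 0.4, -1.8]
grip_width: 0.0556
```

```bash
python3 -c "
from h import *
s=slot(3); to(s[0],s[1],.0725,RACK[2])
p=cam('wrist');save(p,'f4',(220,100,480,300),3);to(s[0],s[1],.0725,RACK[2])
import pickle;pickle.dump(p,open('f4.pkl','wb'))
"
```

```text
t=11.18 pos [428.  205.3 111.2] yaw 7.9 tilt 0.13 shift [38.7 -2.5 -1.7] turn 0.2 w 55.6 F [-0.8  0.4 -1.8] q6 0.07
t=11.23 pos [427.9 205.5 111.5] yaw 7.9 tilt 0.16 shift [39.  -2.4 -1.5] turn 0.2 w 55.5 F [ 0.3  0.1 -1.4] q6 0.07
```

View pics/f4.png

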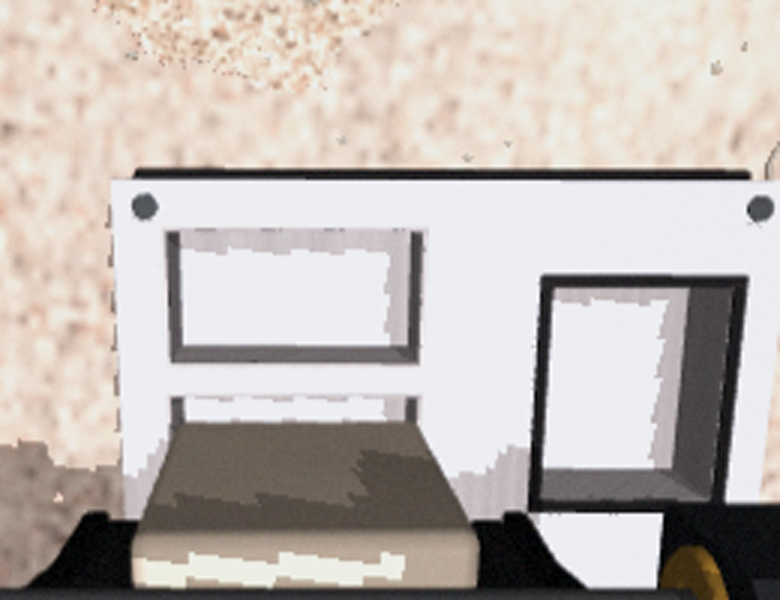

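move_arm(
  commands=[
    [1,0,-1.4,-2,0],
    [1,0,-1.4,-2,0],
    [1,8,-1.4,-2,0],
    [1,15,-1.4,-2,0],
    [1,22,-1.4,-2,0],
    [1,30,-1.4,-2,0],
    [1,38,-1.4,-2,0],
    [1,38,-1.4,-2,0],
  ],
)

```text
time: 11.9
position: [0.4244, 0.2073, 0.071]
tool_rot: [0.464, 0.534, -0.464, 0.534]
ft_force: [1.4, -2.3, -3.7]
grip_width: 0.0557
```

```bash
python3 -c "
from h import *
s=slot(3); to(s[0],s[1],.0725,RACK[2])
p=cam('wrist');save(p,'f5',(220,100,480,300),3);
"
```

```text
t=11.90 pos [424.4 207.3  71. ] yaw 8.0 tilt 0.07 shift [-1.5  0.9  0.8] turn 0.3 w 55.7 F [ 1.4 -2.3 -3.7] q6 0.08
```

View pics/f5.png

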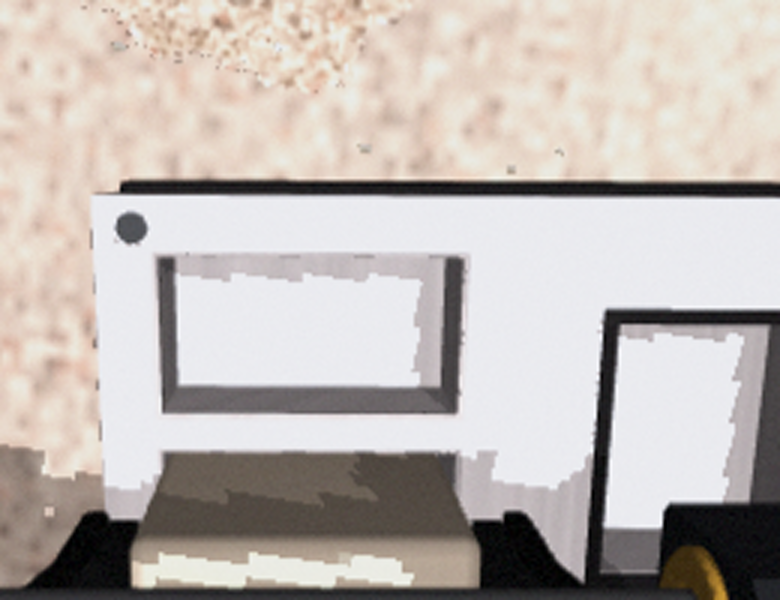

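move_arm(
  commands=[
    [1,1.5,0,0,0],
    [-1,1,0,0,0],
    [-1,1,0,0,0],
    [-1,1,0,0,0],
    [-1,-30,0,0,0],
    [-1,-70,0,0,0],
    [-1,-90,0,0,0],
    [-1,-90,0,40,0],
  ],
)

```text
time: 12.62
position: [0.4327, 0.1729, 0.1671]
tool_rot: [0.466, 0.533, -0.458, 0.537]
ft_force: [1.7, -0.5, -1.1]
grip_width: 0.0858
```

```bash
python3 -c "
from h import *
to(.4408,-.0968,.14,.19); p=cam('scene'); save(p,'f6',(150,180,450,405),2.6)
"
```

```text
t=12.62 pos [432.7 172.9 167.1] yaw 8.4 tilt 0.68 shift [ 26.  -31.7 268.1] turn -2.5 w 85.8 F [ 1.7 -0.5 -1.1] q6 -0.01
```

View pics/f6.png

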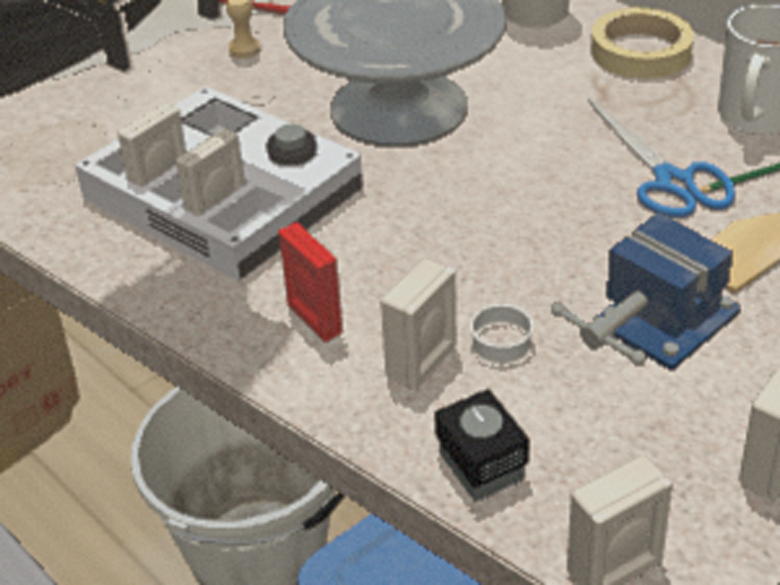

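move_arm(
  commands=[
    [-1,0,-4,40,0],
    [-1,0,-8,80,0],
    [-1,0,-13,120,0],
    [-1,5,-18,160,-1],
    [-1,10,-22,200,-2],
    [-1,20,-27,240,-2],
    [-1,25,-31,266,-2.5],
    [-1,25,-31,268,-2.5],
  ],
)

```text
time: 13.33
position: [0.4373, -0.1064, 0.137]
tool_rot: [0.453, 0.542, -0.454, 0.543]
ft_force: [0.8, -0.6, 0.4]
grip_width: 0.0872
```

```bash
python3 -c "
from h import *
to(.4408,-.0968,.0645,.19)
"
```

```text
t=13.33 pos [ 437.3 -106.4  137. ] yaw 10.2 tilt 0.1 shift [72.5  5.  -8.9] turn -0.7 w 87.2 F [ 0.8 -0.6  0.4] q6 -0.66
```

move_arm(
  commands=[
    [-1,0,4,-8,-0.5],
    [-1,0,4,-8,-0.5],
    [-1,30,4,-8,-0.5],
    [-1,60,4,-8,-0.5],
    [-1,72,4,-8,-0.5],
    [-1,72,4,-8,-0.5],
    [-1,72,4,-8,-0.5],
  ],
)

```text
time: 13.92
position: [0.4386, -0.0912, 0.0655]
tool_rot: [0.449, 0.547, -0.449, 0.545]
ft_force: [0.0, 0.8, -0.8]
grip_width: 0.0869
```

```bash
python3 -c "
from h import *
to(.4408,-.0968,.0645,.19)
p=cam('wrist');save(p,'g1',(200,220,460,400),3);to(.4408,-.0968,.0645,.19)
import pickle;pickle.dump(p,open('g1.pkl','wb'))
"
```

```text
t=13.92 pos [438.6 -91.2  65.5] yaw 11.2 tilt 0.12 shift [1.  1.1 5.9] turn 0.3 w 86.9 F [ 0.   0.8 -0.8] q6 -0.65
t=13.97 pos [439.3 -91.8  66.2] yaw 11.1 tilt 0.01 shift [1.7 0.5 5.2] turn 0.2 w 87.2 F [-0.1  0.2 -0.1] q6 -0.65
```

View pics/g1.png

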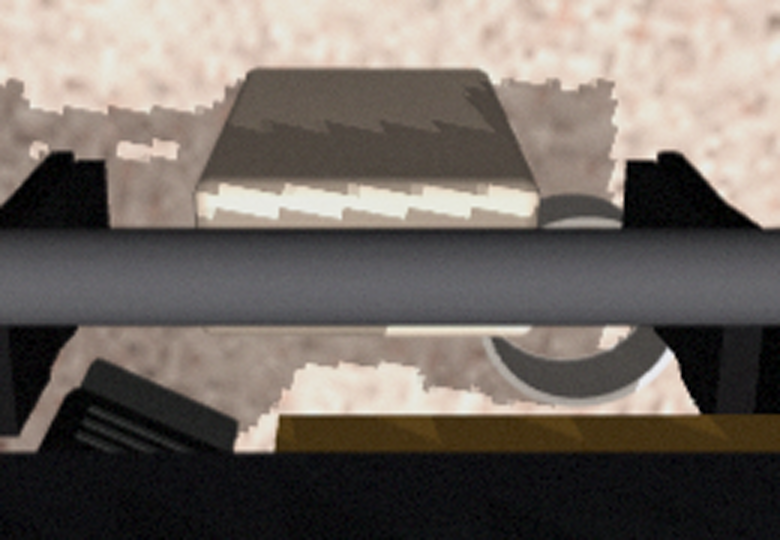

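```bash
python3 -c "
from h import *
import pickle
p=pickle.load(open('g1.pkl','rb'))
to(.4408,-.0968,.0645,.19)
for a,b,z in ((246,70,0),(487,70,0),(196,185,.076),(540,185,.076),(196,335,.076),(530,335,.076)): print(edge(p,200+a/3,220+b/3,z))
"
```

```text
t=13.97 pos [439.3 -91.8  66.2] yaw 11.1 tilt 0.01 shift [1.7 0.5 5.2] turn 0.2 w 87.2 F [-0.1  0.2 -0.1] q6 -0.65
[ 66.2 -27.4  -7.6]
[66.2 28.  -7.8]
[ -9.8 -26.6  -8.5]
[-9.8 27.7 -8.6]
[ -9.8 -27.6  17.7]
[-9.8 27.2 17.5]
```

move_arm(
  commands=[
    [-1,1.5,0.5,5,0],
    [-1,1.5,0.5,5,0],
    [1,1.5,0.5,5,0],
    [1,1.5,0.5,5,0],
    [1,1.5,0.5,5,0],
    [1,1.5,0.5,5,0],
    [1,1.5,0.5,5,0],
    [1,1.5,0.5,5,0],
  ],
  newtons=40,
)

```text
time: 14.63
position: [0.4404, -0.098, 0.0642]
tool_rot: [0.45, 0.546, -0.45, 0.546]
ft_force: [0.2, -0.6, 0.4]
grip_width: 0.0555
```

move_arm(
  commands=[
    [1,0,0,0,0],
    [1,0,0,0,0],
    [1,-40,0,0,0],
    [1,-80,0,0,0],
    [1,-112,0,0,0],
    [1,-117,0,0,0],
  ],
)

```text
time: 15.13
position: [0.4434, -0.0992, 0.1853]
tool_rot: [0.45, 0.542, -0.449, 0.549]
ft_force: [1.4, 0.3, -1.8]
grip_width: 0.0555
```

```bash
python3 -c "
from h import *
s=slot(0); print(s); to(s[0],s[1],.18,RACK[2])
"
```

```text
[0.43904358 0.10558673 0.008     ]
t=15.13 pos [443.4 -99.2 185.3] yaw 11.0 tilt 0.53 shift [   4.4   34.8 -201.9] turn 3.3 w 55.5 F [ 1.4  0.3 -1.8] q6 -0.66
```

move_arm(
  commands=[
    [1,0,7,-40,1],
    [1,0,14,-80,3],
    [1,0,21,-120,3.3],
    [1,0,28,-160,3.3],
    [1,0,36,-200,3.3],
    [1,0,36,-200,3.3],
    [1,0,36,-200,3.3],
  ],
)

```text
time: 15.72
position: [0.4364, 0.1073, 0.1802]
tool_rot: [0.463, 0.534, -0.464, 0.533]
ft_force: [-0.3, -0.7, -1.6]
grip_width: 0.0554
```

move_arm(
  commands=[
    [1,30,0,0,0],
    [1,55,0,0,0],
    [1,68,0,0,0],
    [1,70,0,0,0],
    [1,70,0,0,0],
    [1,70,0,0,0],
  ],
)

```text
time: 16.22
position: [0.4383, 0.1042, 0.1113]
tool_rot: [0.466, 0.532, -0.466, 0.532]
ft_force: [-0.3, -0.8, -1.6]
grip_width: 0.0554
```

```bash
python3 -c "
from h import *
s=slot(0); to(s[0],s[1],.0725,RACK[2])
p=cam('wrist');save(p,'g2',(220,100,480,300),3);to(s[0],s[1],.0725,RACK[2])
import pickle;pickle.dump(p,open('g2.pkl','wb'))
"
```

```text
t=16.22 pos [438.3 104.2 111.3] yaw 7.6 tilt 0.02 shift [38.8  0.9 -1.3] turn -0.1 w 55.4 F [-0.3 -0.8 -1.6] q6 -0.15
t=16.27 pos [438.6 104.4 111.7] yaw 7.6 tilt 0.08 shift [39.2  0.6 -1.1] turn -0.1 w 55.3 F [-0.   0.1 -1.5] q6 -0.15
```

View pics/g2.png

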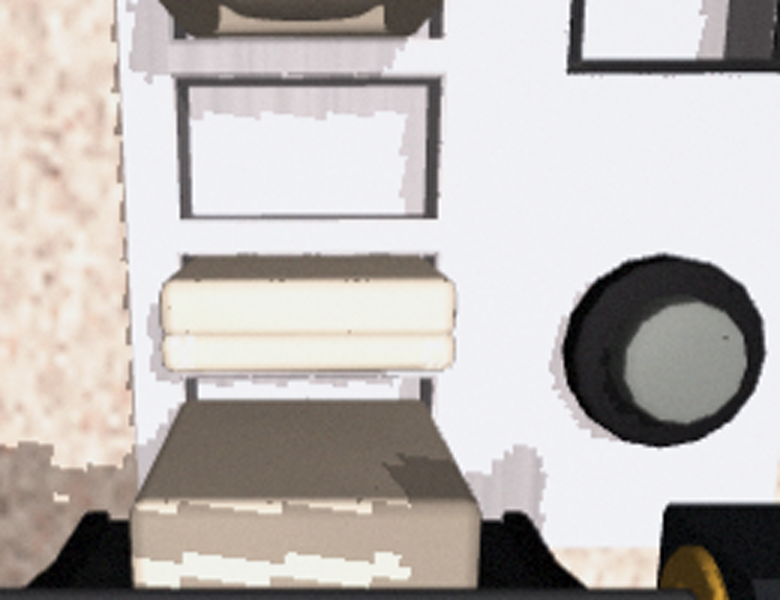

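```bash
python3 -c "
from cmp import *
comp('g2.pkl',220,100,3,.047,[(183,402),(424,402)],[(187,377),(433,377)])"
```

```text
mould [ 64.7 -27.4 -13.6]
mould [ 64.8  27.3 -13.7]
slot [ 75.7 -27.7 -17.1]
slot [ 75.8  30.5 -17.2]
```

move_arm(
  commands=[
    [1,0,1,-1.7,0],
    [1,0,1,-1.7,0],
    [1,8,1,-1.7,0],
    [1,15,1,-1.7,0],
    [1,22,1,-1.7,0],
    [1,30,1,-1.7,0],
    [1,38,1,-1.7,0],
    [1,39,1,-1.7,0],
  ],
)

```text
time: 16.93
position: [0.4404, 0.104, 0.0758]
tool_rot: [0.464, 0.531, -0.464, 0.536]
ft_force: [-5.7, -16.6, 47.3]
grip_width: 0.0555
```

```bash
python3 -c "
from h import *
s=slot(0); to(s[0],s[1],.0725,RACK[2])
p=cam('wrist');save(p,'g3',(220,100,480,300),3);to(s[0],s[1],.0725,RACK[2])
"
```

```text
t=16.93 pos [440.4 104.   75.8] yaw 8.0 tilt 0.42 shift [ 3.3 -1.1 -1.7] turn 0.3 w 55.5 F [ -5.7 -16.6  47.3] q6 -0.14
t=16.98 pos [440.3 104.1  75.8] yaw 8.0 tilt 0.41 shift [ 3.3 -1.1 -1.7] turn 0.3 w 55.8 F [ -5.4 -16.2  41.1] q6 -0.14
```

View pics/g3.png

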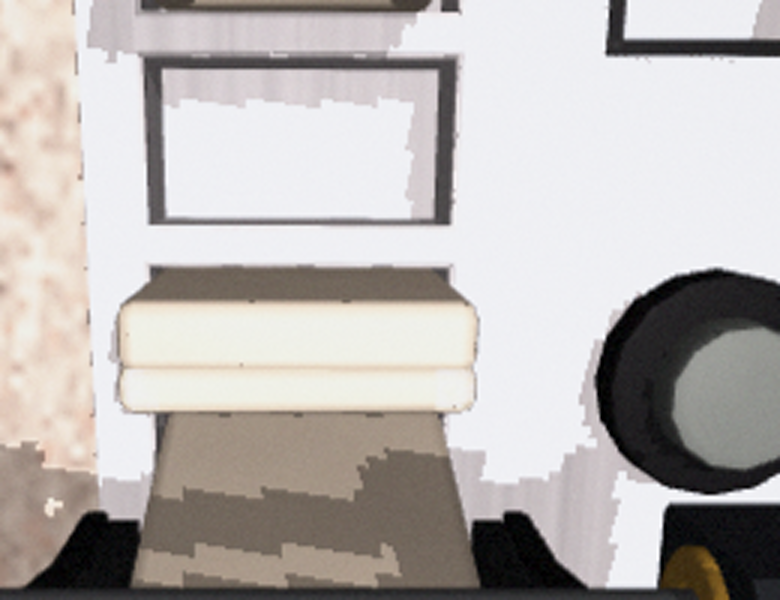

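move_arm(
  commands=[
    [1,-3,-1,1.5,0],
    [1,-3,-1,1.5,0],
    [1,-3,-1,1.5,0],
  ],
)

```text
time: 17.23
position: [0.439, 0.1045, 0.0764]
tool_rot: [0.465, 0.532, -0.465, 0.534]
ft_force: [-1.8, -5.8, 18.3]
grip_width: 0.0557
```

```bash
python3 -c "
from h import *
s=slot(0); to(s[0],s[1],.0725,RACK[2])
p=cam('wrist');save(p,'g4',(220,100,480,300),3);to(s[0],s[1],.0725,RACK[2])
p=cam('scene');save(p,'g5',(150,130,350,300),4)
"
```

```text
t=17.23 pos [439.  104.5  76.4] yaw 7.8 tilt 0.2 shift [ 3.9  0.2 -1. ] turn 0.1 w 55.7 F [-1.8 -5.8 18.3] q6 -0.15
t=17.28 pos [438.9 104.6  76.4] yaw 7.8 tilt 0.19 shift [ 3.9  0.2 -1. ] turn 0.1 w 55.9 F [-2.3 -6.7 18.2] q6 -0.15
```

View pics/g4.png

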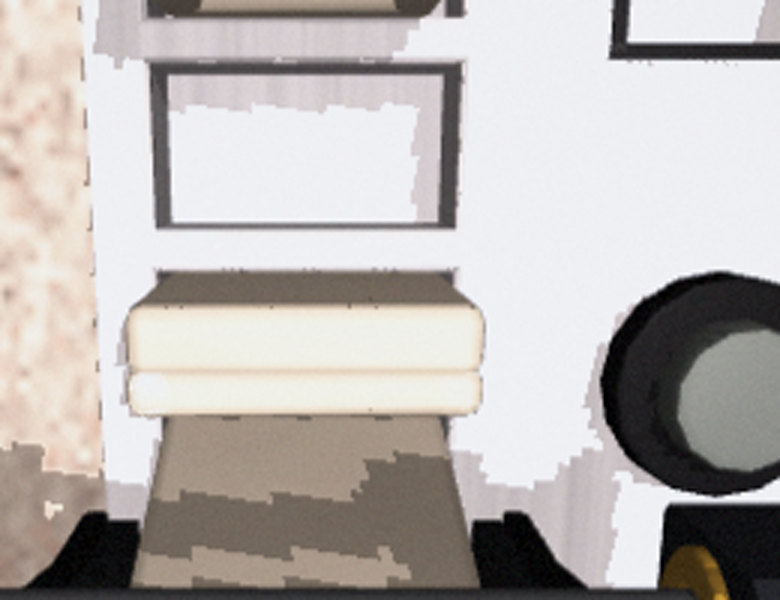

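View pics/g5.png

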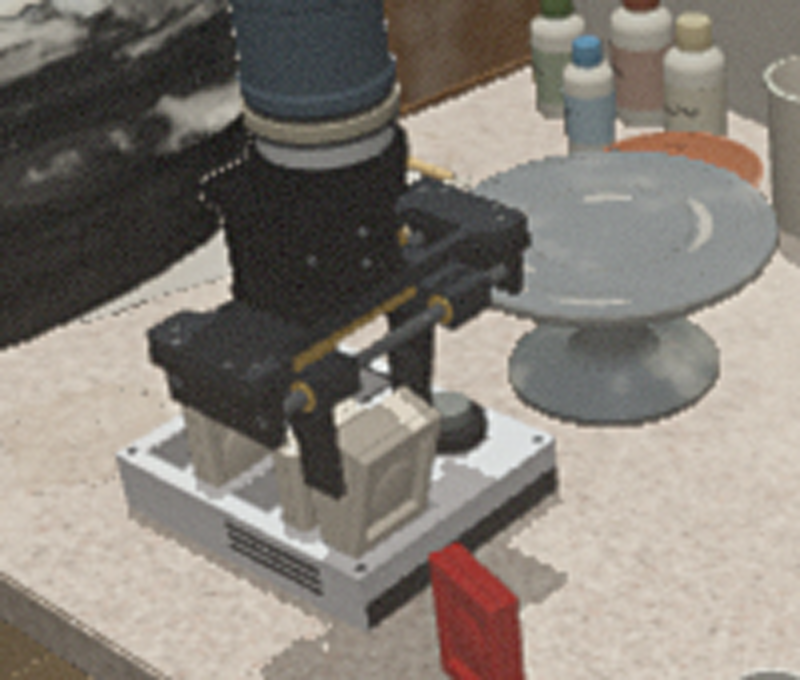

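move_arm(
  commands=[
    [1,-5,0,0,0],
    [1,-10,0,0,0],
    [1,-14,0,0,0],
    [1,-14,0,0,0],
    [1,-14,0,0,0],
  ],
)

```text
time: 17.75
position: [0.4375, 0.1056, 0.089]
tool_rot: [0.465, 0.533, -0.465, 0.532]
ft_force: [0.3, -0.0, -1.5]
grip_width: 0.0557
```

```bash
python3 -c "
from h import *
s=slot(0); to(s[0],s[1],.0725,RACK[2])
p=cam('wrist');save(p,'g6',(220,100,480,300),3);to(s[0],s[1],.0725,RACK[2])
import pickle;pickle.dump(p,open('g6.pkl','wb'))
p=cam('scene');save(p,'g7',(150,130,350,300),4)
"
```

```text
t=17.75 pos [437.5 105.6  89. ] yaw 7.7 tilt 0.02 shift [16.5  1.5  0.2] turn 0.0 w 55.7 F [ 0.3 -0.  -1.5] q6 -0.15
t=17.80 pos [437.4 105.6  88.9] yaw 7.7 tilt 0.04 shift [16.4  1.6  0.2] turn 0.0 w 55.4 F [ 0.3  0.4 -1.6] q6 -0.15
```

View pics/g6.png

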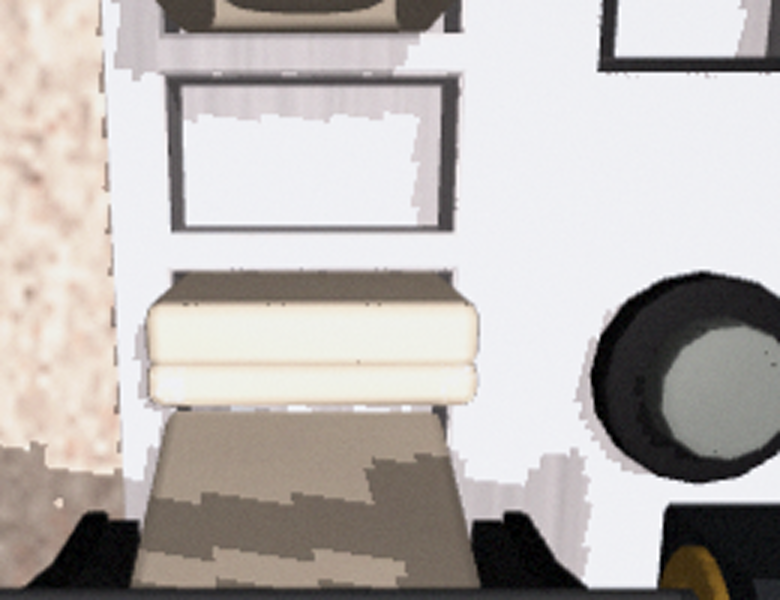

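View pics/g7.png

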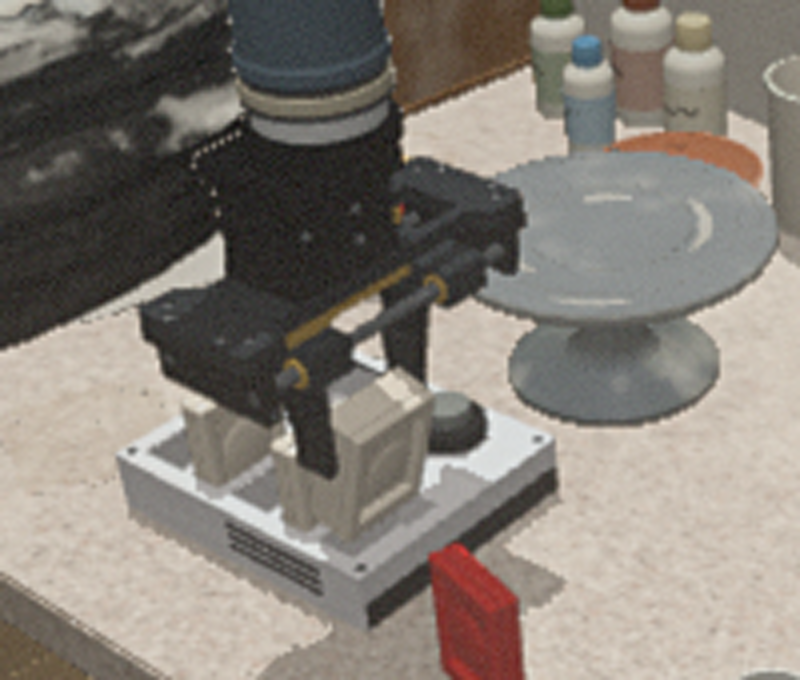

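```bash
python3 -c "
from cmp import *
comp('g6.pkl',220,100,3,.0487,[(171,412),(444,412)],[(177,408),(447,408)])
p=pickle.load(open('g6.pkl','rb'))
v,c=fitrack(p,RACK);print(v,c)
for n in (1,0):
  u=proj(p,rackw(v,[[-.0655,-.068+.0155],[-.0065,-.068+.0155]])); print((u-[220,100])*3)
  v=RACK
"
```

```text
mould [ 40.1 -26.4 -17.3]
mould [ 40.1  29.1 -17.4]
slot [ 52.8 -26.8 -15.1]
slot [ 52.8  31.5 -15.2]
[0.46568149 0.17832152 0.13494884] 1.6008979082107544
[[173.12952631 404.82855111]
 [446.38815924 405.14214694]]
[[172.38934154 406.97543656]
 [445.49854063 407.40857423]]
```

```bash
python3 -c "
from h import *
to(.45,-.065,.165,RACK[2])
"
```

```text
t=17.85 pos [437.4 105.5  88.8] yaw 7.7 tilt 0.05 shift [-76.2 -10.4 170.7] turn 0.0 w 55.4 F [-0.1  0.6 -1.1] q6 -0.15
```

move_arm(
  commands=[
    [1,-38,0,0,0],
    [1,-74,0,0,0],
    [1,-76,-2,35,0],
    [1,-76,-4,70,0],
    [1,-76,-6,105,0],
    [1,-76,-8,140,0],
    [1,-76,-10,171,0],
    [1,-76,-10,171,0],
  ],
)

```text
time: 18.52
position: [0.4528, -0.0708, 0.1652]
tool_rot: [0.466, 0.53, -0.467, 0.533]
ft_force: [0.6, 0.6, -1.2]
grip_width: 0.0556
```

move_arm(
  commands=[
    [1,0,0,0,0],
    [1,35,0,0,0],
    [1,70,0,0,0],
    [1,95,0,0,0],
    [1,108,0,0,0],
    [1,114,0,0,0],
    [1,116,0,0,0],
    [1,116,0,0,0],
  ],
)

```text
time: 19.18
position: [0.4506, -0.0646, 0.049]
tool_rot: [0.465, 0.533, -0.465, 0.532]
ft_force: [0.4, 1.1, -1.2]
grip_width: 0.0556
```

```bash
python3 -c "
from h import *
to(.45,-.065,.043,RACK[2]);p=cam('scene');save(p,'h1',(230,180,430,330),4)
to(.45,-.065,.043,RACK[2])
"
```

```text
t=19.18 pos [450.6 -64.6  49. ] yaw 7.8 tilt 0.04 shift [ 6.  -0.7  0.3] turn 0.1 w 55.6 F [ 0.4  1.1 -1.2] q6 -0.52
t=19.23 pos [451.1 -64.9  49.6] yaw 7.7 tilt 0.04 shift [ 6.6 -1.1 -0.1] turn 0.0 w 55.7 F [ 1.   0.4 -1. ] q6 -0.52
```

View pics/h1.png

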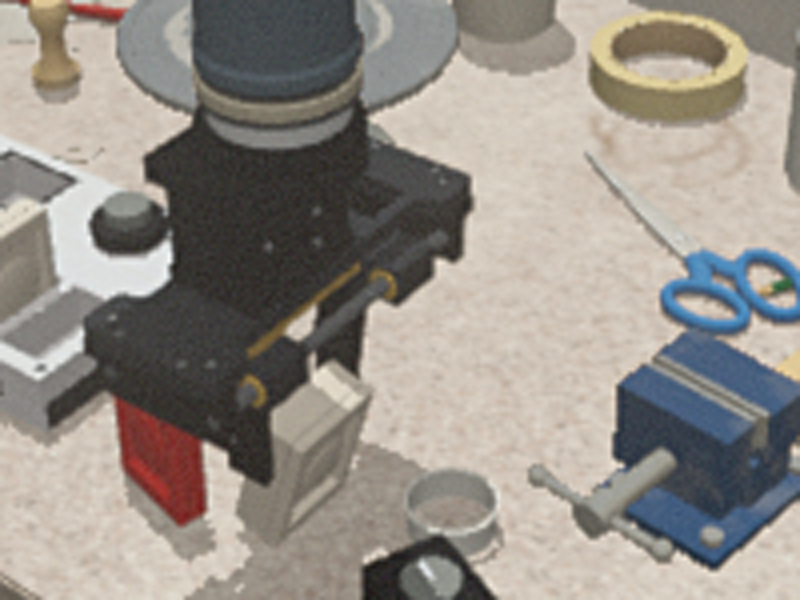

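move_arm(
  commands=[
    [1,3,0,0,0],
    [1,5,0,0,0],
    [1,6,0,0,0],
    [1,7,0,0,0],
  ],
  newtons=10,
)

```text
time: 19.57
position: [0.4515, -0.0655, 0.0443]
tool_rot: [0.466, 0.531, -0.465, 0.534]
ft_force: [-1.9, 1.1, 15.0]
grip_width: 0.0556
```

```bash
python3 -c "
from h import *
to(.45,-.065,.043,RACK[2]);p=cam('scene');save(p,'h2',(230,180,430,330),4)
to(.45,-.065,.043,RACK[2])
"
```

```text
t=19.57 pos [451.5 -65.5  44.3] yaw 7.7 tilt 0.18 shift [ 1.3 -1.4 -0.7] turn 0.0 w 55.6 F [-1.9  1.1 15. ] q6 -0.52
t=19.62 pos [451.5 -65.5  44.3] yaw 7.7 tilt 0.18 shift [ 1.3 -1.4 -0.7] turn -0.0 w 56.1 F [-1.7  0.8 12.4] q6 -0.52
```

View pics/h2.png

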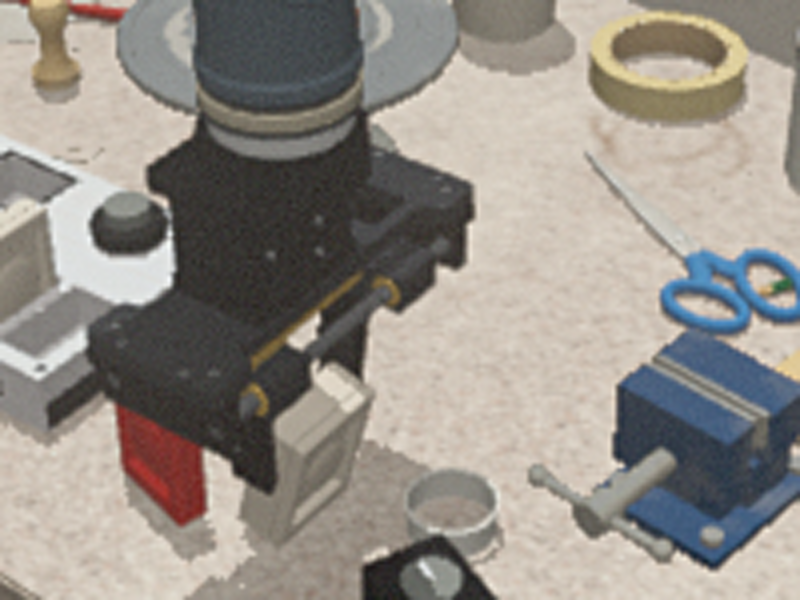

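move_arm(
  commands=[
    [1,0,0,-2,0],
    [1,0,0,-4,0],
    [1,0,0,-6,0],
    [1,0,0,-8,0],
    [1,0,0,-8,0],
  ],
  newtons=4,
)

```text
time: 20.03
position: [0.4503, -0.0573, 0.0425]
tool_rot: [0.465, 0.532, -0.465, 0.533]
ft_force: [0.2, 1.4, 5.8]
grip_width: 0.056
```

```bash
python3 -c "
from h import *
to(.45,-.065,.043,RACK[2]);p=cam('scene');save(p,'h3',(230,180,430,330),4)
to(.45,-.065,.043,RACK[2])
"
```

```text
t=20.03 pos [450.3 -57.3  42.5] yaw 7.7 tilt 0.09 shift [-0.5 -1.3  7.6] turn 0.0 w 56.0 F [0.2 1.4 5.8] q6 -0.51
t=20.08 pos [450.3 -57.3  42.5] yaw 7.7 tilt 0.08 shift [-0.5 -1.3  7.6] turn -0.0 w 55.8 F [0.6 3.  4.2] q6 -0.51
```

View pics/h3.png

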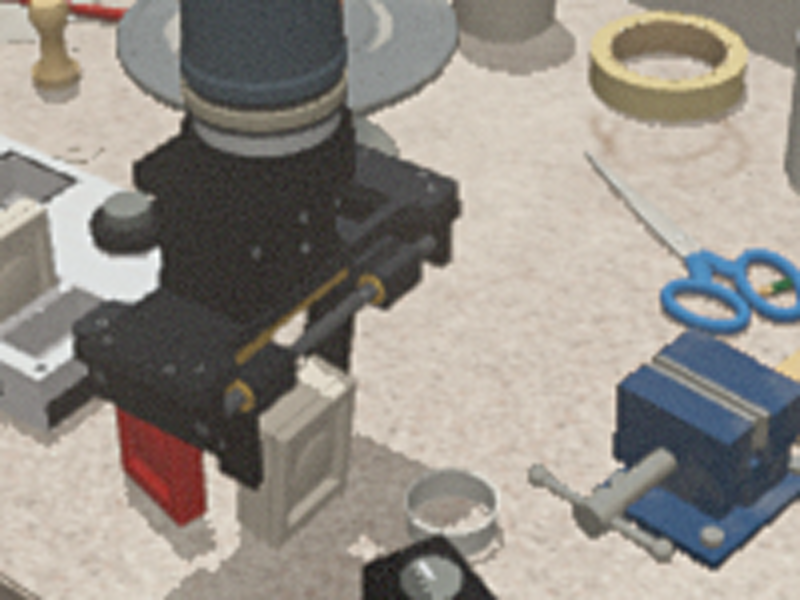

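move_arm(
  commands=[
    [1,0,0,-2,0],
    [1,0,0,-2,0],
    [-1,0,0,-2,0],
    [-1,0,0,-2,0],
    [-1,0,0,-2,0],
    [-1,0,0,-2,0],
    [-1,-22,0,-2,0],
    [-1,-22,0,-2,0],
  ],
)

```text
time: 20.75
position: [0.4503, -0.0558, 0.0657]
tool_rot: [0.466, 0.532, -0.465, 0.533]
ft_force: [0.7, -0.1, 0.2]
grip_width: 0.0844
```

```bash
python3 -c "
from h import *
p=cam('wrist');save(p,'h4',(200,220,460,400),3);to(.45,-.0573,.0645,RACK[2])
import pickle;pickle.dump(p,open('h4.pkl','wb'))
p=cam('scene');save(p,'h5',(230,180,430,330),4)
"
```

```text
t=20.80 pos [450.2 -55.8  65. ] yaw 7.7 tilt 0.15 shift [ 0.5 -0.4  1.4] turn -0.0 w 85.4 F [-0.3  0.1 -0.9] q6 -0.50
```

View pics/h4.png

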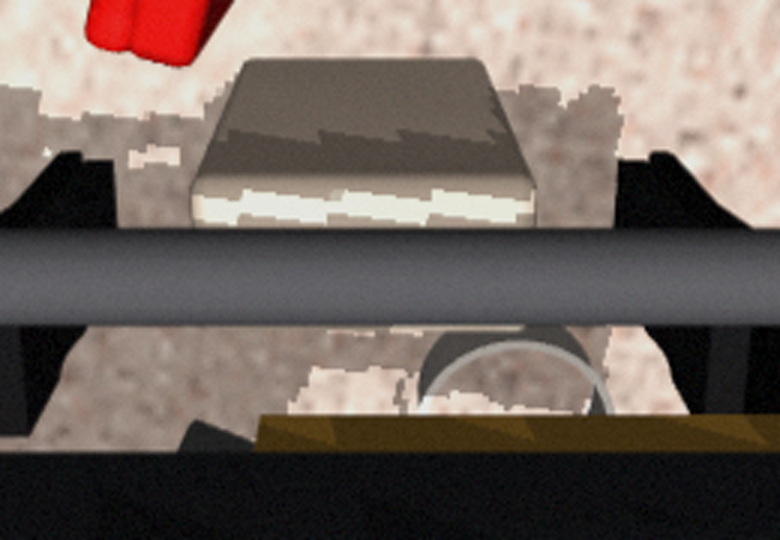

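View pics/h5.png

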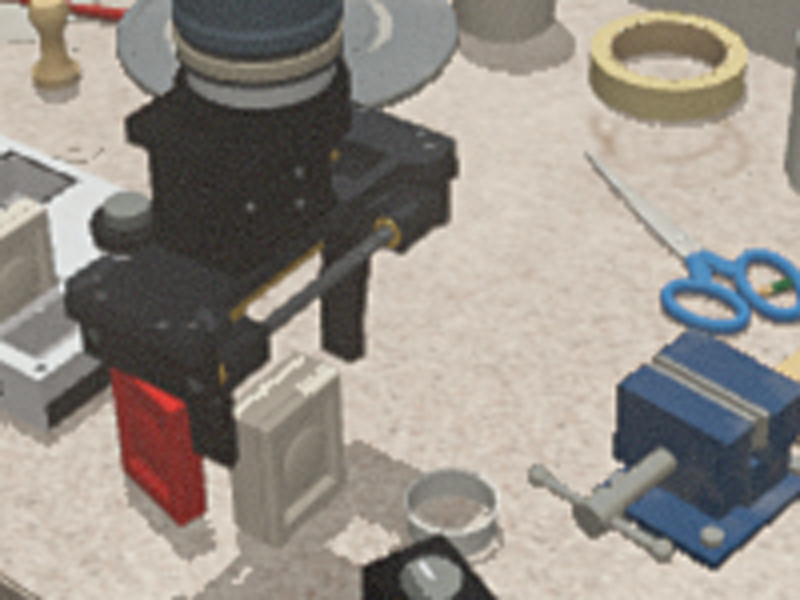

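```bash
python3 -c "
from h import *
import pickle
p=pickle.load(open('h4.pkl','rb'))
to(.45,-.0573,.0645,RACK[2])
for a,b,z in ((244,60,0),(487,60,0),(192,181,.076),(536,181,.076),(536,329,.076)): print(edge(p,200+a/3,220+b/3,z))
"
```

```text
t=20.85 pos [449.8 -55.7  64.5] yaw 7.7 tilt 0.09 shift [ 0.  -0.   1.6] turn -0.0 w 85.6 F [-0.2  0.5 -0.9] q6 -0.50
[ 64.5 -26.6  -9. ]
[64.5 29.1 -9.1]
[-11.5 -26.2  -8.3]
[-11.5  28.1  -8.4]
[-11.4  29.2  17.4]
```

move_arm(
  commands=[
    [-1,0,1,5,0],
    [-1,0,1,5,0],
    [1,0,1,5,0],
    [1,0,1,5,0],
    [1,0,1,5,0],
    [1,0,1,5,0],
    [1,0,1,5,0],
    [1,0,1,5,0],
  ],
  newtons=50,
)

```text
time: 21.52
position: [0.4509, -0.0602, 0.0641]
tool_rot: [0.465, 0.533, -0.465, 0.532]
ft_force: [-0.5, 1.0, -0.9]
grip_width: 0.0551
```

move_arm(
  commands=[
    [1,0,0,0,0],
    [1,0,0,0,0],
    [1,-40,0,0,0],
    [1,-80,0,0,0],
    [1,-112,0,0,0],
    [1,-117,0,0,0],
  ],
)

```text
time: 22.02
position: [0.454, -0.0613, 0.1855]
tool_rot: [0.466, 0.529, -0.464, 0.536]
ft_force: [0.9, 0.1, -1.9]
grip_width: 0.0555
```

```bash
python3 -c "
from h import *
s=slot(0); print(s); to(s[0],s[1],.18,RACK[2])
"
```

```text
[0.43904358 0.10558673 0.008     ]
t=22.02 pos [454.  -61.3 185.5] yaw 7.7 tilt 0.55 shift [   4.7    7.5 -167.4] turn 0.0 w 55.5 F [ 0.9  0.1 -1.9] q6 -0.51
```

move_arm(
  commands=[
    [1,0,3,-40,0],
    [1,0,5,-80,0],
    [1,0,7,-120,0],
    [1,0,9,-150,0],
    [1,0,10,-166,0],
    [1,0,10,-166,0],
    [1,0,10,-166,0],
  ],
)

```text
time: 22.6
position: [0.4378, 0.1062, 0.1804]
tool_rot: [0.464, 0.533, -0.465, 0.533]
ft_force: [0.2, 0.8, -1.8]
grip_width: 0.0553
```

move_arm(
  commands=[
    [1,30,0,0,0],
    [1,55,0,0,0],
    [1,68,0,0,0],
    [1,70,0,0,0],
    [1,70,0,0,0],
    [1,70,0,0,0],
    [1,70,0,0,0],
  ],
)

```text
time: 23.18
position: [0.4397, 0.1051, 0.112]
tool_rot: [0.466, 0.532, -0.465, 0.533]
ft_force: [0.3, 0.2, -1.5]
grip_width: 0.0554
```

```bash
python3 -c "
from h import *
s=slot(0); to(s[0],s[1],.0725,RACK[2])
p=cam('wrist');save(p,'i1',(220,100,480,300),3);to(s[0],s[1],.0725,RACK[2])
import pickle;pickle.dump(p,open('i1.pkl','wb'))
"
```

```text
t=23.18 pos [439.7 105.1 112. ] yaw 7.7 tilt 0.12 shift [39.5 -0.7 -0.6] turn -0.0 w 55.4 F [ 0.3  0.2 -1.5] q6 -0.15
t=23.23 pos [439.7 105.2 112.1] yaw 7.7 tilt 0.14 shift [39.6 -0.7 -0.5] turn -0.0 w 55.3 F [ 0.1  0.4 -1.2] q6 -0.15
```

View pics/i1.png

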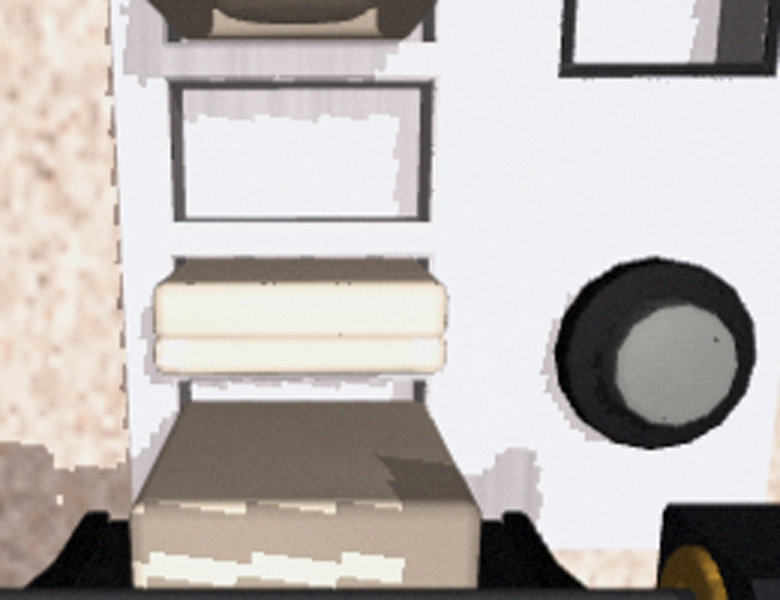

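```bash
python3 -c "
from cmp import *
comp('i1.pkl',220,100,3,.0475,[(181,402),(425,402)],[(180,380),(425,380),(175,220),(430,220),(170,82),(435,82)])
p=pickle.load(open('i1.pkl','rb'))
v,c=fitrack(p,RACK);print(v,c)
s=rackw(v,[-.036,-.068],.008)[0];to(s[0],s[1],.0725,v[2])
im=cv2.resize(p['image'][100:300,220:480,::-1],None,fx=3,fy=3)
for u in proj(p,rackw(v,RACKPTS)): cv2.circle(im,tuple(((u-[220,100])*3+1).round().astype(int)),1,(0,0,255),-1)
cv2.imwrite('pics/i1f.png',im)
"
```

```text
mould [ 64.5 -27.5 -13.6]
mould [ 64.6  27.9 -13.7]
slot [ 76.  -29.  -16.3]
slot [ 76.1  29.2 -16.4]
slot [ 76.  -29.1 -53.6]
slot [ 76.1  29.2 -53.7]
slot [ 76.  -29.3 -83.6]
slot [ 76.1  29.4 -83.7]
[0.46573828 0.17811911 0.13596721] 1.5141984224319458
t=23.23 pos [439.7 105.2 112.1] yaw 7.7 tilt 0.14 shift [39.6 -0.4 -0.7] turn -0.1 w 55.3 F [ 0.1  0.4 -1.2] q6 -0.15
```

View pics/i1f.png

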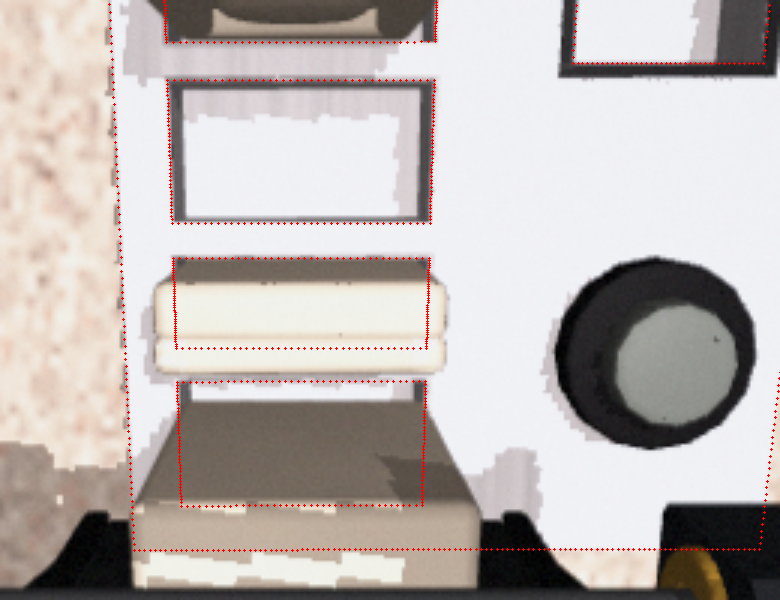

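move_arm(
  commands=[
    [1,0,0.2,-0.7,0],
    [1,4,0.2,-0.7,0],
    [1,7,0.2,-0.7,0],
    [1,9,0.2,-0.7,0],
    [1,9,0.2,-0.7,0],
    [1,9,0.2,-0.7,0],
  ],
)

```text
time: 23.73
position: [0.4386, 0.1063, 0.1019]
tool_rot: [0.465, 0.533, -0.465, 0.532]
ft_force: [0.4, -0.4, -2.3]
grip_width: 0.0556
```

```bash
python3 -c "
from h import *
s=slot(0); to(s[0],s[1],.0725,RACK[2])
p=cam('wrist');save(p,'i2',(260,180,420,300),5);to(s[0],s[1],.0725,RACK[2])
import pickle;pickle.dump(p,open('i2.pkl','wb'))
"
```

```text
t=23.73 pos [438.6 106.3 101.9] yaw 7.7 tilt 0.04 shift [29.4  0.4  0.8] turn 0.0 w 55.6 F [ 0.4 -0.4 -2.3] q6 -0.15
t=23.78 pos [438.7 106.3 102. ] yaw 7.7 tilt 0.02 shift [29.5  0.2  0.7] turn -0.0 w 55.5 F [-0.6 -0.1 -2.2] q6 -0.15
```

View pics/i2.png

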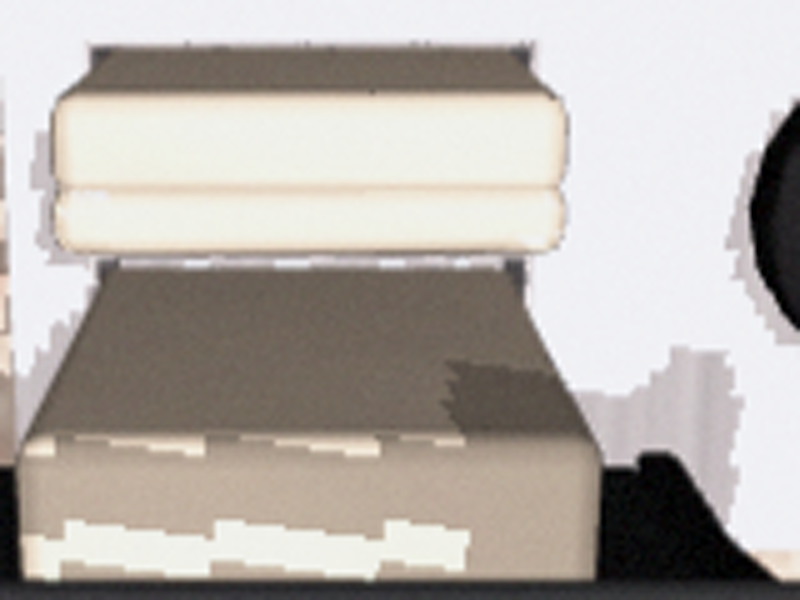

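```bash
python3 -c "
from cmp import *
p=pickle.load(open('i2.pkl','rb'))
for n,a,b,z in (('mould',103,268,.0379),('mould',523,268,.0379),('slot',98,258,.036),('slot',525,258,.036),('s1far',90,45,.036),('s1far',535,45,.036)): print(n,edge(p,260+a/5,180+b/5,z))
"
```

```text
mould [ 64.1 -27.4 -14.1]
mould [ 64.1  29.7 -14.2]
slot [ 66.  -28.3 -15.1]
slot [ 66.   30.2 -15.2]
s1far [ 66.  -28.5 -44.1]
s1far [ 66.   30.6 -44.2]
```

move_arm(
  commands=[
    [1,0,0,0.5,0],
    [1,2,0,0.5,0],
    [1,4,0,0.5,0],
    [1,6,0,0.5,0],
    [1,8,0,0.5,0],
    [1,8,0,0.5,0],
  ],
)

```text
time: 24.28
position: [0.4386, 0.1057, 0.0937]
tool_rot: [0.465, 0.533, -0.466, 0.532]
ft_force: [0.3, -0.4, -1.3]
grip_width: 0.0552
```

```bash
python3 -c "
from h import *
s=slot(0); to(s[0],s[1],.0725,RACK[2])
p=cam('wrist');save(p,'i3',(260,180,420,300),5);to(s[0],s[1],.0725,RACK[2])
"
```

```text
t=24.28 pos [438.6 105.7  93.7] yaw 7.7 tilt 0.05 shift [21.2  0.4  0.2] turn -0.0 w 55.2 F [ 0.3 -0.4 -1.3] q6 -0.15
t=24.33 pos [438.7 105.8  93.9] yaw 7.7 tilt 0.04 shift [21.4  0.4  0.2] turn -0.0 w 55.6 F [-0.3 -0.5 -1.2] q6 -0.15
```

View pics/i3.png

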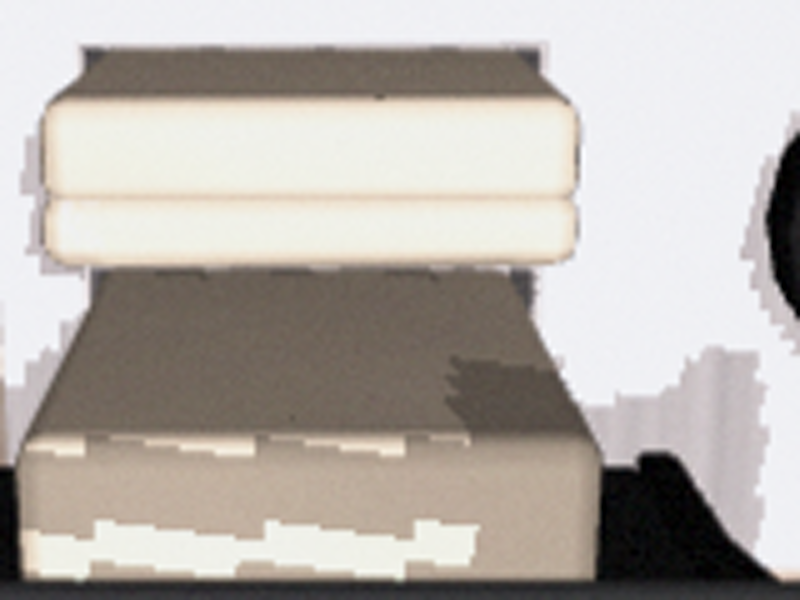

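move_arm(
  commands=[
    [1,3,0,0,0],
    [1,7,0,0,0],
    [1,11,0,0,0],
    [1,15,0,0,0],
    [1,19,0,0,0],
    [1,20.5,0,0,0],
    [1,20.5,0,0,0],
  ],
)

```text
time: 24.92
position: [0.4385, 0.1057, 0.0731]
tool_rot: [0.465, 0.533, -0.466, 0.532]
ft_force: [0.4, -0.7, -2.4]
grip_width: 0.0557
```

```bash
python3 -c "
from h import *
s=slot(0); to(s[0],s[1],.0725,RACK[2])
p=cam('wrist');save(p,'i4',(260,180,420,300),5);to(s[0],s[1],.0725,RACK[2])
"
```

```text
t=24.92 pos [438.5 105.7  73.1] yaw 7.7 tilt 0.07 shift [0.6 0.5 0.2] turn -0.0 w 55.7 F [ 0.4 -0.7 -2.4] q6 -0.15
t=24.97 pos [438.7 105.8  73.3] yaw 7.7 tilt 0.04 shift [0.8 0.3 0.2] turn -0.0 w 55.2 F [-0.3 -0.2 -1.4] q6 -0.15
```

View pics/i4.png

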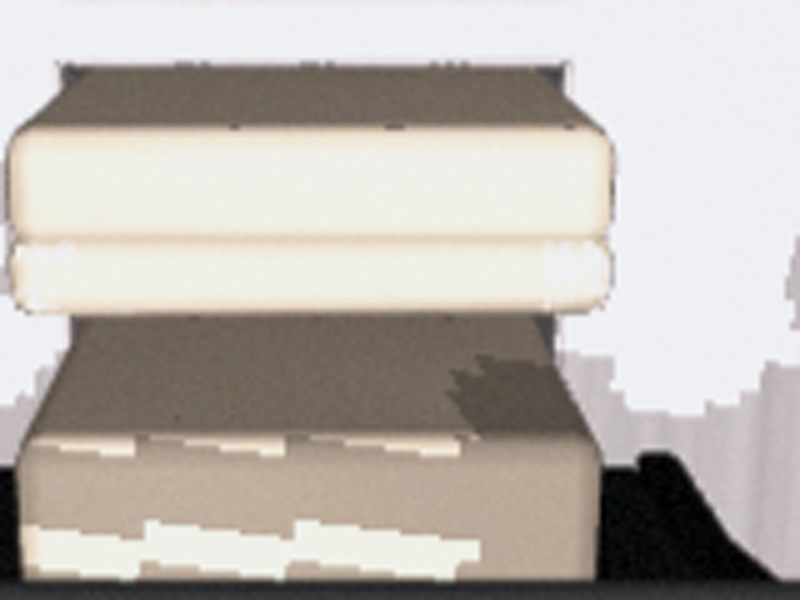

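move_arm(
  commands=[
    [1,2,0,0,0],
    [-1,1,0,0,0],
    [-1,1,0,0,0],
    [-1,1,0,0,0],
    [-1,1,0,0,0],
    [-1,-35,0,0,0],
    [-1,-70,0,0,0],
    [-1,-95,0,0,0],
  ],
)

```text
time: 25.63
position: [0.4392, 0.1058, 0.1701]
tool_rot: [0.465, 0.532, -0.465, 0.533]
ft_force: [1.3, 0.2, -0.8]
grip_width: 0.0857
```

```bash
python3 -c "
from h import *
to(.47,-.42,.25,RACK[2])
"
```

```text
t=25.63 pos [439.2 105.8 170.1] yaw 7.7 tilt 0.02 shift [-79.9 -39.9 525.2] turn -0.0 w 85.7 F [ 1.3  0.2 -0.8] q6 -0.15
```

move_arm(
  commands=[
    [-1,-10,-3,38,0],
    [-1,-20,-6,76,0],
    [-1,-30,-9,114,0],
    [-1,-40,-12,152,0],
    [-1,-50,-15,190,0],
    [-1,-60,-18,228,0],
    [-1,-70,-21,266,0],
    [-1,-80,-24,304,0],
  ],
)

```text
time: 26.3
position: [0.4553, -0.2004, 0.2492]
tool_rot: [0.465, 0.532, -0.465, 0.532]
ft_force: [1.4, 0.2, 0.2]
grip_width: 0.087
```

move_arm(
  commands=[
    [-1,0,-3,38,0],
    [-1,0,-6,76,0],
    [-1,0,-9,114,0],
    [-1,0,-12,152,0],
    [-1,0,-15,190,0],
    [-1,0,-17,220,0],
    [-1,0,-17,220,0],
    [-1,0,-17,220,0],
  ],
)

```text
time: 26.97
position: [0.4679, -0.4203, 0.2478]
tool_rot: [0.466, 0.532, -0.466, 0.531]
ft_force: [-1.0, 0.6, -0.6]
grip_width: 0.087
```

Run:
```python
from h import *
import pickle
p=cam("wrist"); save(p,"j1"); to(.47,-.42,.25,RACK[2])
p["reg"]={k:robot.regions_of(p,k) for k in ("thick1","timer","ring_large")}
ps=cam("scene"); save(ps,"j2",(150,130,500,410),2.2)
ps["reg"]={k:robot.regions_of(ps,k) for k in ("thick1","timer")}
for q in (p,ps):
  for k,r in q["reg"].items(): print(k,[(a["p"],a["bbox"]) for a in r])
pickle.dump((p,ps),open("j.pkl","wb"))
```

```text
t=27.02 pos [ 467.8 -418.6  247.8] yaw 7.6 tilt 0.14 shift [-2.2  1.9  1.7] turn -0.1 w 86.8 F [-0.7  0.1  0.4] q6 -1.04
thick1 [(0.94, [228.3, 73.2, 298.4, 130.8]), (0.79, [361.2, 132.3, 432.8, 162.4])]
timer []
ring_large [(0.62, [470.3, 107.4, 536.1, 169.3])]
thick1 [(0.83, [230.1, 232.5, 254.3, 271.9]), (0.69, [437.2, 318.1, 466.5, 371.4]), (0.59, [195.8, 218.4, 222.2, 252.9]), (0.56, [367.5, 354.7, 408.8, 412.0])]
timer [(0.79, [320.0, 312.6, 356.0, 354.0]), (0.71, [179.3, 212.1, 285.6, 286.6])]
```

View pics/j1.png

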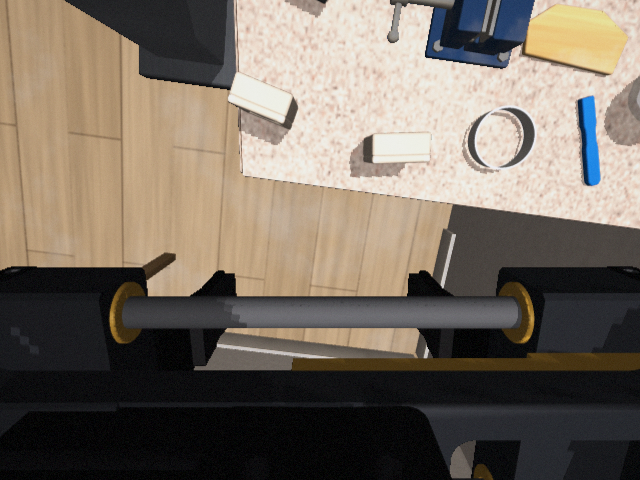

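View pics/j2.png

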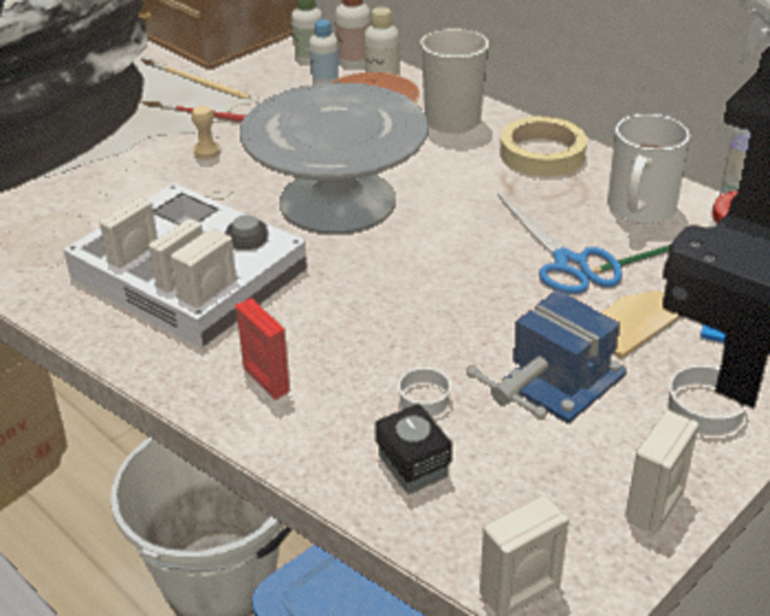

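Run:
```python
from h import *
import pickle
p,ps=pickle.load(open("j.pkl","rb"))
w=p["reg"]["thick1"]; s=ps["reg"]["thick1"]
for nm,a,b,xy in (("E",w[0],s[3],(.396,-.312)),("D",w[1],s[1],(.534,-.339))):
    for vn,vw in (("wrist",[(p,a["pixels"])]),("both",[(p,a["pixels"]),(ps,b["pixels"])])):
      for k,t in (("K",.028),("N",.018)):
        v,sc=fitbox(vw,.056,t,.076,*xy,[-.3,0,.2]); print(nm,vn,k,v.round(4),np.degrees(v[2]).round(1),round(sc,3))
v,sc=fitbox([(ps,ps["reg"]["timer"][0]["pixels"])],.044,.054,.046,.42,-.18,np.arange(0,3.1,.4)); print("timer",v,np.degrees(v[2]),sc)
```

```text
E wrist K [ 0.3976 -0.3121 -0.2594] -14.9 0.946
E wrist N [ 0.3967 -0.3112 -0.0844] -4.8 0.768
E both K [ 0.3972 -0.312  -0.2626] -15.0 0.933
E both N [ 0.3978 -0.31   -0.2218] -12.7 0.798
D wrist K [ 0.5331 -0.3381  0.1529] 8.8 0.95
D wrist N [ 0.5336 -0.3381 -0.0427] -2.4 0.71
D both K [ 0.5337 -0.3381  0.1625] 9.3 0.937
D both N [ 0.5334 -0.3387 -0.0144] -0.8 0.794
timer [ 0.4309389  -0.17324048 -0.43157867] -24.727636420936857 0.821608040201005
```

```bash
python3 -c "
from h import *
to(.5334,-.3385,.0645,.159)"
```

```text
t=27.32 pos [ 468.7 -417.7  249. ] yaw 7.8 tilt 0.01 shift [184.5  74.8 -69.7] turn -1.3 w 87.1 F [ 0.9 -0.5  0.1] q6 -1.04
```

move_arm(
  commands=[
    [-1,15,30,-28,-1.3],
    [-1,45,60,-56,-1.3],
    [-1,80,75,-70,-1.3],
    [-1,110,75,-70,-1.3],
    [-1,140,75,-70,-1.3],
    [-1,170,75,-70,-1.3],
    [-1,184,75,-70,-1.3],
    [-1,184,75,-70,-1.3],
  ],
)

```text
time: 27.98
position: [0.5314, -0.3367, 0.0609]
tool_rot: [0.459, 0.541, -0.459, 0.535]
ft_force: [0.4, 0.3, -1.3]
grip_width: 0.0871
```

```bash
cat > g.py <<'E'
from h import *
import pickle,sys
def look(n,*tgt):
    o=robot.get_obs(); to(*tgt); p=cam('wrist');save(p,n,(200,220,460,400),3);pickle.dump((p,o),open(n+'.pkl','wb'));to(*tgt)
E
python3 -c "
from g import *
import time
robot.camera('scene');look('k1',.5334,-.3385,.0645,.159)"
```

```text
t=28.03 pos [ 532.6 -338.    63. ] yaw 9.1 tilt 0.24 shift [-1.5  0.7  0.6] turn -0.1 w 87.3 F [ 0.  -0.3  0.5] q6 -0.90
t=28.08 pos [ 533.6 -339.2   64.7] yaw 9.0 tilt 0.02 shift [ 0.2 -0.1 -0.7] turn -0.1 w 87.5 F [ 0.5 -0.5  0.4] q6 -0.90
```

View pics/k1.png

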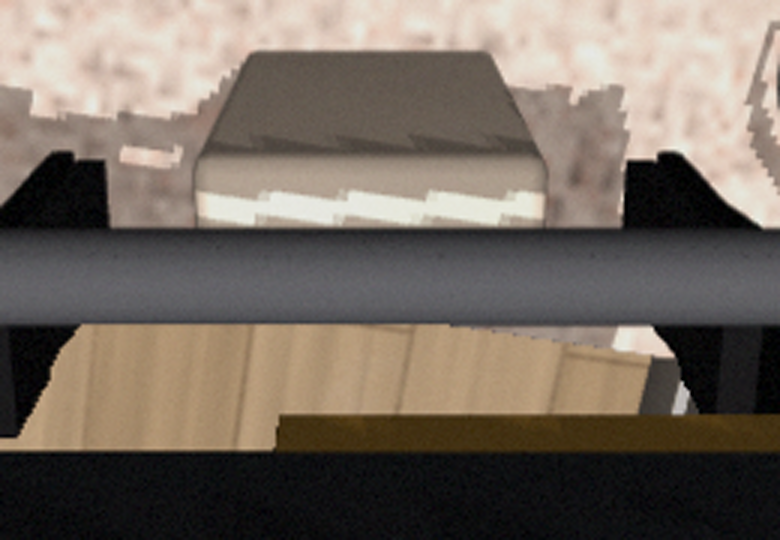

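```bash
python3 -c "
from g import *
p,o=pickle.load(open('k1.pkl','rb'))
for a,b,z in ((248,52,0),(490,52,0),(197,155,.076),(546,155,.076)): print(edge(p,200+a/3,220+b/3,z))
"
```

```text
[ 64.7 -26.9 -13.2]
[ 64.7  27.9 -13.3]
[-11.3 -26.1 -14.9]
[-11.3  27.7 -15. ]
```

move_arm(
  commands=[
    [1,0,0.5,0,0],
    [1,0,0.5,0,0],
    [1,0,0.5,0,0],
    [1,0,0.5,0,0],
    [1,0,0.5,0,0],
    [1,0,0.5,0,0],
    [1,0,0.5,0,0],
    [1,0,0.5,0,0],
  ],
  newtons=50,
)

```text
time: 28.75
position: [0.534, -0.3398, 0.0652]
tool_rot: [0.459, 0.537, -0.459, 0.538]
ft_force: [-1.3, 0.9, 3.9]
grip_width: 0.0552
```

move_arm(
  commands=[
    [1,-20,0,0,0],
    [1,-60,0,0,0],
    [1,-100,0,0,0],
    [1,-116,0,0,0],
    [1,-116,0,0,0],
  ],
)

```text
time: 29.17
position: [0.5364, -0.3416, 0.1855]
tool_rot: [0.459, 0.534, -0.459, 0.541]
ft_force: [0.1, 0.1, -1.8]
grip_width: 0.0555
```

```bash
python3 -c "
from g import *
s=slot(4); print(s); to(s[0],s[1],.18,RACK[2]); print(slot(2))
"
```

```text
[0.42080668 0.24035844 0.008     ]
t=29.17 pos [ 536.4 -341.6  185.5] yaw 9.0 tilt 0.57 shift [   0.7  -23.1 -592.9] turn 1.3 w 55.5 F [ 0.1  0.1 -1.8] q6 -0.90
[0.42992513 0.17297259 0.008     ]
```

move_arm(
  commands=[
    [1,0,-2,-40,1.3],
    [1,0,-4,-80,1.3],
    [1,0,-6,-120,1.3],
    [1,0,-8,-160,1.3],
    [1,0,-10,-200,1.3],
    [1,0,-11,-240,1.3],
    [1,0,-12,-280,1.3],
    [1,0,-13,-320,1.3],
  ],
)

```text
time: 29.83
position: [0.4689, -0.0234, 0.179]
tool_rot: [0.465, 0.534, -0.466, 0.531]
ft_force: [-0.0, 0.9, -1.8]
grip_width: 0.0553
```

```bash
python3 -c "
from g import *
s=slot(4); to(s[0],s[1],.18,RACK[2])
"
```

```text
t=29.83 pos [468.9 -23.4 179. ] yaw 7.7 tilt 0.22 shift [  -0.5  -12.5 -267.8] turn -0.1 w 55.3 F [-0.   0.9 -1.8] q6 -0.42
```

move_arm(
  commands=[
    [1,0,-2,-40,0],
    [1,0,-4,-80,0],
    [1,0,-6,-120,0],
    [1,0,-8,-160,0],
    [1,0,-10,-200,0],
    [1,0,-11,-240,0],
    [1,0,-11,-262,0],
    [1,0,-11,-262,0],
  ],
)

```text
time: 30.5
position: [0.4227, 0.2363, 0.179]
tool_rot: [0.463, 0.535, -0.464, 0.533]
ft_force: [-0.1, 0.3, -2.1]
grip_width: 0.0555
```

```bash
python3 -c "
from g import *
s=slot(4); robot.camera('scene');to(s[0],s[1],.112,RACK[2])
"
```

```text
t=30.55 pos [423.1 234.3 179. ] yaw 8.0 tilt 0.19 shift [67.  -1.2 -6.3] turn 0.3 w 55.6 F [ 0.2  0.1 -1.4] q6 0.14
```

move_arm(
  commands=[
    [1,30,-1,-5.5,0],
    [1,55,-1,-5.5,0],
    [1,66,-1,-5.5,0],
    [1,67,-1,-5.5,0],
    [1,67,-1,-5.5,0],
    [1,67,-1,-5.5,0],
  ],
)

```text
time: 31.05
position: [0.4237, 0.2373, 0.1137]
tool_rot: [0.466, 0.532, -0.466, 0.532]
ft_force: [-0.6, -0.7, -1.8]
grip_width: 0.0552
```

```bash
python3 -c "
from g import *
s=slot(4); robot.camera('scene');look('l1',s[0],s[1],.112,RACK[2])
p,o=pickle.load(open('l1.pkl','rb'));save(p,'l1b',(260,180,420,300),5)
"
```

```text
t=31.10 pos [424.  237.5 114.1] yaw 7.6 tilt 0.07 shift [ 2.1 -2.8 -3.2] turn -0.1 w 55.5 F [-0.6 -0.2 -0.8] q6 0.15
t=31.15 pos [424.2 237.7 114.4] yaw 7.7 tilt 0.1 shift [ 2.4 -3.  -3.1] turn -0.1 w 55.5 F [ 1.4 -0.6 -0.9] q6 0.15
```

View pics/l1b.png

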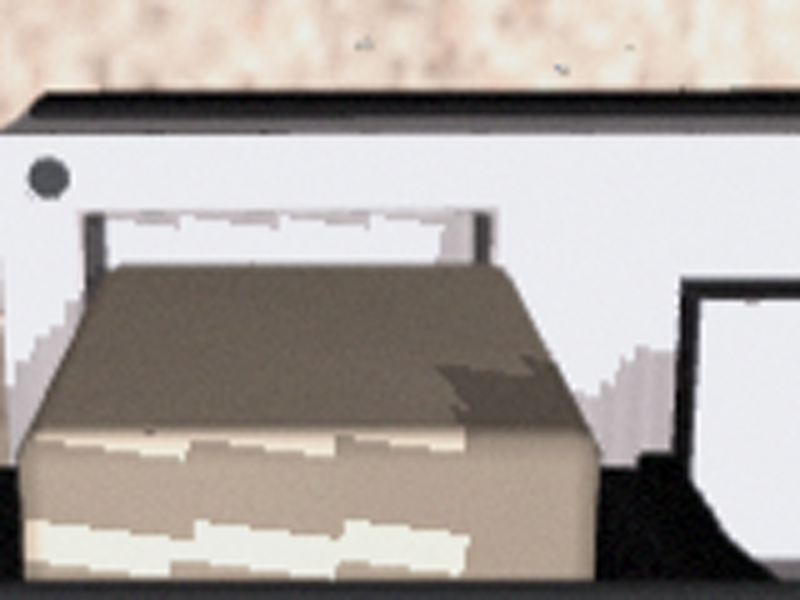

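```bash
cat >> g.py <<'E'
def ed(n,rows):
    p,o=pickle.load(open(n+'.pkl','rb'))
    for nm,a,b,z in rows: print(nm,edge(p,260+a/5,180+b/5,z))
E
python3 -c "
from g import *
ed('l1',[('m',113,265,.05),('m',503,265,.05),('s',83,212,.036),('s',494,212,.036)])"
```

```text
m [ 64.4 -26.1 -14.4]
m [ 64.5  27.  -14.4]
s [ 78.4 -31.8 -18.9]
s [ 78.5  27.1 -19. ]
```

move_arm(
  commands=[
    [1,0,-2.8,-3,0],
    [1,4,-2.8,-3,0],
    [1,8,-2.8,-3,0],
    [1,11,-2.8,-3,0],
    [1,11,-2.8,-3,0],
    [1,11,-2.8,-3,0],
  ],
)

```text
time: 31.65
position: [0.4199, 0.2405, 0.1024]
tool_rot: [0.465, 0.533, -0.465, 0.532]
ft_force: [0.7, 0.2, -1.6]
grip_width: 0.0552
```

```bash
python3 -c "
from g import *
s=slot(4); robot.camera('scene');look('l2',s[0],s[1],.0725,RACK[2])
p,o=pickle.load(open('l2.pkl','rb'));save(p,'l2b',(260,180,420,300),5)
"
```

```text
t=31.70 pos [420.  240.6 102.5] yaw 7.7 tilt 0.02 shift [30.   0.7  0.3] turn -0.0 w 55.6 F [-0.8 -0.3 -1.7] q6 0.15
t=31.75 pos [420.2 240.6 102.6] yaw 7.7 tilt 0.0 shift [30.1  0.6  0.3] turn -0.0 w 55.1 F [-0.4  0.2 -1.9] q6 0.15
```

View pics/l2b.png

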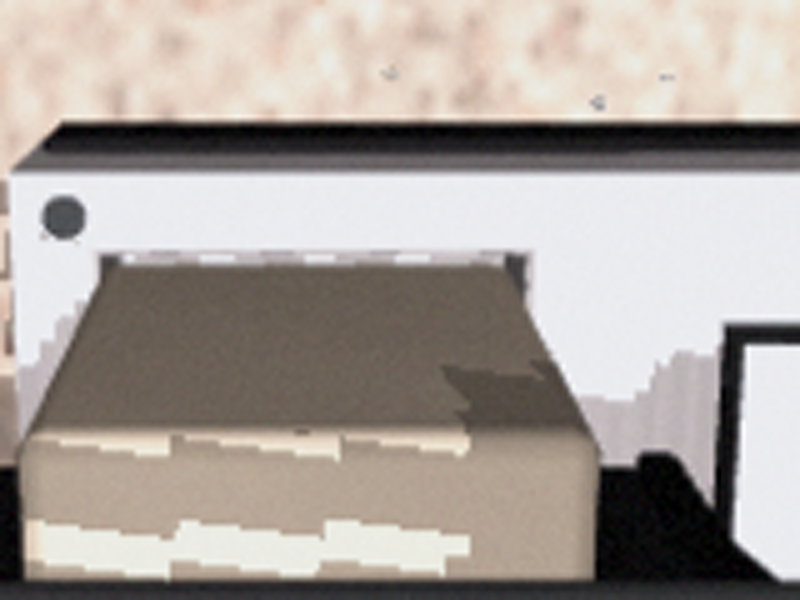

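```bash
python3 -c "
from g import *
ed('l2',[('m',105,265,.038),('m',520,265,.038),('s',99,252,.036),('s',529,252,.036)])"
```

```text
m [ 64.6 -27.2 -14.4]
m [ 64.6  29.4 -14.5]
s [ 66.6 -28.2 -15.8]
s [ 66.6  30.8 -15.9]
```

Gap 1.4 mm, centred. Insert.

move_arm(
  commands=[
    [1,3,0.2,0,0],
    [1,7,0.2,0,0],
    [1,11,0.2,0,0],
    [1,15,0.2,0,0],
    [1,19,0.2,0,0],
    [1,23,0.2,0,0],
    [1,27,0.2,0,0],
    [1,29.5,0.2,0,0],
  ],
)

```text
time: 32.42
position: [0.42, 0.2405, 0.073]
tool_rot: [0.465, 0.533, -0.466, 0.532]
ft_force: [-5.5, -1.4, 33.6]
grip_width: 0.0554
```

```bash
python3 -c "
from g import *
s=slot(4); robot.camera('scene');look('l3',s[0],s[1],.0725,RACK[2])
p,o=pickle.load(open('l3.pkl','rb'));save(p,'l3b',(260,180,420,300),5)
"
```

```text
t=32.47 pos [420.1 240.5  73.2] yaw 7.7 tilt 0.03 shift [0.7 0.6 0.3] turn -0.0 w 55.2 F [ 0. -0. -1.] q6 0.15
t=32.52 pos [420.1 240.6  73.2] yaw 7.7 tilt 0.02 shift [0.7 0.6 0.3] turn -0.0 w 55.6 F [-1.1 -0.4  0.5] q6 0.15
```

View pics/l3b.png

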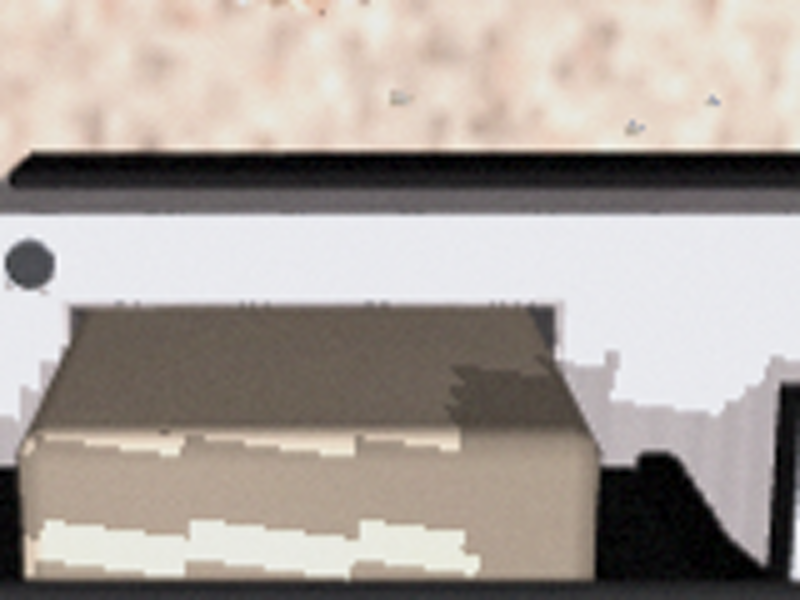

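move_arm(
  commands=[
    [-1,0,0,0,0],
    [-1,0,0,0,0],
    [-1,0,0,0,0],
    [-1,0,0,0,0],
    [-1,-35,0,0,0],
    [-1,-70,0,0,0],
    [-1,-95,0,0,0],
    [-1,-95,0,0,0],
  ],
)

```text
time: 33.18
position: [0.4237, 0.2418, 0.1726]
tool_rot: [0.468, 0.531, -0.462, 0.534]
ft_force: [0.1, 0.2, -0.2]
grip_width: 0.0866
```

```bash
python3 -c "
from g import *
p=cam('wrist');save(p,'m0');to(.3974,-.312,.17,-.262)"
```

```text
t=33.23 pos [422.3 241.3 170.6] yaw 7.7 tilt 0.4 shift [ -0.6 -98.9 545. ] turn 22.7 w 86.5 F [-0.2  0.1 -0. ] q6 0.15
```

View pics/m0.png

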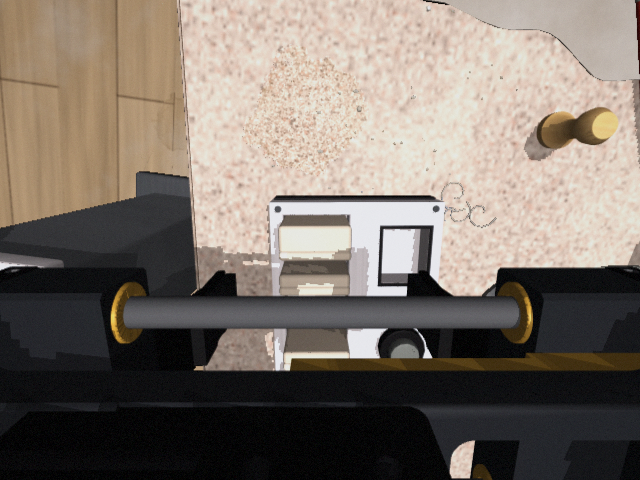

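move_arm(
  commands=[
    [-1,0,-7,39,0],
    [-1,0,-14,78,0],
    [-1,0,-21,117,0],
    [-1,0,-28,156,0],
    [-1,0,-35,195,0],
    [-1,0,-42,234,0],
    [-1,0,-49,273,0],
    [-1,0,-56,312,0],
  ],
)

```text
time: 33.9
position: [0.4053, -0.0775, 0.1671]
tool_rot: [0.465, 0.533, -0.466, 0.532]
ft_force: [0.6, -0.9, 0.3]
grip_width: 0.0871
```

```bash
python3 -c "
from g import *
to(.3974,-.312,.15,-.262)"
```

```text
t=33.90 pos [405.3 -77.5 167.1] yaw 7.7 tilt 0.14 shift [ 16.9 -39.1 231.3] turn 22.7 w 87.1 F [ 0.6 -0.9  0.3] q6 -0.60
```

move_arm(
  commands=[
    [-1,0,-6,39,4],
    [-1,0,-12,78,8],
    [-1,0,-19,117,12],
    [-1,0,-26,156,16],
    [-1,5,-33,195,20],
    [-1,10,-39,228,22.7],
    [-1,10,-39,228,22.7],
    [-1,10,-39,228,22.7],
  ],
)

```text
time: 34.57
position: [0.3976, -0.3084, 0.1565]
tool_rot: [0.562, 0.431, -0.562, 0.429]
ft_force: [-1.3, 1.2, 0.3]
grip_width: 0.0872
```

```bash
python3 -c "
from g import *
to(.3974,-.312,.065,-.262)"
```

```text
t=34.57 pos [ 397.6 -308.4  156.5] yaw -15.2 tilt 0.15 shift [91.5  0.9  3.7] turn -0.2 w 87.2 F [-1.3  1.2  0.3] q6 -0.62
```

move_arm(
  commands=[
    [-1,25,1,3,0],
    [-1,60,1,3,0],
    [-1,85,1,3,0],
    [-1,92,1,3,0],
    [-1,92,1,3,0],
    [-1,92,1,3,0],
  ],
)

```text
time: 35.07
position: [0.3987, -0.3093, 0.0662]
tool_rot: [0.561, 0.431, -0.561, 0.43]
ft_force: [-0.3, 0.7, 0.8]
grip_width: 0.087
```

```bash
python3 -c "
from g import *
robot.camera('scene');look('m1',.3974,-.312,.0645,-.262)"
```

```text
t=35.12 pos [ 399.2 -310.1   67. ] yaw -14.9 tilt 0.05 shift [ 2.5 -1.3  2.3] turn 0.1 w 87.0 F [-0.  -0.6 -0.3] q6 -0.62
t=35.17 pos [ 399.5 -310.6   67.4] yaw -14.9 tilt 0.13 shift [ 2.9 -1.7  1.9] turn 0.1 w 87.1 F [-0.  -1.   0.7] q6 -0.62
```

View pics/m1.png

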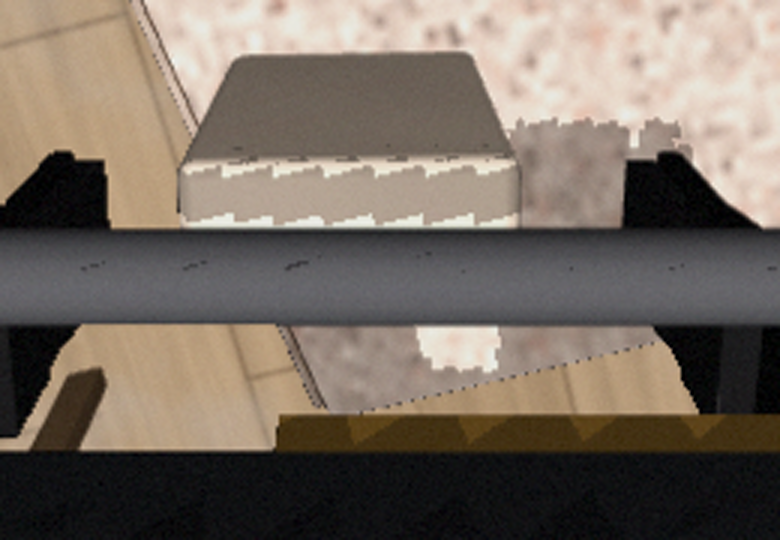

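```bash
python3 -c "
from g import *
p,o=pickle.load(open('m1.pkl','rb'))
for a,b,z in ((235,55,0),(471,55,0),(180,160,.076),(520,160,.076)): print(edge(p,200+a/3,220+b/3,z))
"
```

```text
[ 67.3 -29.4 -10.7]
[ 67.5  25.  -10.8]
[ -8.7 -28.7 -12.1]
[ -8.6  25.1 -12.2]
```

Centre is at y −2, z ≈ +2.3 (edges −11.6 vs −14). Adjust and grasp.

move_arm(
  commands=[
    [-1,2.5,-2,2.3,0],
    [-1,2.5,-2,2.3,0],
    [-1,2.5,-2,2.3,0],
    [1,2.5,-2,2.3,0],
    [1,2.5,-2,2.3,0],
    [1,2.5,-2,2.3,0],
    [1,2.5,-2,2.3,0],
    [1,2.5,-2,2.3,0],
  ],
)

```text
time: 35.83
position: [0.3962, -0.3121, 0.0636]
tool_rot: [0.561, 0.43, -0.561, 0.43]
ft_force: [-0.0, 0.4, 0.4]
grip_width: 0.0612
```

move_arm(
  commands=[
    [1,0,0,0,0],
    [1,0,0,0,0],
    [1,0,0,0,0],
    [1,-30,0,0,0],
    [1,-70,0,0,0],
    [1,-105,0,0,0],
    [1,-117,0,0,0],
    [1,-117,0,0,0],
  ],
)

```text
time: 36.5
position: [0.3978, -0.3139, 0.1839]
tool_rot: [0.561, 0.428, -0.561, 0.433]
ft_force: [0.1, -0.4, -1.9]
grip_width: 0.0553
```

```bash
python3 -c "
from g import *
s=slot(2); to(s[0],s[1],.18,RACK[2])"
```

```text
t=36.50 pos [ 397.8 -313.9  183.9] yaw -15.0 tilt 0.45 shift [   1.1  -94.8 -478.6] turn -22.7 w 55.3 F [ 0.1 -0.4 -1.9] q6 -0.63
```

move_arm(
  commands=[
    [1,0,-7,-38,-3],
    [1,0,-15,-76,-6],
    [1,0,-23,-114,-10],
    [1,0,-30,-152,-14],
    [1,0,-38,-190,-18],
    [1,0,-45,-228,-22],
    [1,0,-53,-266,-22.7],
    [1,0,-60,-304,-22.7],
  ],
)

```text
time: 37.17
position: [0.4151, -0.0008, 0.1792]
tool_rot: [0.465, 0.534, -0.466, 0.531]
ft_force: [1.1, -0.8, -2.0]
grip_width: 0.0554
```

```bash
python3 -c "
from g import *
s=slot(2); to(s[0],s[1],.18,RACK[2])"
```

```text
t=37.17 pos [415.1  -0.8 179.2] yaw 7.7 tilt 0.22 shift [  -0.7   37.9 -170.2] turn -0.0 w 55.4 F [ 1.1 -0.8 -2. ] q6 -0.41
```

move_arm(
  commands=[
    [1,0,10,-40,0],
    [1,0,20,-80,0],
    [1,0,29,-120,0],
    [1,0,36,-150,0],
    [1,0,38,-166,0],
    [1,0,38,-166,0],
    [1,0,38,-166,0],
    [1,0,38,-166,0],
  ],
)

```text
time: 37.83
position: [0.4313, 0.166, 0.1795]
tool_rot: [0.464, 0.533, -0.466, 0.532]
ft_force: [0.0, -0.2, -1.7]
grip_width: 0.0553
```

```bash
python3 -c "
from g import *
s=slot(2); robot.camera('scene');to(s[0],s[1],.12,RACK[2])"
```

```text
t=37.88 pos [431.6 165.7 179.8] yaw 7.6 tilt 0.14 shift [59.8 -0.5 -7.5] turn -0.1 w 55.2 F [ 0.1 -0.5 -2.1] q6 -0.01
```

move_arm(
  commands=[
    [1,0,-0.5,-7.2,0],
    [1,0,-0.5,-7.2,0],
    [1,0,-0.5,-7.2,0],
    [1,25,-0.5,-7.2,0],
    [1,50,-0.5,-7.2,0],
    [1,66,-0.5,-7.2,0],
    [1,67,-0.5,-7.2,0],
    [1,67,-0.5,-7.2,0],
  ],
)

```text
time: 38.55
position: [0.4304, 0.1733, 0.1131]
tool_rot: [0.465, 0.533, -0.466, 0.532]
ft_force: [-0.2, -0.2, -1.7]
grip_width: 0.0551
```

```bash
python3 -c "
from g import *
s=slot(2); robot.camera('scene');look('n1',s[0],s[1],.0725,RACK[2])
p,o=pickle.load(open('n1.pkl','rb'));save(p,'n1b',(260,180,420,300),5)"
```

```text
t=38.60 pos [431.3 173.5 113.9] yaw 7.7 tilt 0.01 shift [41.4 -1.4  0.4] turn -0.0 w 55.4 F [ 0.4 -0.6 -2.1] q6 0.01
t=38.65 pos [431.7 173.7 114.4] yaw 7.7 tilt 0.1 shift [41.9 -2.   0.4] turn -0.0 w 55.8 F [ 0.4  0.1 -1.9] q6 0.01
```

View pics/n1b.png

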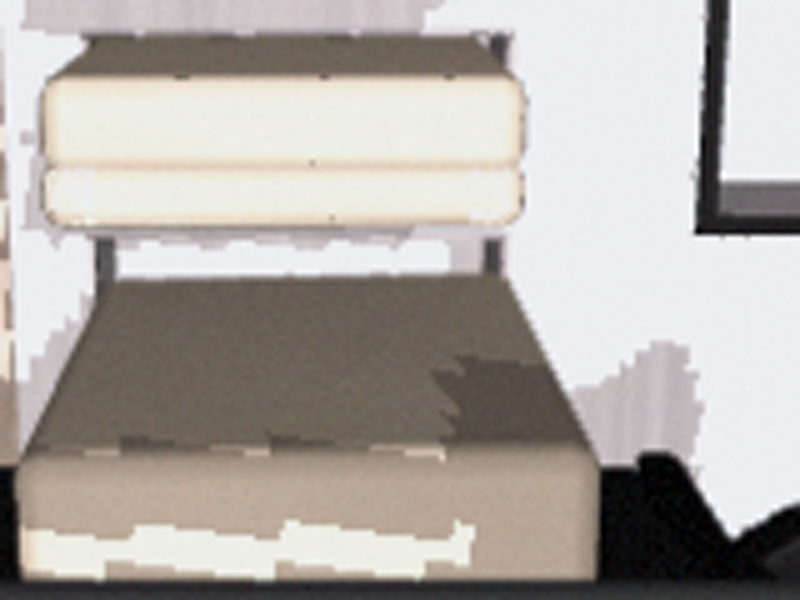

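```bash
python3 -c "
from g import *
ed('n1',[('m',112,281,.0505),('m',507,272,.0505),('s',95,238,.036),('s',503,238,.036),('top',22,455,.1265),('top',595,447,.1265),('s3far',90,33,.036),('s3far',510,33,.036)])"
```

```text
m [ 63.9 -26.6 -12.4]
m [ 64.   27.1 -13.7]
s [ 78.4 -30.6 -15.3]
s [ 78.5  28.  -15.3]
top [-12.1 -26.3 -13.9]
top [-12.   26.7 -14.7]
s3far [ 78.4 -30.4 -44.5]
s3far [ 78.5  28.2 -44.6]
```

move_arm(
  commands=[
    [1,0,-1.7,-0.7,1],
    [1,4,-1.7,-0.7,1],
    [1,8,-1.7,-0.7,1],
    [1,11,-1.7,-0.7,1],
    [1,11,-1.7,-0.7,1],
    [1,11,-1.7,-0.7,1],
    [1,11,-1.7,-0.7,1],
  ],
)

```text
time: 39.23
position: [0.4291, 0.1742, 0.1026]
tool_rot: [0.47, 0.528, -0.47, 0.528]
ft_force: [0.2, -0.1, -1.4]
grip_width: 0.0554
```

```bash
python3 -c "
from g import *
s=slot(2); robot.camera('scene');look('n2',s[0],s[1],.0725,RACK[2])
p,o=pickle.load(open('n2.pkl','rb'));save(p,'n2b',(260,180,420,300),5)"
```

```text
t=39.28 pos [429.1 174.2 102.7] yaw 6.7 tilt 0.0 shift [30.2  0.6  1.3] turn -1.0 w 55.5 F [ 0.3  0.1 -2.3] q6 0.03
t=39.33 pos [429.2 174.2 102.7] yaw 6.7 tilt 0.01 shift [30.2  0.6  1.3] turn -1.0 w 55.3 F [ 0.9  0.2 -1.5] q6 0.03
```

View pics/n2b.png

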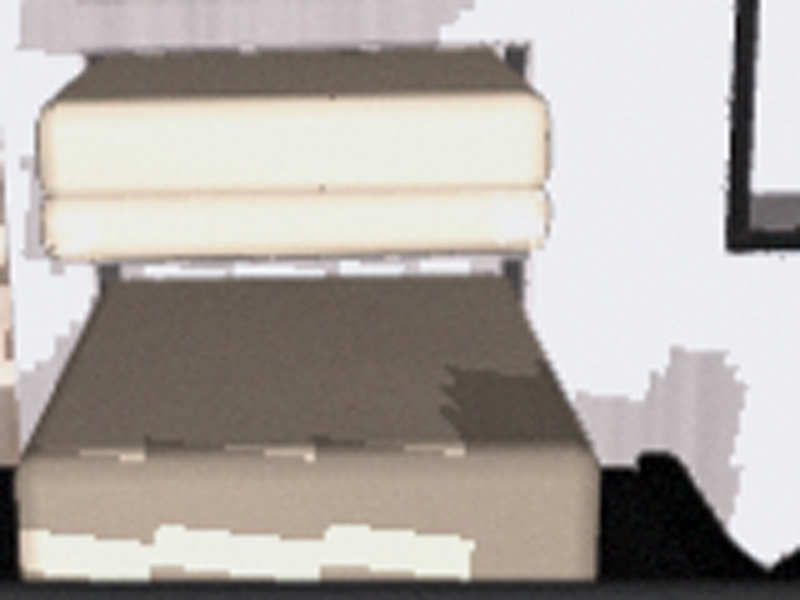

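```bash
python3 -c "
from g import *
ed('n2',[('m',104,283,.0387),('m',520,274,.0387),('s',99,264,.036),('s',526,258,.036),('s3far',88,52,.036),('s3far',530,44,.036)])"
```

```text
m [ 64.  -27.2 -12. ]
m [ 64.   29.5 -13.4]
s [ 66.7 -28.2 -14.1]
s [ 66.7  30.5 -15. ]
s3far [ 66.7 -28.8 -43.1]
s3far [ 66.7  30.1 -44.2]
```

move_arm(
  commands=[
    [1,0,0,-0.3,0.4],
    [1,3,0,-0.3,0.4],
    [1,5,0,-0.3,0.4],
    [1,8,0,-0.3,0.4],
    [1,10,0,-0.3,0.4],
    [1,10,0,-0.3,0.4],
  ],
)

```text
time: 39.83
position: [0.4287, 0.1744, 0.0921]
tool_rot: [0.471, 0.527, -0.472, 0.526]
ft_force: [0.8, -0.6, -1.4]
grip_width: 0.0555
```

```bash
python3 -c "
from g import *
s=slot(2); robot.camera('scene');to(s[0],s[1],.0725,RACK[2])"
```

```text
t=39.88 pos [428.7 174.4  92.2] yaw 6.3 tilt 0.06 shift [19.7  1.1  1.5] turn -1.4 w 55.4 F [-0.2 -0.9 -2.7] q6 0.03
```

move_arm(
  commands=[
    [1,4,0,0,0],
    [1,8,0,0,0],
    [1,12,0,0,0],
    [1,16,0,0,0],
    [1,19,0,0,0],
    [1,20,0,0,0],
    [1,20,0,0,0],
  ],
)

```text
time: 40.47
position: [0.4288, 0.1744, 0.0722]
tool_rot: [0.472, 0.527, -0.472, 0.527]
ft_force: [0.9, -0.1, -3.0]
grip_width: 0.0555
```

```bash
python3 -c "
from g import *
s=slot(2); robot.camera('scene');look('n3',s[0],s[1],.0725,RACK[2])
p,o=pickle.load(open('n3.pkl','rb'));save(p,'n3b',(260,180,420,300),5)"
```

```text
t=40.52 pos [428.8 174.4  72.4] yaw 6.3 tilt 0.05 shift [-0.1  0.9  1.6] turn -1.4 w 55.3 F [-0.2 -1.5 -1.3] q6 0.03
t=40.57 pos [428.8 174.4  72.5] yaw 6.3 tilt 0.04 shift [-0.   0.9  1.6] turn -1.4 w 55.3 F [-0.9 -0.9 -1.9] q6 0.03
```

View pics/n3b.png

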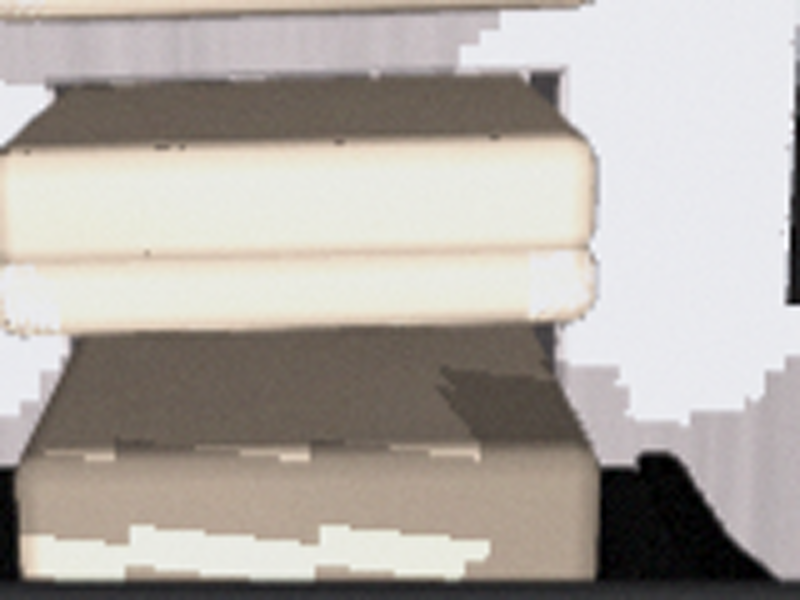

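move_arm(
  commands=[
    [1,1.5,0,0,0],
    [-1,1,0,0,0],
    [-1,1,0,0,0],
    [-1,1,0,0,0],
    [-1,1,0,0,0],
    [-1,-35,0,0,0],
    [-1,-70,0,0,0],
    [-1,-95,0,0,0],
  ],
)

```text
time: 41.23
position: [0.4294, 0.1747, 0.1692]
tool_rot: [0.472, 0.527, -0.472, 0.527]
ft_force: [-0.0, 0.7, 1.0]
grip_width: 0.0857
```

```bash
python3 -c "
from g import *
to(.44,-.27,.25,0.11);p=cam('scene');save(p,'o1',(150,180,450,405),2.6)"
```

```text
t=41.23 pos [429.4 174.7 169.2] yaw 6.3 tilt 0.03 shift [-81.  -38.1 443.1] turn -0.0 w 85.7 F [-0.   0.7  1. ] q6 0.03
```

View pics/o1.png

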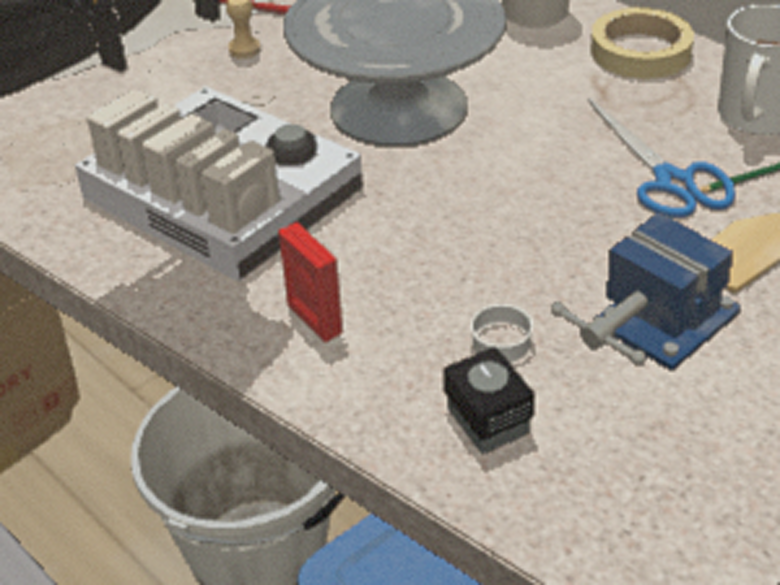

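move_arm(
  commands=[
    [-1,-10,-3,40,0],
    [-1,-20,-6,80,0],
    [-1,-30,-10,120,0],
    [-1,-40,-13,160,0],
    [-1,-50,-17,200,0],
    [-1,-60,-21,240,0],
    [-1,-70,-25,280,0],
    [-1,-80,-28,320,0],
  ],
)

```text
time: 41.95
position: [0.4356, -0.1483, 0.248]
tool_rot: [0.472, 0.527, -0.472, 0.527]
ft_force: [1.4, -0.1, -0.2]
grip_width: 0.087
```

move_arm(
  commands=[
    [-1,0,-3,40,0],
    [-1,0,-6,80,0],
    [-1,0,-10,118,0],
    [-1,0,-10,118,0],
    [-1,0,-10,118,0],
  ],
)

```text
time: 42.37
position: [0.4391, -0.2669, 0.2471]
tool_rot: [0.473, 0.526, -0.473, 0.526]
ft_force: [-0.1, 0.7, -0.4]
grip_width: 0.0866
```

Run:
```python
from g import *
robot.camera('scene');p=cam('wrist');save(p,'o2');to(.44,-.27,.25,.11)
ps=cam('scene')
for q in (p,ps):
    q["reg"]={"timer":robot.regions_of(q,"timer")}; print([(a["p"],a["bbox"]) for a in q["reg"]["timer"]])
pickle.dump((p,ps),open("o.pkl","wb"))
```

```text
t=42.47 pos [ 438.7 -263.9  247. ] yaw 6.3 tilt 0.14 shift [-3.   0.6  6.2] turn -0.0 w 86.9 F [ 0.6  0.1 -0.1] q6 -0.87
[(0.87, [297.6, 95.8, 351.5, 159.8]), (0.4, [517.2, 156.7, 611.0, 208.2])]
[(0.9, [319.7, 310.8, 356.9, 354.8])]
```

View pics/o2.png

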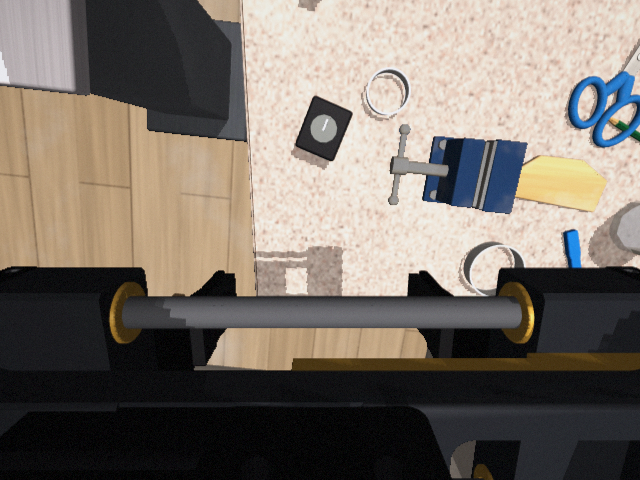

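Run:
```python
from g import *
p,ps=pickle.load(open("o.pkl","rb"))
save(p,'o3',(270,70,390,180),6)
# housing: use black mask
for vn,vw in (("wrist",[(p,p["reg"]["timer"][0]["pixels"])]),("both",[(p,p["reg"]["timer"][0]["pixels"]),(ps,ps["reg"]["timer"][0]["pixels"])])):
    v,sc=fitbox(vw,.044,.054,.026,.431,-.173,np.arange(-1.5,1.6,.4),z0=.016); print(vn,v.round(4),np.degrees(v[2]),sc)
blk=(p["image"].max(2)<60); blk=blk&(cv2.dilate(p["reg"]["timer"][0]["pixels"].astype(np.uint8),np.ones((9,9)))>0)
blk=cv2.morphologyEx(blk.astype(np.uint8),cv2.MORPH_CLOSE,np.ones((21,21)))
cnt=max(cv2.findContours(blk,cv2.RETR_EXTERNAL,cv2.CHAIN_APPROX_NONE)[0],key=cv2.contourArea); print(cv2.minAreaRect(cnt))
v,sc=fitbox([(p,blk>0)],.044,.054,.026,.431,-.173,np.arange(-1.5,1.6,.4),z0=.016); print("blk",v.round(4),np.degrees(v[2]),sc)
```

```text
wrist [ 0.4308 -0.1732 -0.2835] -16.243083076875806 0.9559384996388401
both [ 0.43   -0.1735 -0.3021] -17.311875111492846 0.8968860010780784
((322.8358154296875, 128.25592041015625), (42.31761932373047, 54.12086486816406), 22.380136489868164)
blk [ 0.4305 -0.1734 -0.2953] -16.917767897917983 0.9232998654383604
```

View pics/o3.png

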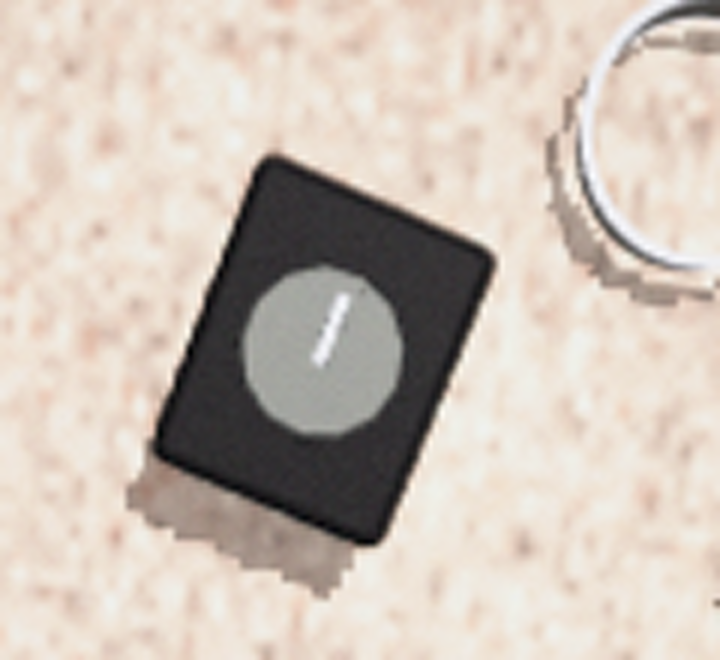

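```bash
python3 -c "
from g import *
to(.4306,-.1735,.11,np.radians(73))"
```

```text
t=42.62 pos [ 439.2 -263.2  247.5] yaw 6.4 tilt 0.06 shift [137.6   1.6 -90. ] turn -66.6 w 87.0 F [ 0.6 -0.3  0.5] q6 -0.87
```

move_arm(
  commands=[
    [-1,15,0,-12,-7],
    [-1,30,0,-24,-14],
    [-1,45,0,-36,-21],
    [-1,60,0,-48,-28],
    [-1,75,1,-60,-35],
    [-1,90,1,-72,-42],
    [-1,105,1,-84,-49],
    [-1,110,1,-90,-56],
  ],
)

```text
time: 43.28
position: [0.4288, -0.1719, 0.1362]
tool_rot: [0.167, 0.689, -0.166, 0.686]
ft_force: [-0.2, 0.2, 0.4]
grip_width: 0.0872
```

```bash
python3 -c "
from g import *
to(.4306,-.1735,.11,np.radians(73))"
```

```text
t=43.28 pos [ 428.8 -171.9  136.2] yaw 62.8 tilt 0.27 shift [26.1 -0.6  2.4] turn -10.2 w 87.2 F [-0.2  0.2  0.4] q6 -1.72
```

move_arm(
  commands=[
    [-1,20,0,1,-6],
    [-1,26,0,1,-10.3],
    [-1,26,0,1,-10.3],
    [-1,26,0,1,-10.3],
  ],
)

```text
time: 43.62
position: [0.4313, -0.1749, 0.1117]
tool_rot: [0.107, 0.699, -0.107, 0.699]
ft_force: [0.4, 0.0, 0.7]
grip_width: 0.0871
```

```bash
python3 -c "
from g import *
robot.camera('scene');p=cam('wrist');save(p,'q1');to(.4306,-.1735,.0455,np.radians(73))
pickle.dump((p,0),open('q1.pkl','wb'))"
```

```text
t=43.72 pos [ 431.8 -175.7  112.3] yaw 72.6 tilt 0.07 shift [66.8  1.8 -1.9] turn -0.4 w 86.7 F [-0.2 -0.6  0.4] q6 -1.89
```

View pics/q1.png

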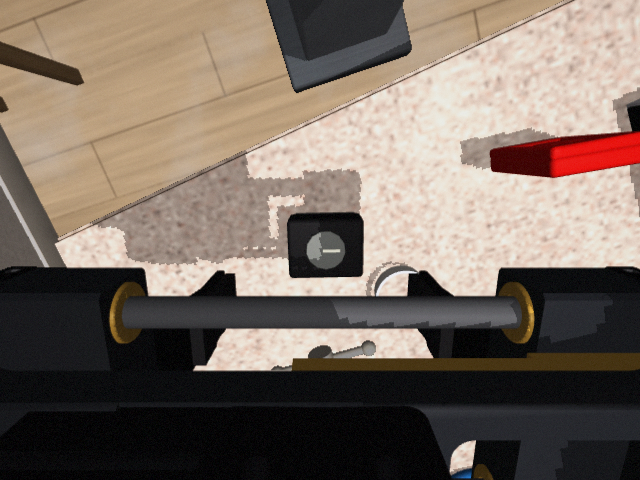

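```bash
python3 -c "
from g import *
p,o=pickle.load(open('q1.pkl','rb'))
for a,b in ((288,213),(361,213),(363,276),(289,278)): print(edge(p,a,b,.042))"
```

```text
[ 70.3 -23.2 -27.7]
[ 70.2  27.  -27.8]
[70.3 29.8 18.1]
[ 70.3 -23.6  19.7]
```

move_arm(
  commands=[
    [-1,0,2,-2.3,0],
    [-1,20,2,-2.3,0],
    [-1,45,2,-2.3,0],
    [-1,62,2,-2.3,0],
    [-1,66,2,-2.3,0],
    [-1,66,2,-2.3,0],
    [-1,66,2,-2.3,0],
  ],
)

```text
time: 44.3
position: [0.43, -0.1735, 0.0462]
tool_rot: [0.107, 0.699, -0.107, 0.699]
ft_force: [1.1, 0.4, -0.3]
grip_width: 0.0873
```

```bash
python3 -c "
from g import *
robot.camera('scene');look('q2',.4306,-.1735,.0455,np.radians(73))"
```

```text
t=44.35 pos [ 430.3 -173.7   46.5] yaw 72.6 tilt 0.1 shift [1.  0.3 0.2] turn -0.4 w 87.0 F [ 0.4 -0.2  0.4] q6 -1.89
t=44.40 pos [ 430.4 -173.8   46.7] yaw 72.6 tilt 0.13 shift [1.2 0.3 0.1] turn -0.4 w 86.9 F [-0.5 -0.3 -0.1] q6 -1.89
```

View pics/q2.png

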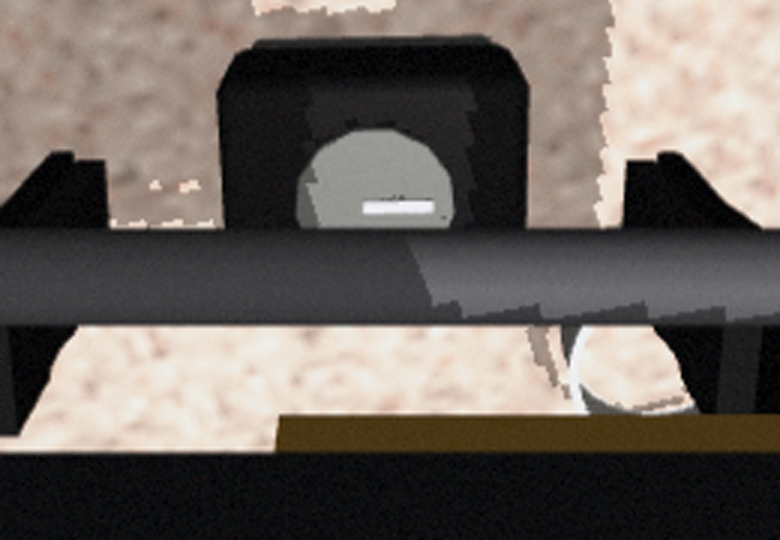

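```bash
python3 -c "
from g import *
p,o=pickle.load(open('q2.pkl','rb'))
for a,b,z in ((218,88,.042),(529,84,.042),(250,42,.016),(492,37,.016),(297,195,.046),(454,195,.046)): print(edge(p,200+a/3,220+b/3,z))"
```

```text
[  4.7 -25.2 -19.8]
[  4.6  27.4 -20.6]
[ 30.6 -22.6 -21.8]
[ 30.6  24.2 -22.9]
[  0.7 -11.9  -2.1]
[ 0.7 14.8 -2.1]
```

move_arm(
  commands=[
    [-1,1,1,0.7,-0.8],
    [1,1,1,0.7,-0.8],
    [1,1,1,0.7,-0.8],
    [1,1,1,0.7,-0.8],
    [1,1,1,0.7,-0.8],
    [1,1,1,0.7,-0.8],
    [1,1,1,0.7,-0.8],
    [1,1,1,0.7,-0.8],
  ],
  newtons=45,
)

```text
time: 45.07
position: [0.4307, -0.1726, 0.0446]
tool_rot: [0.102, 0.7, -0.102, 0.7]
ft_force: [0.1, -0.5, 0.6]
grip_width: 0.0482
```

```bash
cat >> h.py <<'E'
SOCK=rackw(RACK,[.045,.045],.036)[0]
E
python3 -c "
from g import *
print(SOCK);look('q3',SOCK[0],SOCK[1],.17,RACK[2]+np.pi/2)"
```

```text
[0.50415931 0.22842785 0.036     ]
t=45.07 pos [ 430.7 -172.6   44.6] yaw 73.4 tilt 0.01 shift [-125.4  405.3  -44.2] turn -24.3 w 48.2 F [ 0.1 -0.5  0.6] q6 -1.90
t=45.12 pos [ 430.7 -172.6   44.6] yaw 73.4 tilt 0.01 shift [-125.4  405.3  -44.2] turn -24.3 w 44.3 F [ 0.4 -0.3  0.1] q6 -1.90
```

View pics/q3.png

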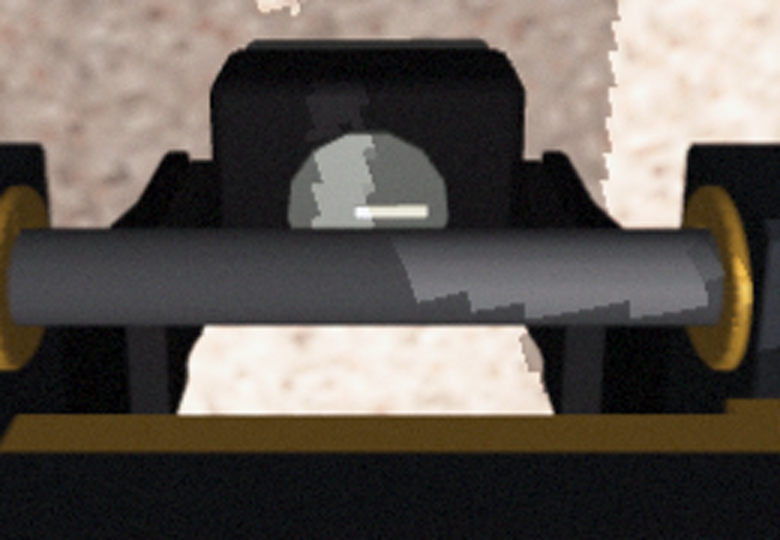

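```bash
python3 -c "
from g import *
for i in range(4):
  robot.camera('scene'); o=robot.get_obs(); print(o['time'],o['grip_width'],o['ft_force'])
look('q4',SOCK[0],SOCK[1],.17,RACK[2]+np.pi/2)
p=cam('scene');save(p,'q5',(270,250,420,370),5)"
```

```text
45.1667 0.040488796904637074 [-0.38274537  0.12418073 -0.79302641]
45.2167 0.03627690813404888 [0.5396963  0.69401398 0.17125045]
45.2667 0.03221019482120771 [-0.08347557 -0.21259077  0.0681755 ]
45.3167 0.02799660712630969 [-0.02010985  0.30665941  0.50571833]
t=45.32 pos [ 430.7 -172.6   44.6] yaw 73.4 tilt 0.0 shift [-125.4  405.3  -44.2] turn -24.3 w 28.0 F [-0.   0.3  0.5] q6 -1.90
t=45.37 pos [ 430.7 -172.6   44.6] yaw 73.4 tilt 0.0 shift [-125.4  405.3  -44.1] turn -24.3 w 24.1 F [-0.1 -0.2  0.5] q6 -1.90
```

View pics/q4.png

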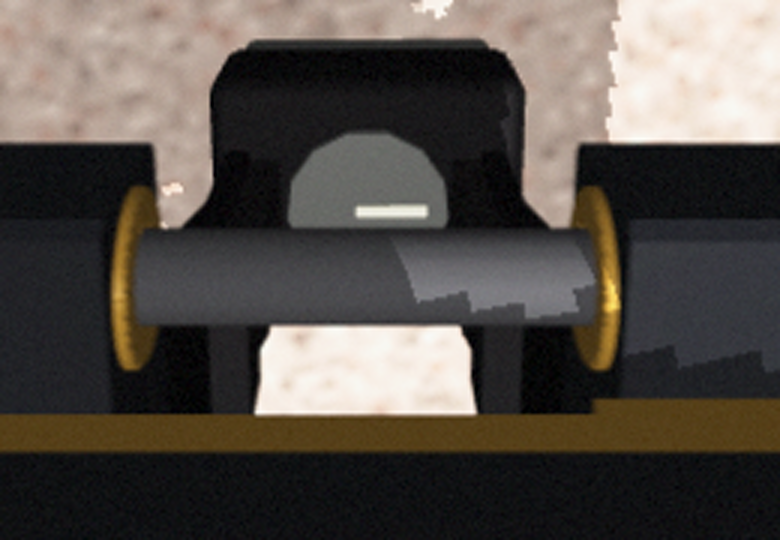

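View pics/q5.png

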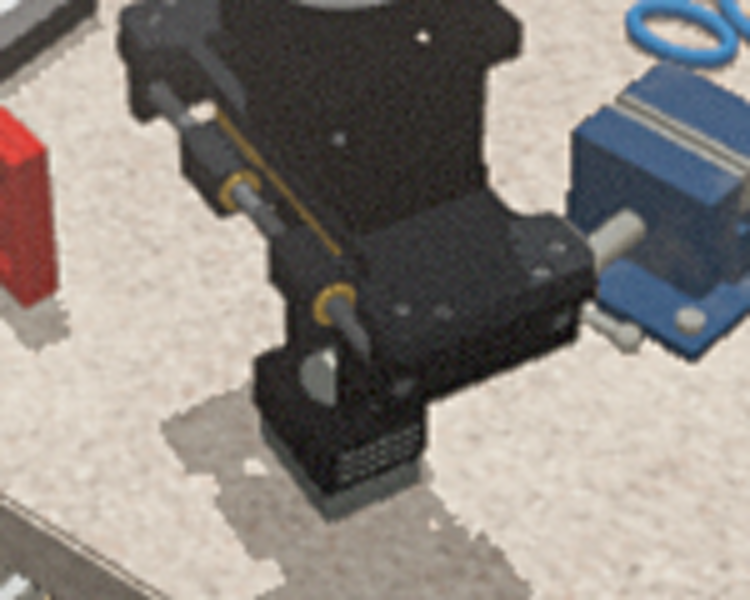

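```bash
python3 -c "
from g import *
p,o=pickle.load(open('q4.pkl','rb'))
im=p['image'][220:400,200:460,::-1].astype(float); im=255*np.clip(im/70,0,1)**.7
cv2.imwrite('pics/q4e.png',cv2.resize(im.astype(np.uint8),None,fx=3,fy=3,interpolation=cv2.INTER_CUBIC))
p=cam('scene'); im=p['image'][250:370,270:420,::-1].astype(float); im=255*np.clip(im/90,0,1)**.7
cv2.imwrite('pics/q5e.png',cv2.resize(im.astype(np.uint8),None,fx=5,fy=5,interpolation=cv2.INTER_CUBIC))
print(robot.get_obs()['grip_width'])
"
```

```text
0.015984377311738362
```

View pics/q4e.png

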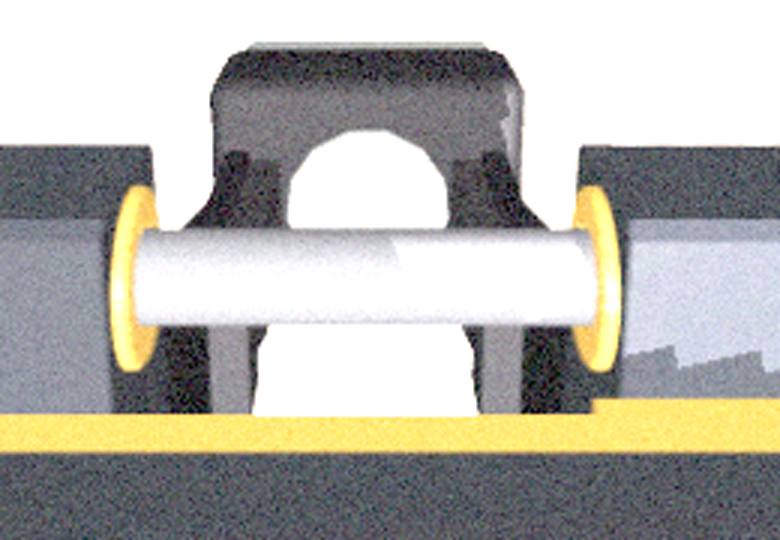

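View pics/q5e.png

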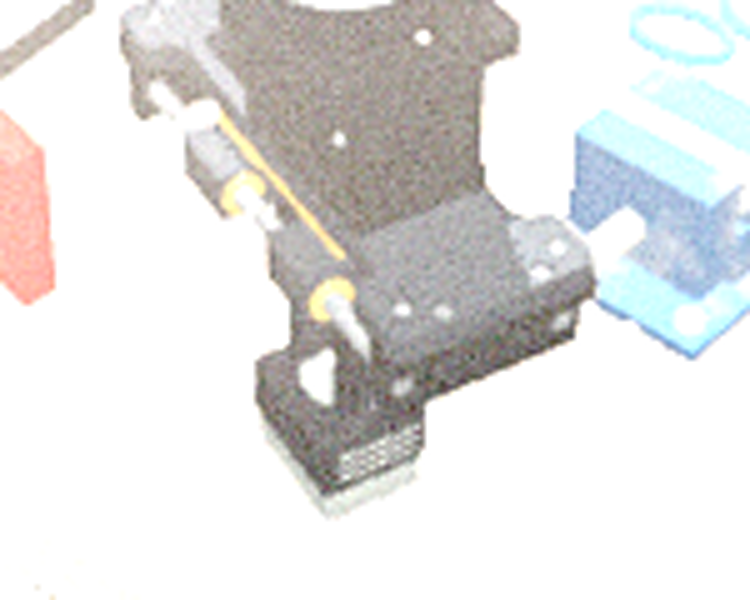

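```bash
python3 -c "
from g import *
p=cam('side'); im=p['image'][150:290,300:460,::-1].astype(float); im=255*np.clip(im/160,0,1)**.6
cv2.imwrite('pics/q6e.png',cv2.resize(im.astype(np.uint8),None,fx=5,fy=5,interpolation=cv2.INTER_CUBIC))
o=robot.get_obs();print(o['grip_width'],o['position'],o['ft_force'])
M=R.from_quat(o['tool_rot']).as_matrix()
tips=[o['position']+M@np.array([.025,s*.008,0]) for s in (-1,1)]
for n in ('side','scene'):
  q=cam(n); print(n,proj(q,np.array(tips+[o['position']])).round(1), proj(q,box(.4305,-.1734,-.29,.022,.027,.026,.016)).round(0).tolist())
"
```

```text
0.01238364726874372 [ 0.43070288 -0.172585    0.04464567] [0.28326848 0.99165106 0.06698347]
side [[381.8 220.1]
 [380.5 223.2]
 [381.6 214.4]] [[371.0, 226.0], [376.0, 216.0], [391.0, 219.0], [386.0, 229.0], [372.0, 219.0], [376.0, 209.0], [391.0, 211.0], [387.0, 222.0]]
scene [[339.5 336.9]
 [335.  331.2]
 [337.2 324.1]] [[340.0, 322.0], [356.0, 341.0], [334.0, 350.0], [320.0, 331.0], [340.0, 312.0], [356.0, 331.0], [334.0, 340.0], [319.0, 320.0]]
```

View pics/q6e.png

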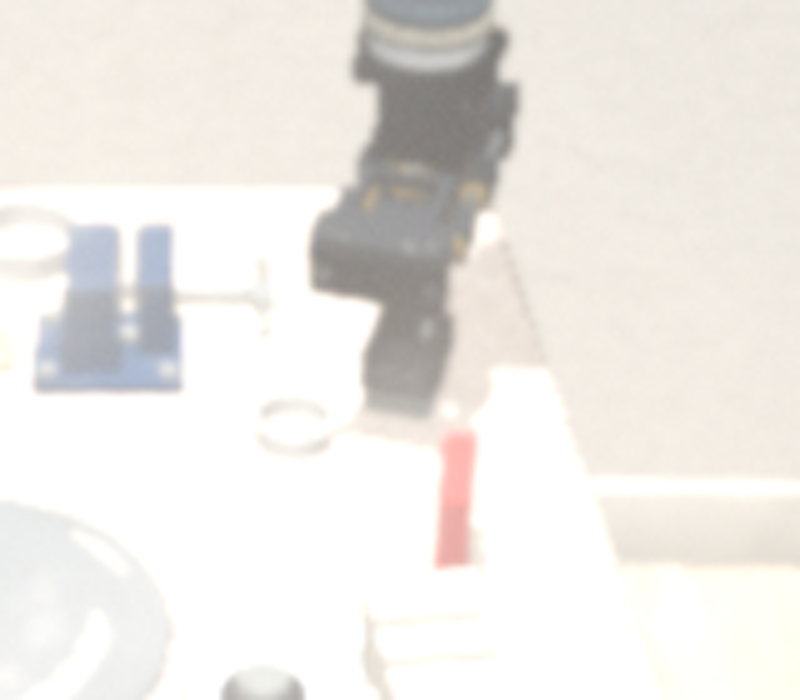

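move_arm(
  commands=[
    [1,-20,0,0,0],
    [1,-50,0,0,0],
    [1,-60,0,0,0],
    [1,-60,0,0,0],
  ],
)

```text
time: 45.95
position: [0.4322, -0.1735, 0.1068]
tool_rot: [0.101, 0.698, -0.103, 0.701]
ft_force: [0.1, 0.2, -0.9]
grip_width: 0.0005
```

```bash
python3 -c "
from g import *
robot.camera('wrist'); p=cam('scene'); o=robot.get_obs()
save(p,'r1',(270,230,420,370),5)
M=R.from_quat(o['tool_rot']).as_matrix(); print(o['grip_width'],o['position'])
print(proj(p,np.array([o['position']+M@np.array([x/1000,0,0]) for x in (-20,0,6,25)])).round(1))
im=p['image'][230:370,270:420,::-1].astype(float); im=255*np.clip(im/110,0,1)**.6
cv2.imwrite('pics/r1.png',cv2.resize(im.astype(np.uint8),None,fx=5,fy=5,interpolation=cv2.INTER_CUBIC))
p=cam('wrist');save(p,'r2',(200,200,460,400),3)
"
```

```text
0.00034888919756612184 [ 0.4307354  -0.17259993  0.10476598]
[[337.2 289.7]
 [337.3 298.6]
 [337.3 301.3]
 [337.3 309.5]]
```

View pics/r1.png

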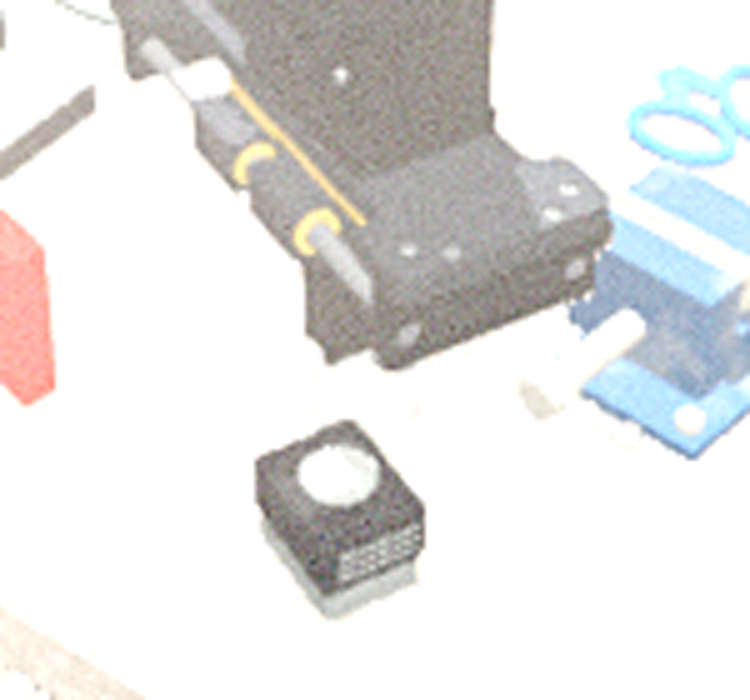

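View pics/r2.png

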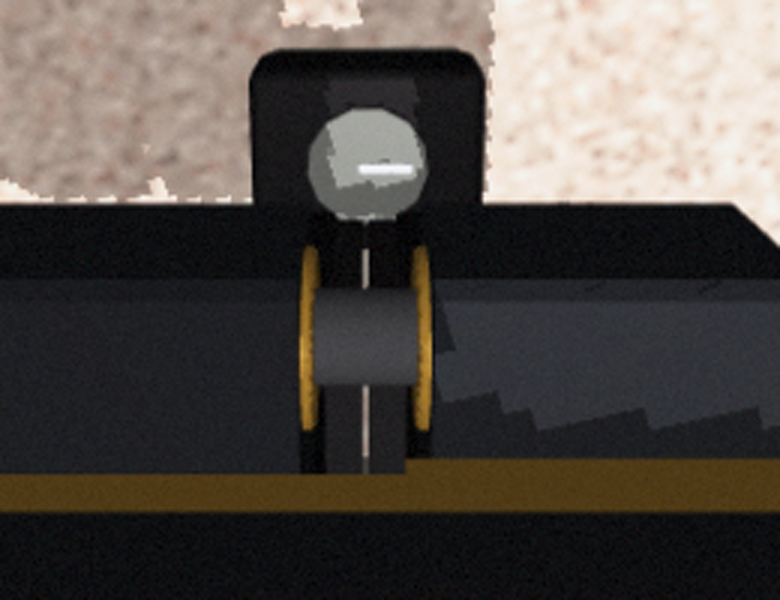

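```bash
python3 -c "
from g import *
p=cam('scene'); o=robot.get_obs(); M=R.from_quat(o['tool_rot']).as_matrix()
for x in (-5,0,5,10,25):
  print(x,[((proj(p,o['position']+M@np.array([x,y,z])/1000)[0]-[270,230])*5).round(0).tolist() for y in (-15,15) for z in (-9.5,9.5)])
print(o['position'])
"
```

```text
-5 [[332.0, 371.0], [381.0, 351.0], [288.0, 318.0], [336.0, 300.0]]
0 [[332.0, 382.0], [381.0, 362.0], [288.0, 329.0], [336.0, 311.0]]
5 [[332.0, 393.0], [381.0, 373.0], [288.0, 340.0], [336.0, 322.0]]
10 [[332.0, 404.0], [381.0, 384.0], [288.0, 351.0], [336.0, 332.0]]
25 [[332.0, 436.0], [380.0, 417.0], [289.0, 383.0], [336.0, 364.0]]
[ 0.43008358 -0.17217064  0.10385134]
```

```bash
python3 -c "
from g import *
p=cam('scene')
a=np.radians(8.2); M=np.c_[[0,0,-1],[np.cos(a),np.sin(a),0],[np.sin(a),-np.cos(a),0]]
for x in (-5,5,15,25):
  print(x,[((proj(p,np.array([.4325,.1405,.1797])+M@np.array([x,y,z])/1000)[0]-[150,130])*4).round(0).tolist() for y in (-43,-28) for z in (-9.5,9.5)])
o=robot.get_obs(); print(o['q'])
"
python3 -c "
import cv2;im=cv2.imread('pics/e2.png')[150:450,100:450];cv2.imwrite('pics/e2z.png',cv2.resize(im,None,fx=2.2,fy=2))"
```

```text
-5 [[209.0, 287.0], [236.0, 299.0], [232.0, 274.0], [260.0, 286.0]]
5 [[212.0, 305.0], [240.0, 317.0], [236.0, 292.0], [263.0, 304.0]]
15 [[216.0, 323.0], [243.0, 335.0], [239.0, 310.0], [266.0, 321.0]]
25 [[219.0, 340.0], [246.0, 352.0], [242.0, 327.0], [269.0, 339.0]]
[-6.22753379e-01  5.16788734e-01  1.93877540e+00 -7.73973177e-06
  6.88352042e-01 -1.90373352e+00]
```

View pics/e2z.png

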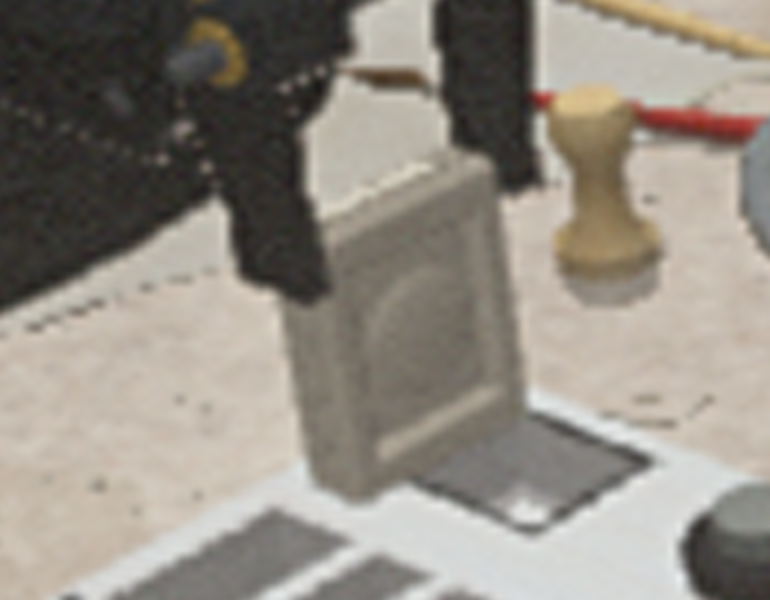

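move_arm(
  commands=[
    [-1,0,0,0,0],
    [-1,0,0,0,0],
    [-1,0,0,0,0],
    [-1,0,0,0,0],
    [-1,0,0,0,0],
    [-1,0,0,0,0],
    [-1,0,0,0,0],
    [-1,0,0,0,0],
  ],
)

```text
time: 46.87
position: [0.4307, -0.1726, 0.1047]
tool_rot: [0.102, 0.7, -0.102, 0.7]
ft_force: [0.5, 0.9, 0.2]
grip_width: 0.046
```

move_arm(
  commands=[
    [-1,0,0,0,0],
    [-1,0,0,0,0],
    [-1,0,0,0,0],
    [-1,0,0,0,0],
    [-1,25,0,0,0],
    [-1,50,0,0,0],
    [-1,60,0,0,0],
    [-1,60,0,0,0],
  ],
)

```text
time: 47.53
position: [0.4294, -0.1718, 0.0427]
tool_rot: [0.103, 0.701, -0.101, 0.698]
ft_force: [-0.5, -0.3, 0.1]
grip_width: 0.0861
```

```bash
python3 -c "
from g import *
robot.camera('scene');look('s1',.4306,-.1735,.0155,np.radians(73))"
```

```text
t=47.58 pos [ 430.  -172.1   43.8] yaw 73.4 tilt 0.16 shift [28.3 -1.2  1. ] turn 0.4 w 86.9 F [-0.1 -0.5  0.6] q6 -1.90
t=47.63 pos [ 430.6 -172.5   44.5] yaw 73.4 tilt 0.05 shift [29.  -0.9  0.3] turn 0.4 w 86.7 F [-0.1  0.6 -0.2] q6 -1.90
```

View pics/s1.png

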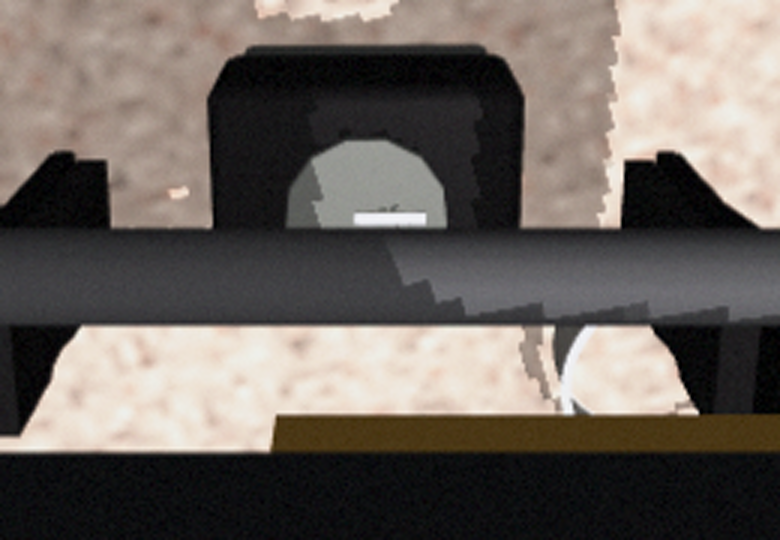

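move_arm(
  commands=[
    [-1,8,0,0,0],
    [-1,16,0,0,0],
    [-1,24,0,0,0],
    [-1,28,0,0,0],
    [-1,28,0,0,0],
    [-1,28,0,0,0],
  ],
)

```text
time: 48.13
position: [0.4305, -0.1724, 0.0163]
tool_rot: [0.102, 0.7, -0.102, 0.699]
ft_force: [0.2, 0.5, 0.2]
grip_width: 0.0869
```

```bash
python3 -c "
from g import *
robot.camera('scene');look('s2',.4306,-.1735,.0155,np.radians(73))"
```

```text
t=48.18 pos [ 430.7 -172.6   16.6] yaw 73.4 tilt 0.02 shift [ 1.1 -0.9  0.2] turn 0.4 w 86.9 F [ 0.4  0.3 -0.4] q6 -1.90
t=48.23 pos [ 430.8 -172.6   16.7] yaw 73.4 tilt 0.01 shift [ 1.2 -0.9  0.1] turn 0.4 w 87.0 F [-0.4 -0.1 -0.7] q6 -1.90
```

View pics/s2.png

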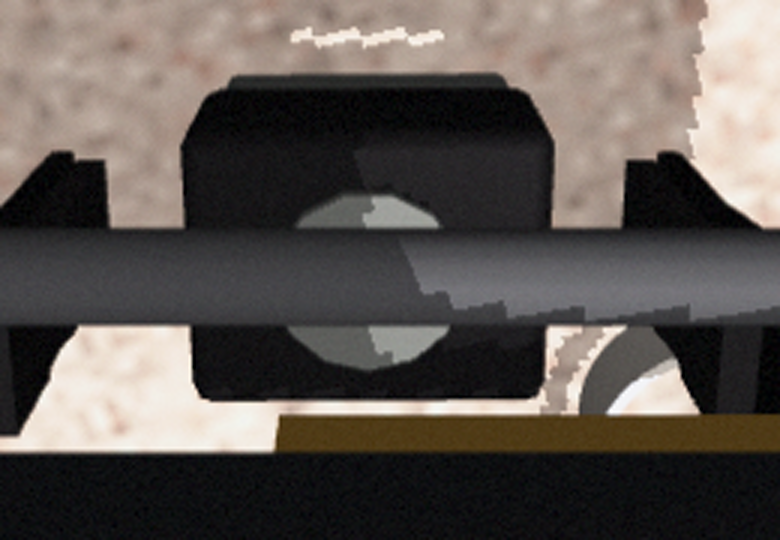

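```bash
python3 -c "
from g import *
p,o=pickle.load(open('s2.pkl','rb'))
for a,b,z in ((182,142,.042),(553,142,.042),(195,400,.042),(545,400,.042),(368,281,.046),(200,92,.016),(530,90,.016),(230,76,0),(505,76,0)): print(edge(p,200+a/3,220+b/3,z))"
```

```text
[-25.3 -26.1 -20.2]
[-25.3  26.1 -20.3]
[-25.3 -25.9  20.6]
[-25.3  26.8  20.5]
[-29.3   0.1  -0.9]
[  0.7 -27.6 -20.2]
[  0.7  26.9 -20.6]
[ 16.7 -24.8 -18.7]
[ 16.7  25.  -18.8]
```

Centred within 0.3 mm. Close.

move_arm(
  commands=[
    [1,0,0,0,0],
    [1,0,0,0,0],
    [1,0,0,0,0],
    [1,0,0,0,0],
    [1,0,0,0,0],
    [1,0,0,0,0],
    [1,0,0,0,0],
    [1,0,0,0,0],
  ],
  newtons=45,
)

```text
time: 48.9
position: [0.4307, -0.1726, 0.0167]
tool_rot: [0.102, 0.7, -0.102, 0.7]
ft_force: [-0.2, 0.5, 0.9]
grip_width: 0.0534
```

```bash
python3 -c "
from g import *
look('s3',SOCK[0],SOCK[1],.13,RACK[2]+np.pi/2)"
```

```text
t=48.90 pos [ 430.7 -172.6   16.7] yaw 73.4 tilt 0.0 shift [-113.3  405.3  -44.2] turn -24.3 w 53.4 F [-0.2  0.5  0.9] q6 -1.90
t=48.95 pos [ 430.8 -172.6   16.7] yaw 73.4 tilt 0.01 shift [-113.3  405.3  -44.2] turn -24.3 w 53.4 F [0.3 1.3 1.4] q6 -1.90
```

View pics/s3.png

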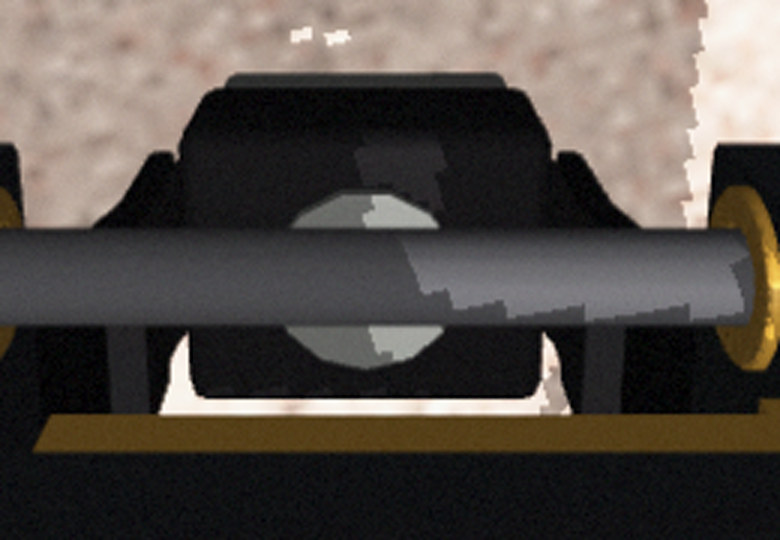

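move_arm(
  commands=[
    [1,-35,0,0,0],
    [1,-75,0,0,0],
    [1,-113,10,0,0],
    [1,-116,45,-4,-3],
    [1,-116,84,-8,-6],
    [1,-116,123,-12,-10],
    [1,-116,162,-16,-14],
    [1,-116,200,-20,-18],
  ],
)

```text
time: 49.62
position: [0.4683, 0.0266, 0.1326]
tool_rot: [-0.01, 0.707, 0.01, 0.707]
ft_force: [0.5, -0.8, -2.1]
grip_width: 0.054
```

```bash
python3 -c "
from g import *
to(SOCK[0],SOCK[1],.13,RACK[2]+np.pi/2)"
```

```text
t=49.62 pos [468.3  26.6 132.6] yaw 91.6 tilt 0.03 shift [  2.6 200.8  41.4] turn -6.1 w 54.0 F [ 0.5 -0.8 -2.1] q6 -1.78
```

move_arm(
  commands=[
    [1,0,38,8,-3],
    [1,0,77,16,-6],
    [1,0,115,24,-6],
    [1,0,153,32,-6],
    [1,0,185,39,-6],
    [1,0,198,41,-6],
    [1,0,198,41,-6],
    [1,0,198,41,-6],
  ],
)

```text
time: 50.28
position: [0.5039, 0.2237, 0.1321]
tool_rot: [-0.047, 0.706, 0.046, 0.705]
ft_force: [-0.0, -0.3, -1.2]
grip_width: 0.0534
```

```bash
python3 -c "
from g import *
robot.camera('scene');look('t1',SOCK[0],SOCK[1],.0617,RACK[2]+np.pi/2)
p,o=pickle.load(open('t1.pkl','rb'));save(p,'t1b')"
```

```text
t=50.33 pos [503.8 222.8 132.1] yaw 97.4 tilt 0.14 shift [70.4  5.6  1.2] turn -0.3 w 54.3 F [-1.2 -0.1 -1.2] q6 -1.49
t=50.38 pos [504.  222.3 132.2] yaw 97.4 tilt 0.13 shift [70.5  6.1  1.1] turn -0.4 w 53.5 F [ 0.8  0.7 -2. ] q6 -1.49
```

View pics/t1b.png

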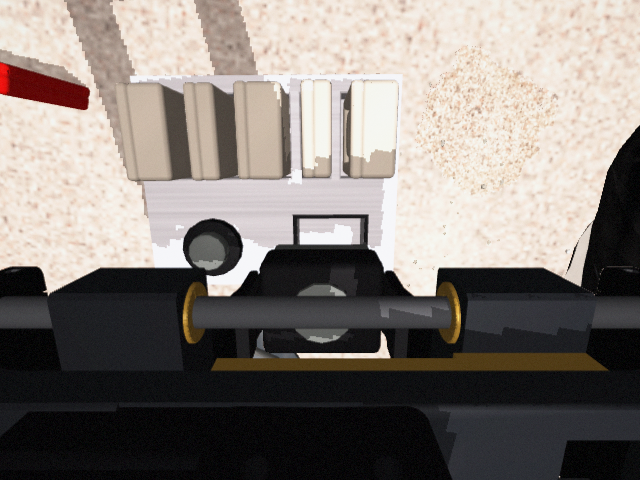

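move_arm(
  commands=[
    [1,0,5.8,1,-0.4],
    [1,20,5.8,1,-0.4],
    [1,45,5.8,1,-0.4],
    [1,62,5.8,1,-0.4],
    [1,66,5.8,1,-0.4],
    [1,66,5.8,1,-0.4],
    [1,66,5.8,1,-0.4],
  ],
)

```text
time: 50.97
position: [0.5056, 0.2291, 0.067]
tool_rot: [-0.048, 0.705, 0.048, 0.706]
ft_force: [0.2, -0.2, -1.0]
grip_width: 0.0538
```

```bash
python3 -c "
from g import *
robot.camera('scene');look('t2',SOCK[0],SOCK[1],.0617,RACK[2]+np.pi/2)
p,o=pickle.load(open('t2.pkl','rb'));save(p,'t2b',(240,160,400,280),5)"
```

```text
t=51.02 pos [506.  229.4  67.6] yaw 97.8 tilt 0.1 shift [ 5.9 -0.7 -2. ] turn 0.0 w 53.9 F [-0.4 -0.5 -1.7] q6 -1.48
t=51.07 pos [506.1 229.6  67.8] yaw 97.8 tilt 0.14 shift [ 6.1 -0.9 -2.1] turn 0.1 w 53.8 F [-0.1 -0.9 -0.1] q6 -1.48
```

View pics/t2b.png

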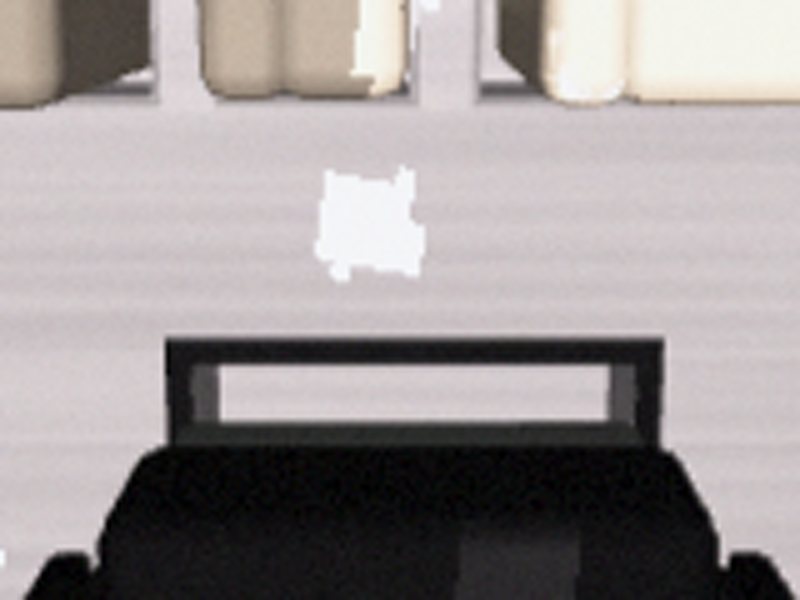

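```bash
cat >> g.py <<'E'
def enh(n,out,crop=(240,160,400,280),k=5,g=90):
    p,o=pickle.load(open(n+'.pkl','rb')); im=p['image'][crop[1]:crop[3],crop[0]:crop[2],::-1].astype(float); im=255*np.clip(im/g,0,1)**.6
    cv2.imwrite(f'pics/{out}.png',cv2.resize(im.astype(np.uint8),None,fx=k,fy=k,interpolation=cv2.INTER_CUBIC))
E
python3 -c "
from g import *
enh('t2','t2e')"
```

```text
(no output)
```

View pics/t2e.png

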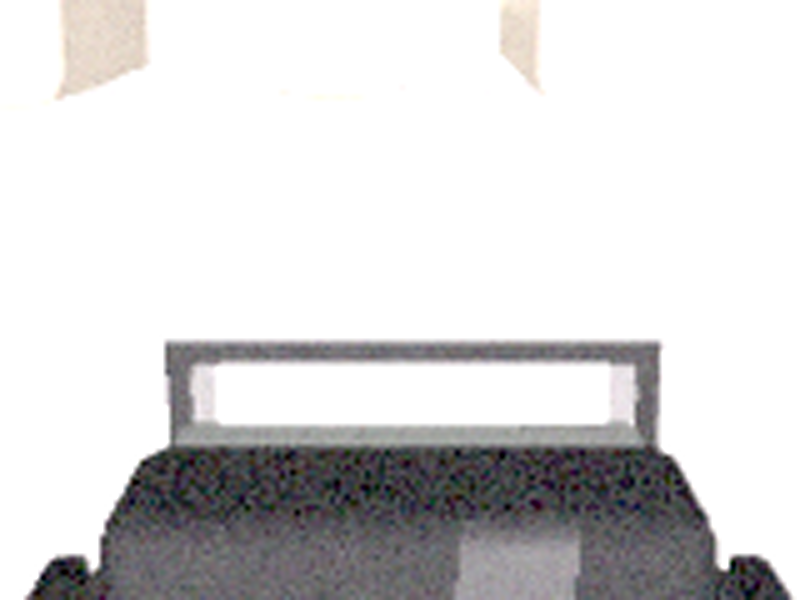

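```bash
cat >> g.py <<'E'
def ed2(n,rows,ox=240,oy=160,k=5):
    p,o=pickle.load(open(n+'.pkl','rb'))
    for nm,a,b,z in rows: print(nm,edge(p,ox+(a+.5)/k-.5,oy+(b+.5)/k-.5,z))
E
python3 -c "
from g import *
ed2('t2',[('s',190,362,.036),('s',637,362,.036),('outer',166,341,.036),('outer',661,341,.036),('p',187,424,.0511),('p',632,424,.0511)])"
```

```text
s [ 31.8 -26.5 -23.2]
s [ 31.8  25.6 -23.2]
outer [ 31.8 -29.2 -25.6]
outer [ 31.8  28.3 -25.7]
p [ 16.7 -25.  -19.6]
p [ 16.7  23.2 -19.7]
```

move_arm(
  commands=[
    [1,0,0,-2.4,0],
    [1,5,0,-2.4,0],
    [1,10,0,-2.4,0],
    [1,12.5,0,-2.4,0],
    [1,12.5,0,-2.4,0],
    [1,12.5,0,-2.4,0],
    [1,12.5,0,-2.4,0],
  ],
)

```text
time: 51.65
position: [0.5028, 0.2293, 0.0541]
tool_rot: [-0.048, 0.705, 0.048, 0.705]
ft_force: [-0.1, -0.6, -1.3]
grip_width: 0.0538
```

```bash
python3 -c "
from g import *
robot.camera('scene');look('t3',SOCK[0],SOCK[1],.0367,RACK[2]+np.pi/2)
enh('t3','t3e',(240,180,400,280),5,140)"
```

```text
t=51.70 pos [502.8 229.4  54.1] yaw 97.8 tilt 0.01 shift [17.4 -1.1  1.2] turn 0.1 w 53.4 F [ 0.7 -0.7 -2.4] q6 -1.48
t=51.75 pos [502.8 229.3  54.2] yaw 97.8 tilt 0.01 shift [17.5 -1.1  1.2] turn 0.1 w 53.7 F [ 0.6 -1.1 -1.5] q6 -1.48
```

View pics/t3e.png

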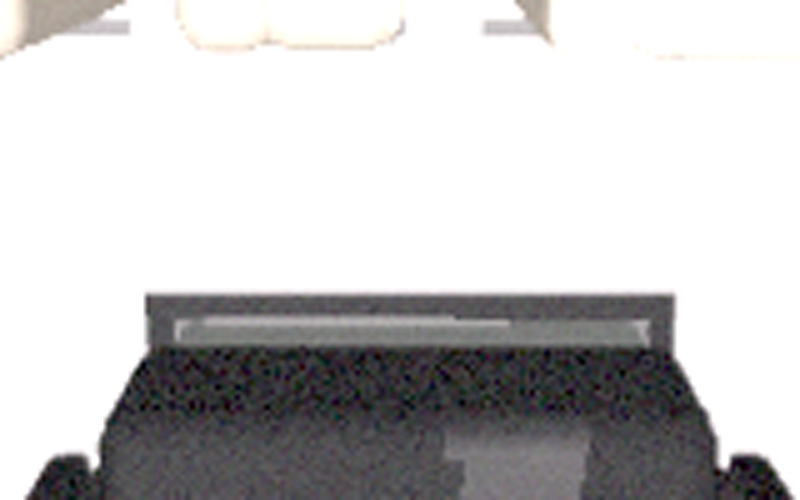

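```bash
python3 -c "
from g import *
p,o=pickle.load(open('t3.pkl','rb'))
im=p['image'][235:255,265:380,::-1].astype(float); im=255*np.clip(im/110,0,1)**.7
cv2.imwrite('pics/t3z.png',cv2.resize(im.astype(np.uint8),None,fx=6.9,fy=6.9*2,interpolation=cv2.INTER_NEAREST))
ed2('t3',[('s',174,319,.036),('s',652,319,.036),('p',192,322,.0375),('p',640,322,.0375)],240,180)"
```

```text
s [ 18.2 -26.4 -19.6]
s [ 18.2  25.8 -19.7]
p [ 16.7 -24.3 -19.7]
p [ 16.7  24.3 -19.8]
```

View pics/t3z.png

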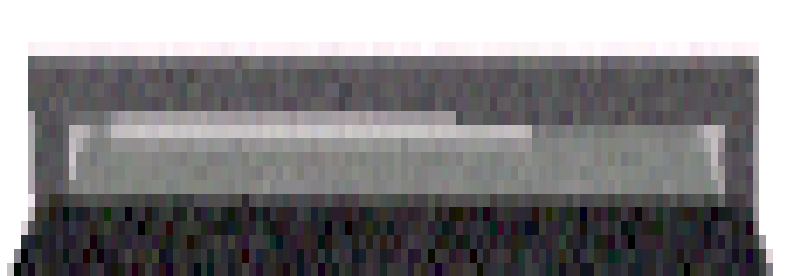

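move_arm(
  commands=[
    [1,0,-0.3,0.6,0.8],
    [1,0,-0.3,0.6,0.8],
    [1,0,-0.3,0.6,0.8],
    [1,2,-0.3,0.6,0.8],
    [1,4,-0.3,0.6,0.8],
    [1,5,-0.3,0.6,0.8],
  ],
)

```text
time: 52.25
position: [0.5036, 0.2291, 0.049]
tool_rot: [-0.043, 0.706, 0.043, 0.706]
ft_force: [-0.1, -0.6, -1.1]
grip_width: 0.0536
```

```bash
python3 -c "
from g import *
look('t4',SOCK[0],SOCK[1],.0367,RACK[2]+np.pi/2)
p,o=pickle.load(open('t4.pkl','rb'))
im=p['image'][230:255,265:380,::-1].astype(float); im=255*np.clip(im/110,0,1)**.7
cv2.imwrite('pics/t4z.png',cv2.resize(im.astype(np.uint8),None,fx=6.9,fy=6.9*2,interpolation=cv2.INTER_NEAREST))
"
```

```text
t=52.25 pos [503.6 229.1  49. ] yaw 97.0 tilt 0.04 shift [12.3 -0.7  0.4] turn -0.7 w 53.6 F [-0.1 -0.6 -1.1] q6 -1.47
t=52.30 pos [503.6 229.1  48.8] yaw 97.0 tilt 0.03 shift [12.1 -0.7  0.5] turn -0.7 w 53.8 F [ 1.2 -0.4 -1.4] q6 -1.47
```

View pics/t4z.png

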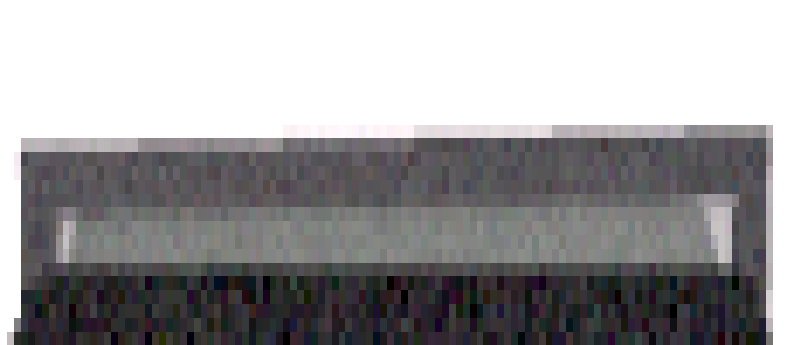

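move_arm(
  commands=[
    [1,2,0,0,0],
    [1,4,0,0,0],
    [1,6,0,0,0],
    [1,8,0,0,0],
    [1,10,0,0,0],
    [1,11,0,0,0],
    [1,11,0,0,0],
  ],
)

```text
time: 52.88
position: [0.5036, 0.2291, 0.0379]
tool_rot: [-0.043, 0.706, 0.043, 0.706]
ft_force: [1.4, -0.2, -2.2]
grip_width: 0.0536
```

```bash
python3 -c "
from g import *
look('t5',SOCK[0],SOCK[1],.0367,RACK[2]+np.pi/2)
"
```

```text
t=52.88 pos [503.6 229.1  37.9] yaw 97.0 tilt 0.02 shift [ 1.2 -0.7  0.5] turn -0.7 w 53.6 F [ 1.4 -0.2 -2.2] q6 -1.47
t=52.93 pos [503.6 229.1  37.9] yaw 97.0 tilt 0.02 shift [ 1.2 -0.7  0.5] turn -0.7 w 53.8 F [ 1.6  0.5 -2.4] q6 -1.47
```

Nearly home; press until contact.

move_arm(
  commands=[
    [1,0.7,0,0,0],
    [1,1.2,0,0,0],
    [1,1.8,0,0,0],
    [1,2.3,0,0,0],
    [1,2.3,0,0,0],
  ],
)

```text
time: 53.35
position: [0.5036, 0.2291, 0.0367]
tool_rot: [-0.043, 0.705, 0.043, 0.706]
ft_force: [0.7, 0.7, 3.9]
grip_width: 0.054
```

```bash
python3 -c "
from g import *
look('t6',SOCK[0],SOCK[1],.0367,RACK[2]+np.pi/2); enh('t6','t6e',(200,200,440,380),3,120)
"
```

```text
t=53.35 pos [503.6 229.1  36.7] yaw 97.0 tilt 0.05 shift [-0.  -0.8  0.4] turn -0.7 w 54.0 F [0.7 0.7 3.9] q6 -1.47
t=53.40 pos [503.6 229.2  36.7] yaw 97.0 tilt 0.05 shift [-0.  -0.8  0.4] turn -0.7 w 53.6 F [0.9 0.3 5.3] q6 -1.47
```

View pics/t6e.png

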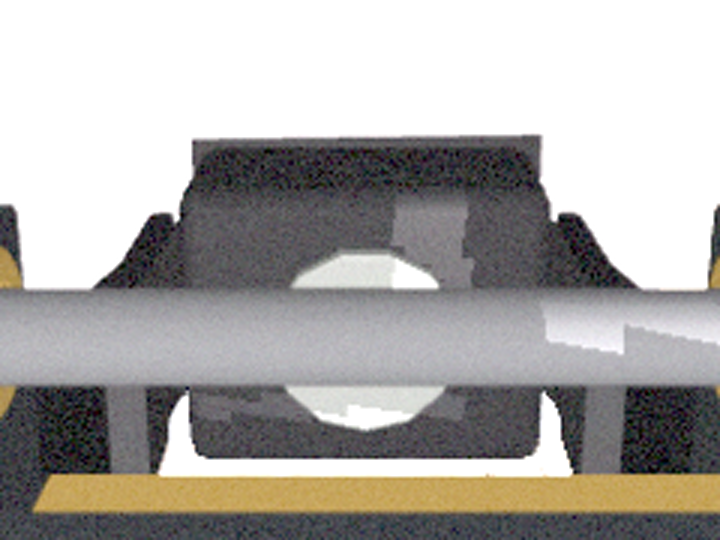

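move_arm(
  commands=[
    [-0.7,-0.5,0,0,0],
    [-0.7,-0.5,0,0,0],
    [-0.7,-0.5,0,0,0],
    [-0.7,-0.5,0,0,0],
    [-0.7,-0.5,0,0,0],
    [-0.7,-25,0,0,0],
    [-0.7,-60,0,0,0],
    [-0.7,-75,0,0,0],
  ],
)

```text
time: 54.07
position: [0.5045, 0.2294, 0.1133]
tool_rot: [-0.043, 0.705, 0.043, 0.707]
ft_force: [1.7, -0.0, -1.0]
grip_width: 0.0736
```

```bash
python3 -c "
from g import *
to(.517,.139,.11,RACK[2]+np.pi/2)
p=cam('wrist');save(p,'u1');p=cam('scene');save(p,'u2',(150,180,350,330),4)
"
```

```text
t=54.07 pos [504.5 229.4 113.3] yaw 97.0 tilt 0.17 shift [  3.3 -91.3   1.4] turn -0.7 w 73.6 F [ 1.7 -0.  -1. ] q6 -1.47
```

View pics/u1.png

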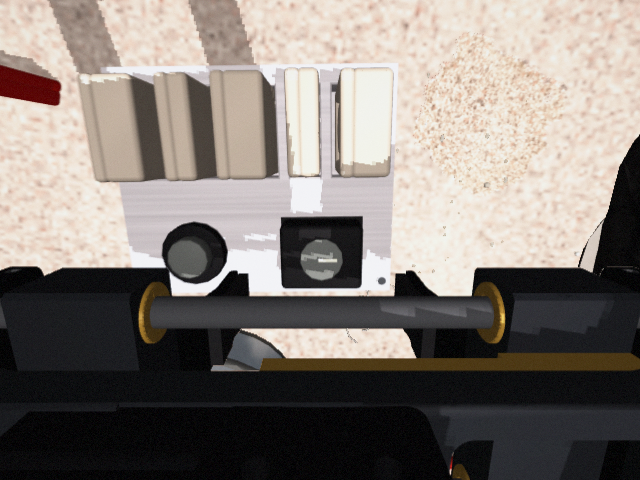

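View pics/u2.png

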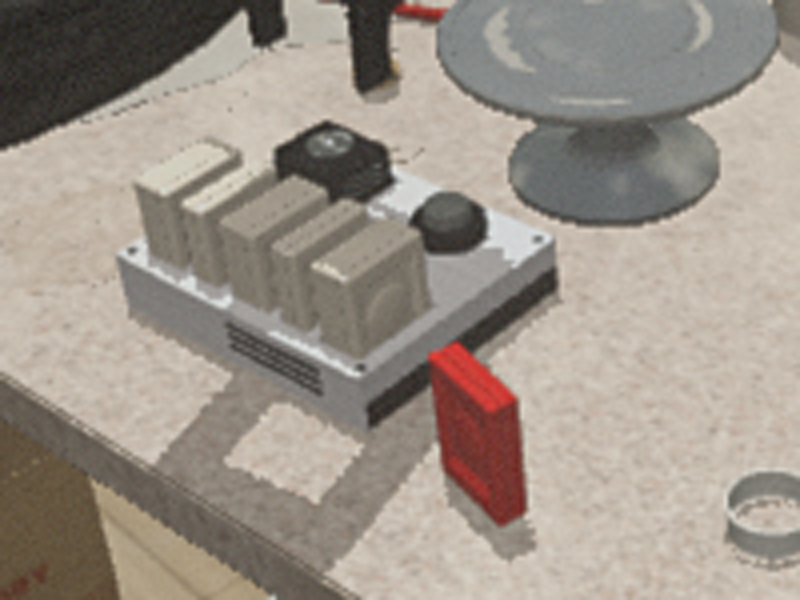

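```bash
python3 -c "
from g import *
p=cam('wrist');save(p,'u3',(150,200,250,290),7)
for z in (.045,.05,.055): print(ray(p,[189,252],z), ray(p,[[163,252],[227,252]],.036))
to(.517,.139,.08,RACK[2]+np.pi/2)
"
```

```text
[[0.51711735 0.13652947 0.045     ]] [[0.52251735 0.11440547 0.036     ]
 [0.51675911 0.16081011 0.036     ]]
[[0.5154169  0.13834776 0.05      ]] [[0.52251735 0.11440547 0.036     ]
 [0.51675911 0.16081011 0.036     ]]
[[0.51371644 0.14016605 0.055     ]] [[0.52251735 0.11440547 0.036     ]
 [0.51675911 0.16081011 0.036     ]]
t=54.22 pos [504.1 229.3 112. ] yaw 97.0 tilt 0.16 shift [ 32.  -91.2   1.7] turn -0.7 w 73.9 F [-1.  -0.2 -0.1] q6 -1.47
```

View pics/u3.png

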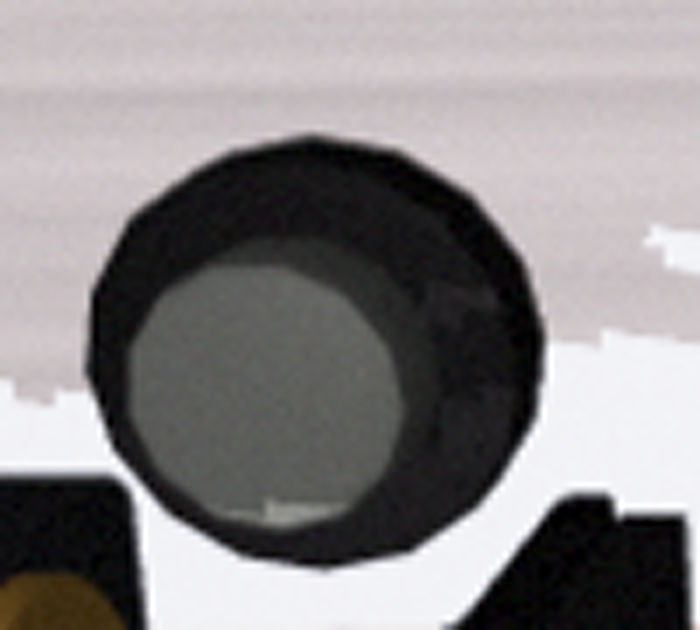

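```bash
python3 -c "
from g import *
p=cam('wrist')
u,v=187.9,256
for d in (.235,.2437,.25): print(p['t']+p['R']@np.array([(u-p['cx'])/p['fx']*d,(v-p['cy'])/p['fy']*d,d]))
"
```

```text
[0.51652132 0.13762444 0.0493856 ]
[0.51943561 0.13456381 0.04104912]
[0.52154597 0.13234749 0.03501235]
```

move_arm(
  commands=[
    [1,0,-30,0,0],
    [1,0,-65,0,0],
    [1,10,-90,2,0],
    [1,25,-90,2,0],
    [1,25,-90,2,0],
    [1,25,-90,2,0],
    [1,25,-90,2,0],
    [1,25,-90,2,0],
  ],
  newtons=20,
)

```text
time: 54.93
position: [0.5161, 0.1407, 0.0859]
tool_rot: [-0.044, 0.706, 0.044, 0.706]
ft_force: [0.1, 0.7, -0.8]
grip_width: 0.0283
```

move_arm(
  commands=[
    [1,0,0,0,0],
    [1,0,0,0,0],
    [1,0,0,0,0],
    [1,0,0,0,0],
    [1,0,0,0,0],
    [1,0,0,0,0],
  ],
)

```text
time: 55.43
position: [0.5163, 0.1401, 0.086]
tool_rot: [-0.043, 0.706, 0.043, 0.706]
ft_force: [-0.6, -0.3, -0.3]
grip_width: 0.0009
```

```bash
python3 -c "
from g import *
robot.camera('wrist');to(.5163,.1388,.046,RACK[2]+np.pi/2);p=cam('scene');save(p,'u4',(180,170,330,280),5)
"
```

```text
t=55.48 pos [516.3 140.   85.9] yaw 97.0 tilt 0.01 shift [39.9 -1.2 -0.2] turn -0.7 w 0.4 F [ 1.5  0.1 -0.4] q6 -1.64
```

View pics/u4.png

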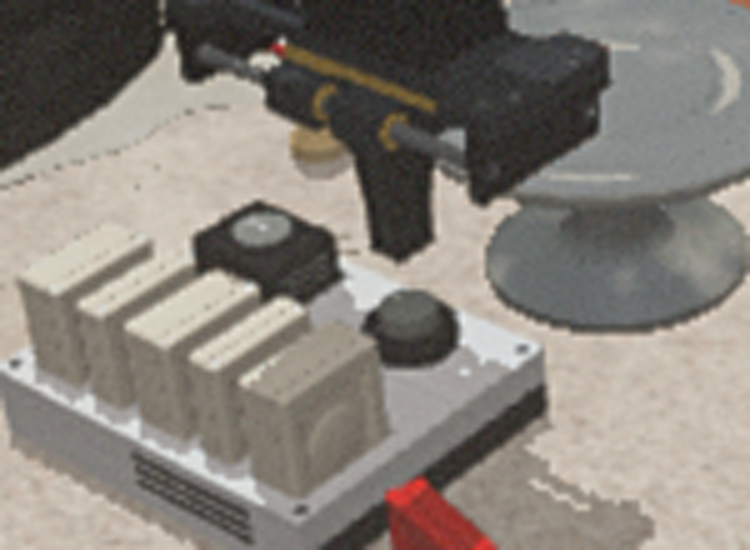

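move_arm(
  commands=[
    [1,15,-1,0,0],
    [1,27,-1,0,0],
    [1,32,-1,0,0],
    [1,34,-1,0,0],
    [1,34,-1,0,0],
    [1,34,-1,0,0],
  ],
)

```text
time: 56.03
position: [0.5164, 0.1389, 0.0524]
tool_rot: [-0.043, 0.706, 0.043, 0.706]
ft_force: [-0.2, -2.1, 4.1]
grip_width: 0.0005
```

```bash
python3 -c "
from g import *
to(.5163,.1388,.046,RACK[2]+np.pi/2);p=cam('scene');save(p,'u5',(220,190,300,250),9);to(.5163,.1388,.046,RACK[2]+np.pi/2)
"
```

```text
t=56.03 pos [516.4 138.9  52.4] yaw 97.0 tilt 0.01 shift [ 6.4 -0.1 -0.1] turn -0.7 w 0.5 F [-0.2 -2.1  4.1] q6 -1.64
t=56.08 pos [516.5 138.9  52.5] yaw 97.0 tilt 0.02 shift [ 6.5 -0.  -0.2] turn -0.7 w 0.1 F [-0.4  0.2  4. ] q6 -1.64
```

View pics/u5.png

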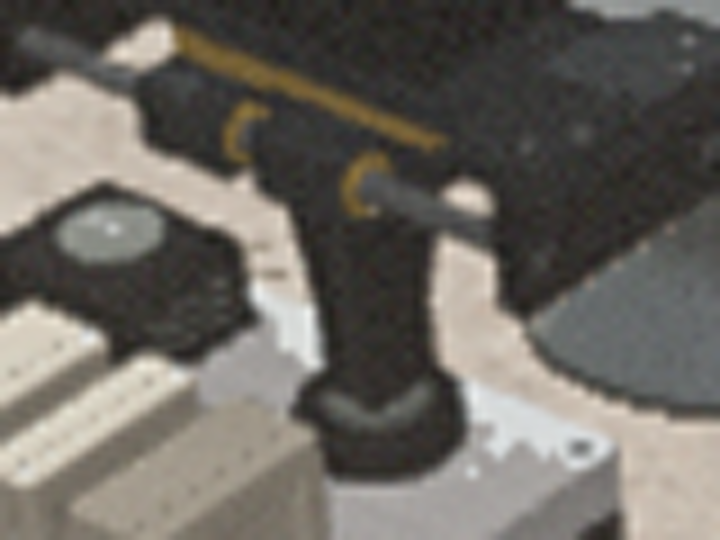

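move_arm(
  commands=[
    [1,1,0,0,0],
    [1,2,0,0,0],
    [1,3,0,0,0],
    [1,3,0,0,0],
  ],
)

```text
time: 56.42
position: [0.5165, 0.1389, 0.0513]
tool_rot: [-0.043, 0.705, 0.043, 0.706]
ft_force: [-4.3, -1.6, 19.7]
grip_width: 0.0007
```

move_arm(
  commands=[
    [1,1,0,0,0],
    [1,2,0,0,0],
    [1,3,0,0,0],
    [1,3,0,0,0],
  ],
)

```text
time: 56.75
position: [0.5165, 0.1389, 0.0508]
tool_rot: [-0.044, 0.705, 0.043, 0.706]
ft_force: [-8.6, -3.4, 38.9]
grip_width: -0.0
```

move_arm(
  commands=[
    [1,-4.5,0,0,0],
    [1,-4.5,0,0,0],
    [1,-4.5,0,0,0],
  ],
)

```text
time: 57.0
position: [0.5166, 0.1389, 0.0514]
tool_rot: [-0.043, 0.705, 0.043, 0.706]
ft_force: [-1.3, -1.2, 10.4]
grip_width: 0.0007
```

move_arm(
  commands=[
    [1,-2,0,0,0],
    [1,-2,0,0,0],
    [1,-2,0,0,0],
  ],
)

```text
time: 57.25
position: [0.5166, 0.1389, 0.0524]
tool_rot: [-0.043, 0.706, 0.043, 0.706]
ft_force: [-0.4, -1.4, 3.6]
grip_width: 0.0005
```

move_arm(
  commands=[
    [1,-2,0,0,0],
    [1,-2,0,0,0],
    [1,-2,0,0,0],
  ],
)

```text
time: 57.5
position: [0.5166, 0.1389, 0.0542]
tool_rot: [-0.043, 0.706, 0.043, 0.706]
ft_force: [-0.1, -1.0, 3.0]
grip_width: 0.0006
```

move_arm(
  commands=[
    [1,-2,0,0,0],
    [1,-2,0,0,0],
    [1,-2,0,0,0],
  ],
)

```text
time: 57.75
position: [0.5166, 0.1389, 0.0563]
tool_rot: [-0.043, 0.706, 0.043, 0.706]
ft_force: [-0.2, -2.2, 1.3]
grip_width: 0.0007
```

move_arm(
  commands=[
    [1,-3,0,0,0],
    [1,-3,0,0,0],
    [1,-3,0,0,0],
  ],
)

```text
time: 58.0
position: [0.5161, 0.1392, 0.0592]
tool_rot: [-0.043, 0.706, 0.043, 0.706]
ft_force: [0.4, 0.8, -0.4]
grip_width: 0.0005
```

move_arm(
  commands=[
    [1,-35,0,0,0],
    [1,-75,0,0,0],
    [1,-110,0,0,0],
    [1,-120,-30,0,0],
    [1,-120,-70,0,0],
    [1,-120,-110,0,0],
    [1,-120,-120,0,0],
    [1,-120,-120,0,0],
  ],
)

```text
time: 58.67
position: [0.5315, 0.0174, 0.1793]
tool_rot: [-0.042, 0.706, 0.042, 0.706]
ft_force: [0.4, 0.5, -0.1]
grip_width: 0.0005
```

Run:
```python
from g import *
p=cam('scene');save(p,'v1',(150,170,500,420),2.2);save(p,'v2',(170,180,300,300),6)
p=cam('side');save(p,'v3',(300,250,440,350),5.5); o=robot.get_obs(); print(o['time'],o['position'],o['ft_force'])
```

```text
58.7667 [0.53031821 0.02030912 0.1788825 ] [ 0.10020902 -0.07794311 -0.67585744]
```

View pics/v1.png

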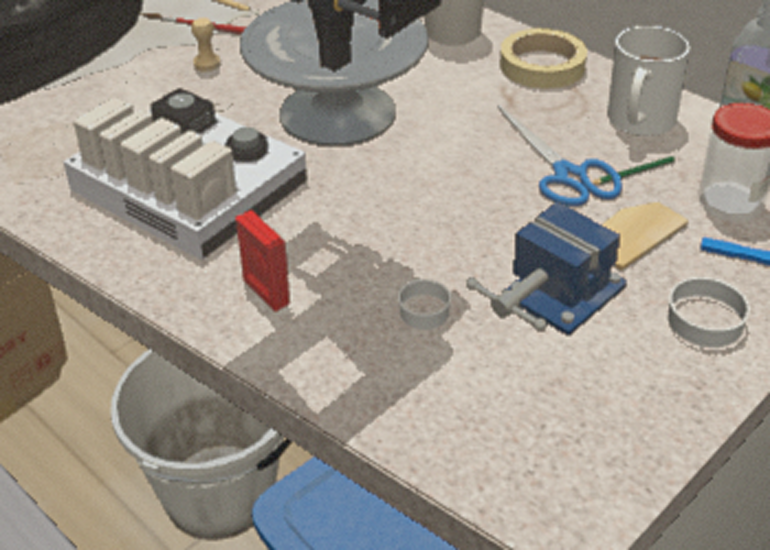

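View pics/v2.png

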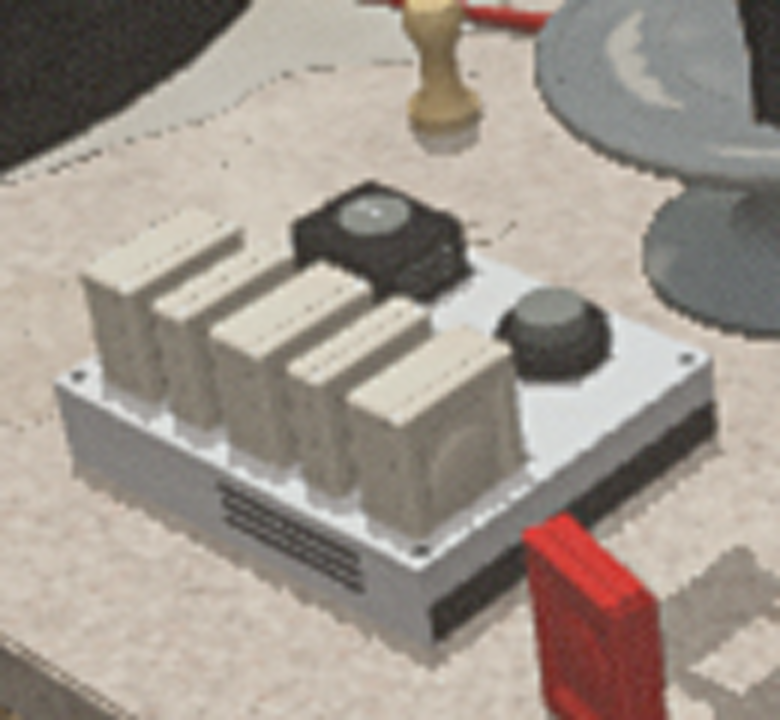

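View pics/v3.png

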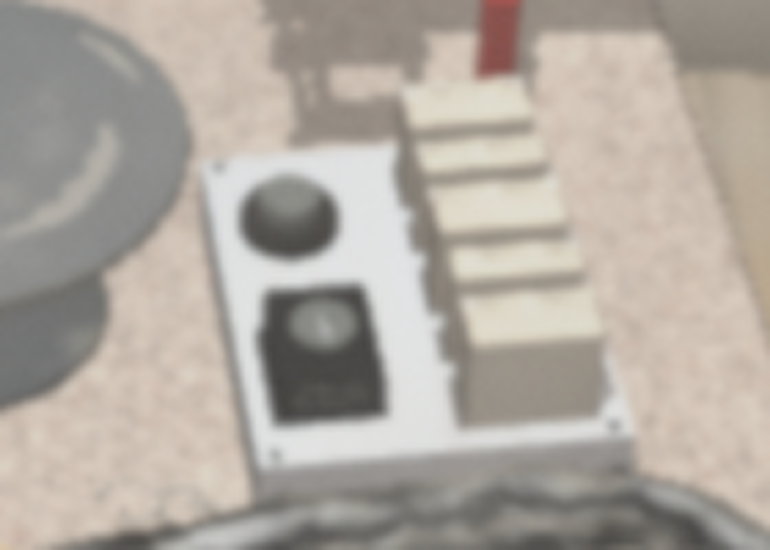

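Run:
```python
from g import *
p=cam('scene'); im=cv2.resize(p['image'][180:300,170:300,::-1],None,fx=6,fy=6,interpolation=cv2.INTER_CUBIC)
for i,t in enumerate((28,18,28,18,28)):
    s=slot(i); c=proj(p,box(s[0],s[1],RACK[2],.028,t/2000,.076,.008))
    q=(((c-[170,180])+.5)*6).round().astype(int)
    cv2.polylines(im,[q[4:].reshape(-1,1,2)],True,(0,0,255),1)
    print(i,c[4:].round(1).tolist())
c=proj(p,box(SOCK[0],SOCK[1],RACK[2],.022,.027,.026,.036)); cv2.polylines(im,[(((c-[170,180])+.5)*6).round().astype(int)[4:].reshape(-1,1,2)],True,(255,0,0),1)
cv2.imwrite('pics/w.png',im)
```

```text
0 [[246.1, 232.8], [255.8, 237.2], [236.6, 250.2], [226.8, 245.5]]
1 [[236.3, 228.3], [242.3, 231.1], [223.0, 243.6], [216.9, 240.7]]
2 [[223.6, 222.6], [232.7, 226.7], [213.3, 238.9], [204.1, 234.5]]
3 [[214.4, 218.4], [220.1, 221.0], [200.6, 232.8], [194.9, 230.0]]
4 [[202.5, 213.0], [211.0, 216.8], [191.5, 228.3], [182.9, 224.2]]
```

View pics/w.png

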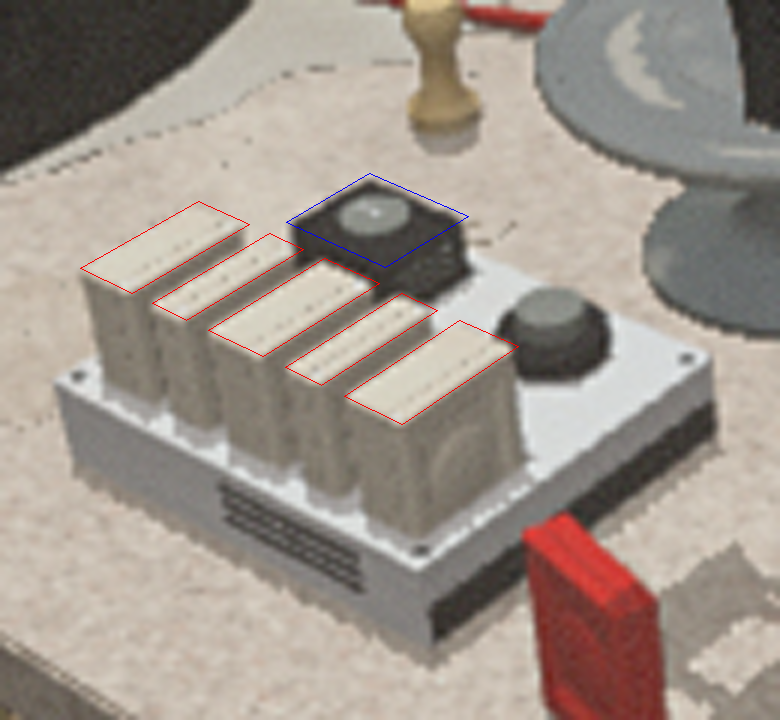

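Every top lies about one pixel or less below its fully-seated outline, so all the moulds are down. Handing in.

```bash
python3 -c "
from rig import robot
print(robot.hand_in())"
```

```text
the job is handed in; nothing more can be done
None
```

The job is done and handed in after about 59 s of robot time. All five moulds are upright in the rack: the three thick ones in the wide slots and the two thin ones in the narrow slots. The timer is plugged in and the start button was pressed and released after that.

**Last checks**
- **Moulds:** In the last scene picture, the tops of all five sit within about a pixel of where fully seated moulds should be.
- **Timer:** It met contact at the height expected for home. In the picture its top matches the home outline to about a pixel.
- **Button:** It had about 6 mm of spring travel, up to roughly 4–5 N, and then a hard stop. The force fell to zero when I lifted off, and the cap looks up again.
- **Bystanders:** In the last picture the red look-alike, both rings, the rib and the stamp look unmoved.

**What went wrong or disagreed**
- **First try at slot 0:** A thick mould caught on the rim, with a wrist force of about 47 N, and tilted in the grip. I set it down on the worktop, straightened it, gripped it again and placed it cleanly.
- **Timer position:** It was knocked a few centimetres during the run, so I measured its position again.
- **First grip on the timer:** It closed on nothing. In the pictures the fingertips sit about 30 mm further back than the interface text says, so I gripped lower.
- **Force at the button's hard stop:** The wrist force briefly reached 39 N. That was fingertip contact only, but close to the 40 N limit for the arm and gripper body.

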